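Cure freshly coated lenses

TASK

Two or three freshly coated lenses are draining on the tiered stand and are to be cured; the coat is wet, so never touch a lens with the fingers or the arm and never let one tip. Open the curing cabinet by lifting its amber shield straight out and standing it in its grey foot on the left; then take the lens lifter by its orange grip and carry every lens, level and balanced on the lifter's flat tongue, into the cabinet, one to a shelf and centred on it. Slide the shield back down the cabinet's guides until it is fully home, and only then press the green start button on the roof right down; leave the lifter lying flat along the middle of its grey mat and the other things on the bench alone.

Things in the scene. Friction and masses are not known exactly. Their poses are not given: they have to be found in the camera images.
- drain_stand: fixed stand 106 x 84 x 104 mm: black base 10 mm high, back plate at x = 47 mm, three tiers, each two level steel prongs along x (from x = -35 mm), 10 mm wide, 6 mm thick, centred at y = +-26 mm (42 mm free between). Prong tops at z = 25, 55, 85 mm. Origin on the worktop under the lens places' middle; open front (lifter goes in) looks along its -x, roughly to the robot
- cabinet: fixed white cabinet, roof top z = 121 mm, roof underside 106, base 12. Origin on the worktop under the shelves' lens places; open front along its -x, roughly to the robot. Shelves: pairs of level ledges 6 mm thick, tops z = 25, 55, 85, x = -36..44, 40 mm free between (y = +-20). Walls: inside y = +-42, back x = 44. The shield's guides at the front reach x = -51 mm (flare -56), 84 mm apart
- shield_home (a point): place of the shield's origin when fully home in the upright guides, on the cabinet's base: cabinet frame x = -42.5, y = 0, z = 12 mm; axes as the cabinet's. The guides' slot is 9 mm (x) by 104 mm (y) for the 6 x 100 mm shield, open at the top, with a mouth flared by some 5 mm from z = 107 to 122 mm
- lifter: loose tool, 140 g: steel plate 4 mm thick; tongue 26 mm wide along +x to x = 140 mm (round tip to 153); heel plate 60 mm wide, x = -29..21. Above the origin an upright orange grip, 36 (x) x 16 (y) mm, z = 29..75, capped to 77: grip it across y at z about 55, firmly. Origin on the underside; z up. Stands flat by itself; starts on the mat, along it
- lifter_tip (a point): centre of the rubber pad on top of the lifter's tongue, where a lens's centre should lie: lifter frame x = 115, z = 4 mm
- lifter_mid (a point): middle of the lifter's length, on its underside: lifter frame x = 62 mm
- mat: fixed grey mat, 85 mm (x) by 230 mm (y), 3 mm thick, before the cabinet and the stand; origin at its centre on the worktop; its length runs along y of its frame
- shield: loose upright amber panel, 6 mm thick (x), 100 mm wide (y), 111 mm high, 110 g, alike front and back; black tab on the middle of its upper edge, 12 (x) x 44 (y) mm, z = 111..147, to grip across x (near z = 135, above the roof). Origin at the middle of its lower edge. It starts fully home in the cabinet's guides
- shield_stand: fixed grey foot, 70 x 120 mm, 44 mm high, on the left, with an upright slot 9 mm wide (x), 104 mm long (y), 36 mm deep, in which the shield is stood while the cabinet is open. Between it and the cabinet stands the fixed ultrasonic cleaner (x = 0.48..0.68, y = -0.12..0.16, up to z = 0.26 m)
- shield_park (a point): place of the shield's origin when it stands in its foot: middle of the slot's floor, 8 mm above the worktop; axes as the foot's (x across the slot)
- lens_a: clear round lens with a pale rim, 66 mm across, 9 mm thick at the rim (its middle counts as 13 mm high), 22 g, wet coat; origin at the centre of its underside, z up when level. None if absent. At the start it lies level on the lowest tier of the draining stand, within 3 mm of the middle, underside 25 mm above the worktop
- lens_b: clear round lens with a pale rim, 66 mm across, 9 mm thick at the rim (its middle counts as 13 mm high), 22 g, wet coat; origin at the centre of its underside, z up when level. None if absent. At the start it lies level on the middle tier of the draining stand, within 3 mm of the middle, underside 55 mm above the worktop
- lens_c: clear round lens with a pale rim, 66 mm across, 9 mm thick at the rim (its middle counts as 13 mm high), 22 g, wet coat; origin at the centre of its underside, z up when level. None if absent. At the start it lies level on the top tier of the draining stand, within 3 mm of the middle, underside 85 mm above the worktop
- start (a joint): travel of the green start button (m): 0 up, 0.006 fully down; a spring pushes it back, 5 N at full travel; counts as pressed beyond 0.004
- start_top (a point): centre of the top face of the round green start button (24 mm across, in a grey housing) on the cabinet's roof; pressed straight down. Mind the wall shelf above: underside z = 0.605 m, from x = 0.62 m to the wall
- screwdriver_blue: bystander: small blue screwdriver lying before the ultrasonic cleaner, 116 mm long; leave alone
- tweezers: bystander: steel tweezers lying before the ultrasonic cleaner, 110 mm long; leave alone
- polish_bottle: bystander: small amber dropper bottle on the left, 34 mm across, 102 mm high; leave alone

How it is judged:
By the outcome, as a careful person would: the job done as asked, in the order asked, and still so for the second after the job is handed in, with the robot touching nothing.
Of lens_a, lens_b, lens_c only 2 to 3 are there at a start; the rules pass over those that are not, and their reading is None.
At some moment in a run one of lifter may be knocked a few centimetres aside while the robot is not near it.
It also fails if it takes over 210 s, if anything falls off the work surface, if the arm or the gripper's body presses on something with over 40 N, if the wrist force passes 120 N, or if a joint passes its speed limit or range.

ROBOT

A 6-joint arm with a two-finger parallel gripper is mounted at the origin on a cart in front of the work surface, level with it; the furniture and walls round the work are solid. World frame = base frame: x ahead of the robot, y to its left, z up, the work surface at z = 0. Lengths are in m, angles in rad, forces in N, time in s.
With the tool pointing down it reaches from about 0.3 to 0.75 m from the base axis. Payload 8.5 kg.
Tool frame: the origin (TCP) lies midway between the tips of the shut fingers; the grasp point (between the pads) lies 19 mm behind it (ctrl.grasp_offset is the distance from the TCP to the grasp point, in m); z points along the fingers, x is the direction in which the jaws open and shut, and the axes are right-handed (so a half turn about z gives the same grasp; the last joint's range is limited). The gripper opens to 85 mm and grips with 20 to 120 N. Pads are 22 mm wide; open, the fingers measure 114 mm over their backs; the gripper's body (76 mm by 85 mm) begins 54 mm behind the grasp point. The pads swing forward as they close: fully open they stand 13 mm farther back than shut.
Start: joints at [-1.537, 0.381, 1.297, -0, 1.464, -0.215], TCP at [0.135, -0.533, 0.231] pointing down, gripper open.
Joint ranges: [-3.11, 3.11], [-0.89, 2.33], [0.22, 2.48], [-1.42, 4.56], [0.17, 2.85], [-2.88, 2.88]. Speed limits (rad/s): [2.39, 2.39, 3.14, 3.14, 3.14, 3.14].

INTERFACE

Orientations are given as a rotation vector (axis times angle).
In Python, from workcell import ctrl, viewer, regions_of gives the robot as it stands.
- The arm moves only by the tool carry_out, never from a script. Its arguments are lists of equal length, an entry for each row: "dp": the shift along the tool's x, y, z each as a share of 0.12 m, from -1 to 1, a list of three; "dr": the turn, a rotation vector about the tool's x, y, z each as a share of 30 degrees, from -1 to 1, a list of three. A call has 1 to 20 rows; each row shifts and turns the commanded pose from where the row before left it, along the tool's axes as they then stand; what a row does not reach is not made up. A row lasts 1/8 s, in which the tool goes at most 62.5 mm and 10.7 degrees, less where a joint would pass 70% of its speed; a pose out of reach is approached as far as the arm can. A call with a number of a shift or a turn outside -1 to 1 is refused whole. A call with a gripper value outside its range is refused whole. "jaw" is the closure, from -1 (fully open) to 1 (shut), set as the call begins (left out, the last holds). The fingers move at their own pace and stop on an object; "grip_force" is the grip in N (left out, the last holds). Time passes only in rows, so rows that do not move let the fingers close. It gives the time, the measured TCP pose, the force and the opening at its end, in the units of the state.
- ctrl.sense(): the state, without advancing time (a new reading comes with each control period).
- viewer.read_camera(name): name is "scene" or "top" or "wrist"; returns a dict with "color" (400x640x3 uint8, red, green, blue), "range_z" (400x640 float32, m along the optical axis (not along the pixel's ray), 0 where there is no reading), "intrinsics" (3x3 intrinsics, pixels), "world_from_camera" (4x4, takes a point from camera to world coordinates); the wrist camera has in their place "mount" (4x4, takes a point from camera to tool coordinates, whose origin is the TCP and whose axes are the tool frame's). Camera axes: x right, y down, z forward; pixel columns grow to the right and rows downward; lengths in m; the calibration is good to about 2 mm. A picture is of the moment at which its call begins: read the wrist's pose just before it.
- ctrl.sign_off(): hands the job in, once; it reports no verdict.
Trained networks look in a picture, given as the dict that the camera call returned (one of the last four; its "shot" number tells which), for a name from the list of things; names that differ only in an ending like _2 or _b are one class to them, and where a whole thing is asked for, a point or a joint stands for the part that bears it (a point fixed in the world has none). Each returns a list of dicts, best first, with "conf" (0 to 1); they miss things now and then, are a little off and sometimes report something else, mostly with a low value. They report only what shows in the picture. A call takes as long as a camera call.
- regions_of(label, picture): "region" (400x640 bool, what is visible of it) and "centre" ([row, column] in pixels, amid what is visible of it).
The state is a dict: "clock": time; "q": joint angles; "qd": joint speeds; "tau": joint torques, N m; "ee_pos": TCP position; "eef_rot": TCP orientation; "ft_force": force on the tool from outside, world axes, zero at the start; "moment": the same for the moment, N m; "finger_gap": finger opening in m.
Only numpy, scipy, OpenCV 4.12 (cv2) and the standard library are available. Lean on these libraries where they do the work, as an engineer would, in place of code of your own. Each camera call takes 0.05 s, during which the arm holds its last target.

## Working session

There is one attempt and no reset: what is moved stays moved. The work goes in short steps, Python scripts to look and compute and a tool call to move; the robot and the scene stay as the last step left them, time stands still between calls to the robot, and variables do not carry over. Pictures are saved under pics/ and viewed, and the job is handed in when it is done.

Besides the shell and the picture viewer there is one more tool, called after "Emit:" as name(argument=value, ...) on one line, values as JSON. carry_out: Moves the arm, as the interface text tells. Its arguments: {"type":"object","properties":{"dp":{"type":"array","items":{"type":"array","items":{"type":"number","minimum":-1,"maximum":1}}},"dr":{"type":"array","items":{"type":"array","items":{"type":"number","minimum":-1,"maximum":1}}},"jaw":{"type":"number"},"grip_force":{"type":"number"}},"required":["dp","dr"]}

```bash
ls; mkdir -p pics; cat > h.py <<'E'
import numpy as np,cv2
from scipy.spatial.transform import Rotation as R
from workcell import ctrl,viewer,regions_of
def shot(n,f=None):
    s=ctrl.sense(); p=viewer.read_camera(n)
    if f: cv2.imwrite('pics/'+f,p['color'][:,:,::-1])
    if n=='wrist':
        T=np.eye(4);T[:3,:3]=R.from_rotvec(s['eef_rot']).as_matrix();T[:3,3]=s['ee_pos'];p['W']=T@p['mount']
    else: p['W']=p['world_from_camera']
    return p
def cloud(p):
    z=p['range_z'];K=p['intrinsics'];v,u=np.mgrid[:400,:640]
    c=np.stack([(u-K[0,2])*z/K[0,0],(v-K[1,2])*z/K[1,1],z],-1)
    w=c@p['W'][:3,:3].T+p['W'][:3,3]; w[z==0]=np.nan
    return w
def proj(p,X):
    Wi=np.linalg.inv(p['W']);c=np.atleast_2d(X)@Wi[:3,:3].T+Wi[:3,3]
    q=c@np.array(p['intrinsics']).T;return q[:,:2]/q[:,2:]
def st():
    s=ctrl.sense();print('t',round(s['clock'],2),'p',np.round(s['ee_pos'],4),'r',np.round(s['eef_rot'],4),'f',np.round(s['ft_force'],1),'gap',round(s['finger_gap'],4));print('q',np.round(s['q'],3));return s
E
python3 - <<'E'
from h import *
s=st();print(R.from_rotvec(s['eef_rot']).as_matrix().round(3))
for n in ['scene','top','wrist']:
    p=shot(n,n+'0.png');print(n,p['intrinsics'],np.round(p['W'],3).tolist())
    if n!='wrist':
        w=cloud(p)
        for l in ['drain_stand','cabinet','lifter','mat','shield','shield_stand','lens_a','start_top']:
            for r in regions_of(l,p)[:3]:
                q=w[r['region']];q=q[np.isfinite(q[:,0])]
                if len(q):print(l,round(r['conf'],2),np.round(r['centre']),r['region'].sum(),'med',np.median(q,0).round(3),'lo',np.percentile(q,2,axis=0).round(3),'hi',np.percentile(q,98,axis=0).round(3))
E
```

```text
pics
t 0.0 p [ 0.1354 -0.5328  0.2307] r [-2.4791e+00  1.9280e+00  1.4000e-03] f [ 0.   0.  -0.3] gap 0.0853
q [-1.537  0.381  1.298 -0.     1.464 -0.215]
[[ 0.246 -0.969 -0.   ]
 [-0.969 -0.246  0.001]
 [-0.001 -0.    -1.   ]]
scene [[494.41724146   0.         321.59503922]
 [  0.         494.41724146 198.51124143]
 [  0.           0.           1.        ]] [[-0.553, -0.598, 0.58, -0.382], [-0.833, 0.395, -0.386, 0.543], [0.002, -0.697, -0.717, 1.158], [0.0, 0.0, 0.0, 1.0]]
drain_stand 0.87 [165. 362.] 770 med [ 0.582 -0.263  0.027] lo [ 0.52  -0.311  0.003] hi [ 0.617 -0.22   0.101]
cabinet 0.73 [170. 367.] 49 med [ 0.565 -0.27   0.058] lo [ 0.528 -0.299  0.012] hi [ 0.592 -0.236  0.064]
cabinet 0.65 [159. 422.] 174 med [ 0.49  -0.423  0.047] lo [ 0.47  -0.456 -0.002] hi [ 0.607 -0.368  0.133]
mat 0.66 [206. 408.] 208 med [ 0.385 -0.295  0.002] lo [ 0.351 -0.319 -0.003] hi [ 0.442 -0.096  0.007]
shield_stand 0.83 [272. 229.] 1056 med [0.437 0.304 0.027] lo [ 0.411  0.245 -0.001] hi [0.475 0.359 0.047]
lens_a 0.63 [171. 364.] 8 med [ 0.545 -0.241  0.058] lo [ 0.535 -0.246  0.054] hi
[... 565 characters left out ...]
   ] hi [ 0.415 -0.114  0.085]
mat 0.7 [215. 370.] 746 med [ 0.412 -0.196  0.005] lo [ 0.358 -0.321 -0.004] hi [ 0.441 -0.099  0.013]
shield 0.7 [178. 391.] 690 med [ 0.566 -0.273  0.017] lo [ 0.507 -0.309 -0.001] hi [ 0.622 -0.228  0.103]
shield 0.45 [194. 431.] 199 med [ 0.504 -0.405  0.108] lo [ 0.494 -0.449  0.021] hi [ 0.517 -0.361  0.164]
shield_stand 0.97 [211. 247.] 532 med [0.45  0.294 0.014] lo [0.416 0.239 0.002] hi [0.487 0.349 0.051]
wrist [[283.86158243   0.         312.44335018]
 [  0.         283.86158243 196.24411365]
 [  0.           0.           1.        ]] [[0.245, -0.928, -0.281, 0.206], [-0.97, -0.234, -0.071, -0.514], [-0.0, 0.29, -0.957, 0.374], [0.0, 0.0, 0.0, 1.0]]
```

View pics/scene0.png

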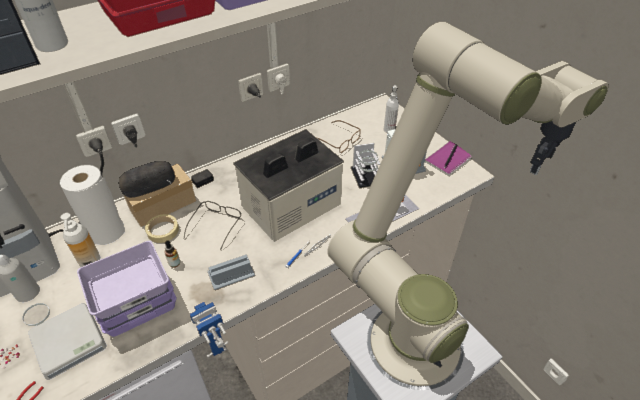

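View pics/top0.png

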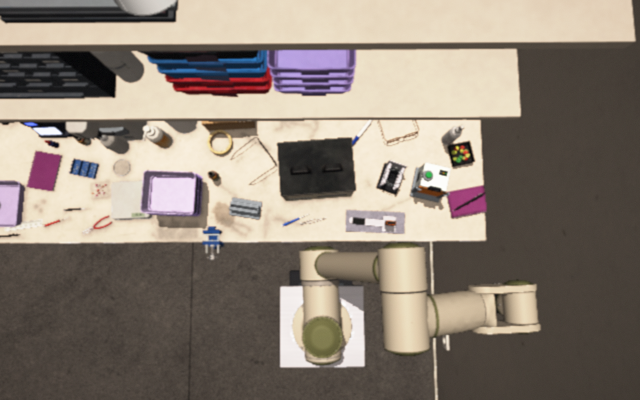

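View pics/wrist0.png

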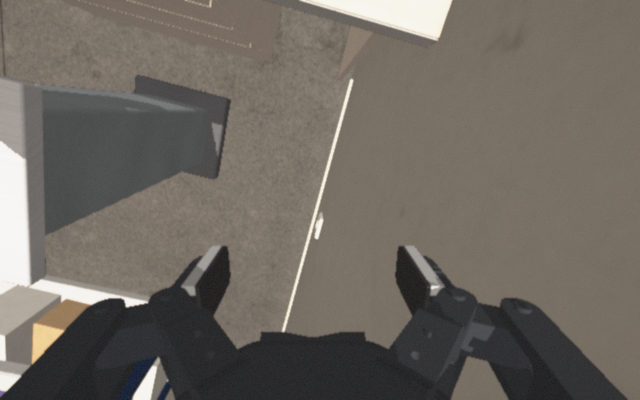

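The scene camera shows the foot at (229,272), the cleaner at (290,190) and the stand at (365,165); the arm hides the cabinet. The top view shows the stand at (392,175), the cabinet at (430,180), the mat with the lifter at (378,221) and the foot at (247,209). I'll move the wrist camera over to look more closely.

Emit:
carry_out(dp=[[-0.147, -0.279, -0.177], [-0.147, -0.279, -0.177], [-0.147, -0.279, -0.177], [-0.147, -0.279, -0.177], [-0.147, -0.279, -0.177], [-0.147, -0.279, -0.177], [-0.147, -0.279, -0.177], [-0.147, -0.279, -0.177], [0, 0, 0], [0, 0, 0], [0, 0, 0], [0, 0, 0], [0, 0, 0], [0, 0, 0], [0, 0, 0], [0, 0, 0], [0, 0, 0], [0, 0, 0], [0, 0, 0], [0, 0, 0]], dr=[[0, 0, 0], [0, 0, 0], [0, 0, 0], [0, 0, 0], [0, 0, 0], [0, 0, 0], [0, 0, 0], [0, 0, 0], [0, 0, -0.346], [0, 0, -0.346], [0, 0, -0.346], [0, 0, -0.346], [0, 0, -0.346], [0, 0, -0.346], [0, 0, -0.346], [0, 0, -0.346], [0, 0, -0.346], [0, 0, -0.346], [0, 0, -0.346], [0, 0, -0.346]], jaw=-1)

```text
clock: 3.45
ee_pos: [0.3602, -0.3303, 0.4013]
eef_rot: [-2.857, -1.307, -0.0]
ft_force: [-0.5, -0.2, -0.1]
finger_gap: 0.0854
```

Emit:
carry_out(dp=[[0, 0, 0], [0, 0, 0], [0, 0, 0], [0, 0, 0], [0, 0, 0]], dr=[[0, 0, -0.346], [0, 0, -0.346], [0, 0, -0.346], [0, 0, -0.346], [0, 0, 0]])

```text
clock: 4.08
ee_pos: [0.3603, -0.3303, 0.4013]
eef_rot: [2.217, 2.226, 0.0]
ft_force: [-0.2, 0.7, 0.0]
finger_gap: 0.0856
```

```bash
python3 - <<'E'
from h import *
s=st();print(R.from_rotvec(s['eef_rot']).as_matrix().round(3))
p=shot('wrist','wrist1.png');w=cloud(p);np.save('w1.npy',w)
for l in ['drain_stand','cabinet','lifter','mat','shield','lens_a','start_top']:
            for r in regions_of(l,p)[:3]:
                q=w[r['region']];q=q[np.isfinite(q[:,0])]
                if len(q):print(l,round(r['conf'],2),np.round(r['centre']),r['region'].sum(),'med',np.median(q,0).round(3),'lo',np.percentile(q,2,axis=0).round(3),'hi',np.percentile(q,98,axis=0).round(3))
p=shot('top');cv2.imwrite('pics/top1.png',cv2.resize(p['color'][130:260,330:500,::-1],None,fx=4,fy=4))
p=shot('scene','scene1.png')
E
```

```text
t 4.08 p [ 0.3603 -0.3303  0.4013] r [2.2167 2.2261 0.    ] f [-0.2  0.7  0. ] gap 0.0856
q [-0.985  0.204  1.074  0.     1.864 -2.56 ]
[[-0.004  1.     0.   ]
 [ 1.     0.004 -0.   ]
 [-0.     0.    -1.   ]]
drain_stand 0.86 [257. 342.] 3057 med [ 0.569 -0.273  0.038] lo [ 0.51  -0.319  0.   ] hi [ 0.615 -0.225  0.103]
drain_stand 0.33 [265. 263.] 3234 med [ 0.537 -0.417  0.12 ] lo [ 0.477 -0.465  0.008] hi [ 0.594 -0.352  0.143]
cabinet 0.75 [265. 262.] 3142 med [ 0.538 -0.414  0.12 ] lo [ 0.477 -0.463  0.009] hi [ 0.595 -0.352  0.143]
lifter 0.97 [172. 363.] 1703 med [ 0.389 -0.238  0.007] lo [ 0.359 -0.285  0.005] hi [ 0.413 -0.115  0.08 ]
mat 0.6 [174. 379.] 3460 med [ 0.396 -0.198  0.003] lo [ 0.352 -0.32   0.001] hi [ 0.439 -0.097  0.005]
mat 0.41 [270. 357.] 32 med [ 0.581 -0.256  0.06 ] lo [ 0.526 -0.265  0.056] hi [ 0.59  -0.248  0.063]
shield 0.67 [240. 267.] 1871 med [ 0.501 -0.406  0.1  ] lo [ 0.492 -0.447  0.018] hi [ 0.513 -0.365  0.159]
lens_a 0.2 [267. 264.] 3200 med [ 0.537 -0.416  0.12 ] lo [ 0.477 -0.464  0.009] hi [ 0.594 -0.352  0.143]
start_top 0.73 [282. 275.] 181 med [ 0.553 -0.388  0.142] lo [ 0.544 -0.399  0.134] hi [ 0.566 -0.377  0.144]
start_top 0.27 [172. 544.] 255 med [0.397 0.12  0.008] lo [ 0.38   0.07  -0.001] hi [0.418 0.152 0.011]
```

View pics/wrist1.png

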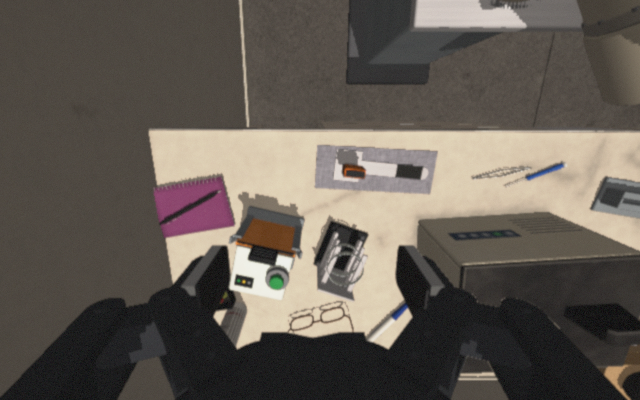

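View pics/top1.png

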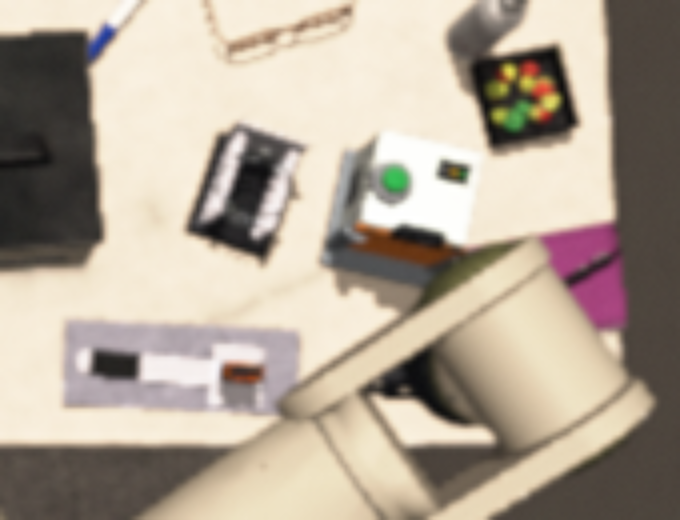

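```bash
cat >> h.py <<'E'
def rect(P):
    r=cv2.minAreaRect((P*1000).astype(np.float32));return np.round(r[0],1),np.round(r[1],1),round(r[2],1)
def sel(w,lo,hi):
    lo=np.array(lo);hi=np.array(hi);m=np.all((w>lo)&(w<hi),-1);return m
E
python3 - <<'E'
from h import *
import h
p=shot('wrist');w=cloud(p)
img=p['color'][120:310,140:460,::-1];cv2.imwrite('pics/w1z.png',cv2.resize(img,None,fx=2.5,fy=2.5,interpolation=cv2.INTER_CUBIC))
m=sel(w,[.47,-.48,.112],[.63,-.33,.126]);print('roof',m.sum(),rect(w[m][:,:2]),np.median(w[m][:,2]))
m=sel(w,[.45,-.48,.140],[.53,-.33,.175]);print('tab',m.sum(),rect(w[m][:,:2]),w[m].mean(0),np.percentile(w[m][:,2],[5,50,95]))
m=sel(w,[.45,-.48,.015],[.53,-.33,.14]);P=w[m];print('front low',m.sum())
r=[x for x in regions_of('shield',p)][0]['region'];Q=w[r];
for a,b in [(.02,.05),(.05,.08),(.08,.11),(.11,.13),(.13,.17)]:
    k=Q[(Q[:,2]>a)&(Q[:,2]<b)]
    if len(k)>20:
        f=np.polyfit(k[:,1],k[:,0],1);print(a,len(k),'x at y=-.405',np.polyval(f,-.405),'yaw',np.degrees(np.arctan(-f[0])),k[:,1].min(),k[:,1].max())
m=sel(w,[.45,-.35,.005],[.65,-.2,.12]);Q=w[m];print('stand all',rect(Q[:,:2]))
for z in [.01,.025,.055,.085,.104]:
    k=Q[abs(Q[:,2]-z)<.004];print(z,len(k),rect(k[:,:2]) if len(k)>5 else '')
m=sel(w,[.32,-.36,.0015],[.46,-.06,.005]);
r=regions_of('mat',p)[0]['region'];print('mat',rect(w[r][:,:2]));
r=regions_of('lifter',p)[0]['region'];L=w[r];print('lifter',rect(L[:,:2]));
k=L[L[:,2]>.03];print('grip',len(k),rect(k[:,:2]),k[:,2].max())
E
```

```text
roof 2132 (array([ 542.6, -415.6]), array([121.9, 106.4]), 76.5) 0.12084589911594834
tab 352 (array([ 503.9, -406.4]), array([43.7, 12.7]), 76.1) [ 0.50145784 -0.40568804  0.15381692] [0.14165736 0.1567105  0.15939041]
front low 2301
0.02 289 x at y=-.405 0.501897505066704 yaw -13.770441446468622 -0.44699698930407794 -0.3635336891902621
0.05 334 x at y=-.405 0.5018957837250541 yaw -13.780675336966995 -0.4473589372981511 -0.36494972804929177
0.08 399 x at y=-.405 0.5018727513054787 yaw -13.828609527163788 -0.4514476064560998 -0.361374198226072
0.11 394 x at y=-.405 0.503944714718687 yaw -13.231419238512919 -0.45363225458988937 -0.35765814723630246
0.13 429 x at y=-.405 0.5011088061816206 yaw -12.72370512730517 -0.4283156704712904 -0.38447013904370353
stand all (array([ 554. , -293.8]), array([139.3, 104.8]), 74.8)
0.01 1057 (array([ 554., -292.]), array([139. , 104.2]), 77.3)
0.025 311 (array([ 565.5, -273.4]), array([65.8, 83.8]), 69.3)
0.055 398 (array([ 565.3, -273.4]), array([66.6, 83.7]), 69.3)
0.085 550 (array([ 566.3, -272.2]), array([70.4, 84.4]), 70.0)
0.104 109 (array([ 605.6, -287.2]), array([69.6,  4.8]), 69.9)
mat (array([ 394.4, -207.4]), array([231.7,  72.8]), 83.0)
lifter (array([nan, nan]), array([0., 0.]), 0.0)
grip 300 (array([ 386.5, -258.4]), array([36.4, 16.6]), 84.7) 0.08325086177171365
```

View pics/w1z.png

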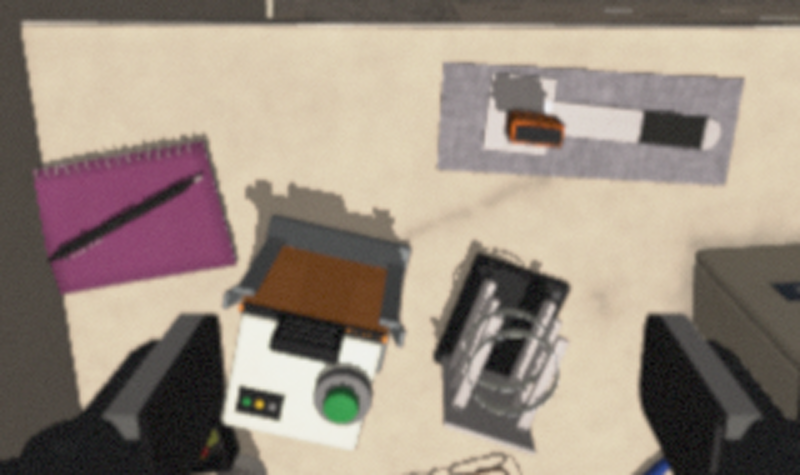

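```bash
cat >> h.py <<'E'
import json
def plan(target,yaw=None,n=10,start=None,final=0):
    """rows to move TCP to target, tool down, tool-x yaw (deg). keeps actual measured start; levels the tool"""
    if start is None:
        s=ctrl.sense();p0=np.array(s['ee_pos']);R0=R.from_rotvec(s['eef_rot'])
    else: p0,R0=start
    if yaw is None: R1=R0
    else:
        a=np.radians(yaw);x=np.array([np.cos(a),np.sin(a),0]);z=np.array([0,0,-1.]);R1=R.from_matrix(np.stack([x,np.cross(z,x),z],1))
    rv=(R0.inv()*R1).as_rotvec();k=np.arange(1,n+1)/n
    P=p0+(np.array(target)-p0)*k[:,None];pp=p0;Rc=R0;dp=[];dr=[]
    for i in range(n):
        d=np.round(Rc.inv().apply(P[i]-pp)/.12,3);dp.append((d+0).tolist());pp=pp+Rc.apply(d*.12)
        r=np.round(rv/n/np.radians(30),3);dr.append((r+0).tolist());Rc=Rc*R.from_rotvec(r*np.radians(30))
    for i in range(final): dp.append([0,0,0]);dr.append([0,0,0])
    print('max step mm',max(np.linalg.norm(dp,axis=1))*120,'deg',max(np.linalg.norm(dr,axis=1))*30,'end err mm',((pp-target)*1000).round(2))
    print(json.dumps(dp));print(json.dumps(dr));return pp,Rc
E
python3 - <<'E'
from h import *
plan([.504,-.4064,.26],-13.5,12,final=1)
E
```

```text
max step mm 18.010396997290204 deg 8.639999999999999 end err mm [ 0.02 -0.05 -0.  ]
[[-0.053, 0.1, 0.098], [-0.038, 0.106, 0.098], [-0.022, 0.111, 0.098], [-0.004, 0.113, 0.098], [0.012, 0.112, 0.098], [0.029, 0.109, 0.098], [0.046, 0.103, 0.099], [0.06, 0.096, 0.098], [0.074, 0.085, 0.098], [0.086, 0.074, 0.098], [0.096, 0.059, 0.098], [0.104, 0.045, 0.098], [0, 0, 0]]
[[0.0, 0.0, 0.288], [0.0, 0.0, 0.288], [0.0, 0.0, 0.288], [0.0, 0.0, 0.288], [0.0, 0.0, 0.288], [0.0, 0.0, 0.288], [0.0, 0.0, 0.288], [0.0, 0.0, 0.288], [0.0, 0.0, 0.288], [0.0, 0.0, 0.288], [0.0, 0.0, 0.288], [0.0, 0.0, 0.288], [0, 0, 0]]
```

Emit:
carry_out(dp=[[-0.053, 0.1, 0.098], [-0.038, 0.106, 0.098], [-0.022, 0.111, 0.098], [-0.004, 0.113, 0.098], [0.012, 0.112, 0.098], [0.029, 0.109, 0.098], [0.046, 0.103, 0.099], [0.06, 0.096, 0.098], [0.074, 0.085, 0.098], [0.086, 0.074, 0.098], [0.096, 0.059, 0.098], [0.104, 0.045, 0.098], [0, 0, 0]], dr=[[0.0, 0.0, 0.288], [0.0, 0.0, 0.288], [0.0, 0.0, 0.288], [0.0, 0.0, 0.288], [0.0, 0.0, 0.288], [0.0, 0.0, 0.288], [0.0, 0.0, 0.288], [0.0, 0.0, 0.288], [0.0, 0.0, 0.288], [0.0, 0.0, 0.288], [0.0, 0.0, 0.288], [0.0, 0.0, 0.288], [0, 0, 0]], jaw=0.2)

```text
clock: 6.4
ee_pos: [0.5042, -0.4064, 0.2586]
eef_rot: [-3.119, 0.362, 0.003]
ft_force: [-0.0, 0.1, 0.2]
finger_gap: 0.0339
```

```bash
python3 - <<'E'
from h import *
s=st()
p=shot('wrist','wrist2.png');w=cloud(p)
m=sel(w,[.45,-.48,.154],[.55,-.33,.165]);print('tabtop',m.sum(),rect(w[m][:,:2]),np.median(w[m][:,2]))
m=sel(w,[.45,-.48,.142],[.53,-.33,.165])
for l in ['shield','cabinet','lens','start']:
  for r in regions_of(l,p)[:2]:
    q=w[r['region']];k=q[q[:,2]>.145] ;print(l,r['conf'],r['centre'],len(k),rect(k[:,:2]) if len(k)>5 else '')
m=sel(w,[.47,-.48,.115],[.63,-.33,.126]);print('roof',m.sum(),rect(w[m][:,:2]),np.median(w[m][:,2]))
E
```

```text
t 6.4 p [ 0.5042 -0.4064  0.2586] r [-3.1189e+00  3.6240e-01  2.8000e-03] f [-0.   0.1  0.2] gap 0.0339
q [-0.861  0.547  0.939  0.     1.658 -0.629]
tabtop 606 (array([ 504.6, -406.1]), array([43.6, 11.5]), 76.3) 0.15843749580501465
shield 0.88 [186.7, 312.1] 643 (array([ 504.8, -406.2]), array([43.6, 11.9]), 76.6)
cabinet 0.76 [174.7, 355.0] 25 (array([ 523.8, -399.5]), array([76. , 26.9]), 32.1)
lens 0.84 [13.0, 354.1] 0 
lens 0.73 [11.5, 364.0] 0 
start 0.93 [159.8, 362.7] 2 
roof 6793 (array([ 543.2, -415.7]), array([121.8, 105.5]), 76.7) 0.12086018344904564
```

View pics/wrist2.png

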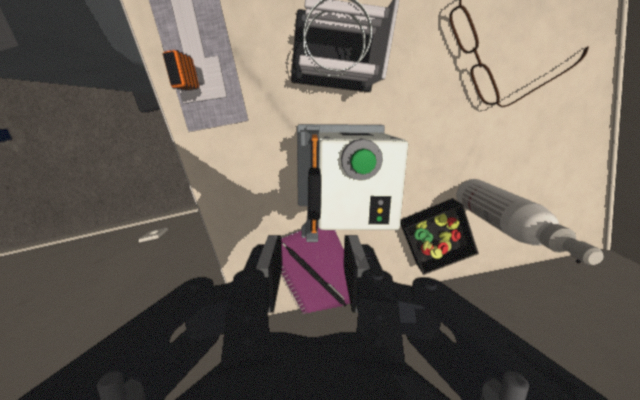

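```bash
python3 - <<'E'
from h import *
plan([.5047,-.4062,.131],-13.5,8,final=1)
E
```

```text
max step mm 16.320882329089933 deg 0.03 end err mm [-0.    0.03  0.01]
[[0.001, 0.0, 0.135], [0.001, -0.001, 0.136], [0.0, 0.0, 0.135], [0.001, -0.001, 0.135], [0.001, 0.0, 0.135], [0.001, -0.001, 0.136], [0.0, 0.0, 0.135], [0.001, -0.001, 0.135], [0, 0, 0]]
[[0.0, 0.0, 0.001], [0.0, 0.0, 0.001], [0.0, 0.0, 0.001], [0.0, 0.0, 0.001], [0.0, 0.0, 0.001], [0.0, 0.0, 0.001], [0.0, 0.0, 0.001], [0.0, 0.0, 0.001], [0, 0, 0]]
```

Emit:
carry_out(dp=[[0.003, -0.004, 0.135], [0, 0, 0.135], [0, 0, 0.135], [0, 0, 0.135], [0, 0, 0.135], [0, 0, 0.135], [0, 0, 0.135], [0, 0, 0.12], [0, 0, 0]], dr=[[0, 0, 0.008], [0, 0, 0], [0, 0, 0], [0, 0, 0], [0, 0, 0], [0, 0, 0], [0, 0, 0], [0, 0, 0], [0, 0, 0]])

```text
clock: 7.78
ee_pos: [0.5042, -0.4057, 0.1309]
eef_rot: [-3.118, 0.371, 0.003]
ft_force: [-0.1, -0.0, -0.2]
finger_gap: 0.0341
```

Emit:
carry_out(dp=[[0, 0, 0], [0, 0, 0], [0, 0, 0], [0, 0, 0]], dr=[[0, 0, 0], [0, 0, 0], [0, 0, 0], [0, 0, 0]], jaw=1, grip_force=60)

```text
clock: 8.28
ee_pos: [0.5048, -0.4063, 0.133]
eef_rot: [3.118, -0.371, 0.002]
ft_force: [-0.2, -1.4, 4.7]
finger_gap: 0.0108
```

Emit:
carry_out(dp=[[0, 0, -0.05], [0, 0, -0.1], [0, 0, -0.13], [0, 0, -0.13], [0, 0, -0.13]], dr=[[0, 0, 0], [0, 0, 0], [0, 0, 0], [0, 0, 0], [0, 0, 0]])

```text
clock: 8.9
ee_pos: [0.5045, -0.4061, 0.1984]
eef_rot: [3.119, -0.372, 0.001]
ft_force: [-0.6, -0.9, -0.8]
finger_gap: 0.0111
```

Emit:
carry_out(dp=[[0, 0, -0.15], [0, 0, -0.15], [0, 0, -0.15], [0, 0, -0.15], [0, 0, -0.15], [0, 0, 0]], dr=[[0, 0, 0], [0, 0, 0], [0, 0, 0], [0, 0, 0], [0, 0, 0], [0, 0, 0]])

```text
clock: 9.65
ee_pos: [0.5047, -0.4062, 0.2889]
eef_rot: [3.117, -0.371, 0.004]
ft_force: [0.7, -0.7, -1.5]
finger_gap: 0.0109
```

```bash
python3 - <<'E'
from h import *
s=st()
for n in ['scene','top']:
    p=shot(n,n+'3.png');w=cloud(p)
    m=sel(w,[.36,.2,.035],[.54,.4,.056]);print('foot top',m.sum(),rect(w[m][:,:2]),np.median(w[m][:,2]))
    m=sel(w,[.34,.2,.004],[.54,.4,.056]);print('foot',m.sum(),rect(w[m][:,:2]))
p=shot('wrist','wrist3.png')
p=shot('scene');cv2.imwrite('pics/scene3z.png',cv2.resize(p['color'][130:300,160:440,::-1],None,fx=2.8,fy=2.8))
E
```

```text
t 9.65 p [ 0.5047 -0.4062  0.2889] r [ 3.1174 -0.3713  0.0038] f [ 0.7 -0.7 -1.5] gap 0.0109
q [-0.86   0.534  0.877  0.     1.727 -0.623]
foot top 415 (array([435.3, 332.8]), array([ 86.9, 178.9]), 25.0) 0.042286638952117483
foot 1101 (array([439.3, 301. ]), array([198.3, 194.4]), 89.7)
foot top 209 (array([434.3, 330.6]), array([ 85.2, 187.1]), 25.2) 0.04538885769348755
foot 1061 (array([440.2, 299.7]), array([198.8, 196.1]), 89.9)
```

View pics/scene3z.png

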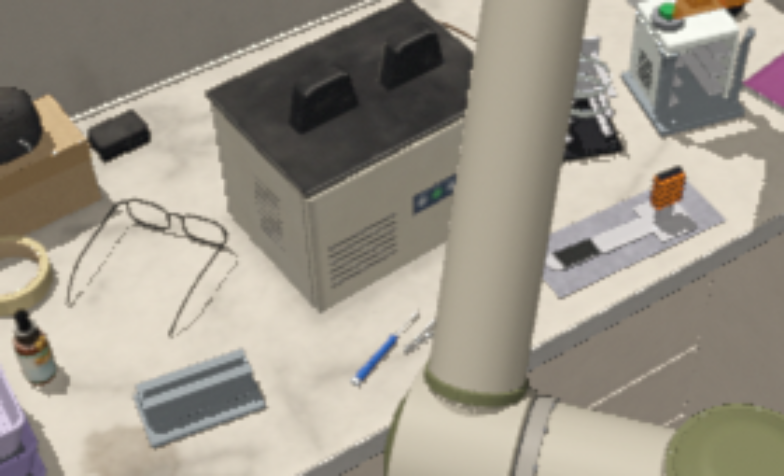

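View pics/wrist3.png

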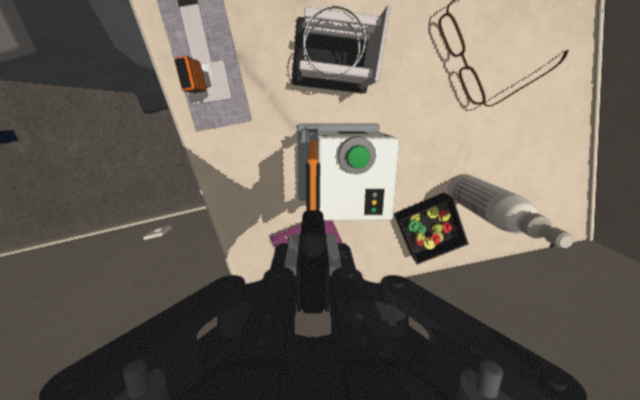

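```bash
python3 - <<'E'
from h import *
for n in ['scene','top']:
    p=shot(n);w=cloud(p)
    r=regions_of('shield_stand',p)[0];m=r['region'];m=cv2.erode(m.astype(np.uint8),np.ones((3,3)))>0;q=w[m]
    k=q[(q[:,2]>.035)&(q[:,2]<.055)];print(n,len(k),rect(k[:,:2]),rect(q[q[:,2]>.006][:,:2]))
plan([.37,-.33,.289],-9,6)
plan([.40,.29,.289],-9,14,start=(np.array([.37,-.33,.289]),R.from_matrix(np.stack([[np.cos(np.radians(-9)),np.sin(np.radians(-9)),0],[np.sin(np.radians(-9)),-np.cos(np.radians(-9)),0],[0,0,-1]],1))))
E
```

```text
scene 353 (array([449. , 300.8]), array([109.3,  36.5]), 79.2) (array([440.2, 302.2]), array([117.4,  57. ]), 74.5)
top 191 (array([452. , 293.9]), array([111.,  33.]), 80.6) (array([450.6, 296.1]), array([114.6,  60. ]), 81.1)
max step mm 25.7835296264883 deg 0.75 end err mm [ 0.02 -0.06 -0.04]
[[-0.206, -0.059, -0.003], [-0.206, -0.061, -0.003], [-0.204, -0.064, -0.004], [-0.204, -0.067, -0.003], [-0.203, -0.069, -0.003], [-0.202, -0.072, -0.003]]
[[0.0, 0.0, -0.025], [0.0, 0.0, -0.025], [0.0, 0.0, -0.025], [0.0, 0.0, -0.025], [0.0, 0.0, -0.025], [0.0, 0.0, -0.025]]
max step mm 44.433230807583634 deg 0.0 end err mm [ 0.04 -0.03  0.  ]
[[-0.04, -0.367, 0.0], [-0.04, -0.368, 0.0], [-0.04, -0.367, 0.0], [-0.04, -0.367, 0.0], [-0.04, -0.367, 0.0], [-0.041, -0.368, 0.0], [-0.04, -0.367, 0.0], [-0.04, -0.367, 0.0], [-0.04, -0.368, 0.0], [-0.04, -0.367, 0.0], [-0.04, -0.367, 0.0], [-0.04, -0.368, 0.0], [-0.04, -0.367, 0.0], [-0.04, -0.367, 0.0]]
[[0.0, 0.0, 0.0], [0.0, 0.0, 0.0], [0.0, 0.0, 0.0], [0.0, 0.0, 0.0], [0.0, 0.0, 0.0], [0.0, 0.0, 0.0], [0.0, 0.0, 0.0], [0.0, 0.0, 0.0], [0.0, 0.0, 0.0], [0.0, 0.0, 0.0], [0.0, 0.0, 0.0], [0.0, 0.0, 0.0], [0.0, 0.0, 0.0], [0.0, 0.0, 0.0]]
```

Emit:
carry_out(dp=[[-0.206, -0.059, 0], [-0.206, -0.061, 0], [-0.204, -0.064, 0], [-0.204, -0.067, 0], [-0.203, -0.069, 0], [-0.202, -0.072, 0], [-0.04, -0.367, 0], [-0.04, -0.367, 0], [-0.04, -0.367, 0], [-0.04, -0.367, 0], [-0.04, -0.367, 0], [-0.04, -0.367, 0], [-0.04, -0.367, 0], [-0.04, -0.367, 0], [-0.04, -0.367, 0], [-0.04, -0.367, 0], [-0.04, -0.367, 0], [-0.04, -0.367, 0], [0, 0, 0], [0, 0, 0]], dr=[[0, 0, -0.025], [0, 0, -0.025], [0, 0, -0.025], [0, 0, -0.025], [0, 0, -0.025], [0, 0, -0.025], [0, 0, 0], [0, 0, 0], [0, 0, 0], [0, 0, 0], [0, 0, 0], [0, 0, 0], [0, 0, 0], [0, 0, 0], [0, 0, 0], [0, 0, 0], [0, 0, 0], [0, 0, 0], [0, 0, 0], [0, 0, 0]])

```text
clock: 12.55
ee_pos: [0.3965, 0.2005, 0.2869]
eef_rot: [3.131, -0.248, -0.0]
ft_force: [-0.3, -1.3, -1.5]
finger_gap: 0.0109
```

```bash
python3 - <<'E'
from h import *
s=st();print(R.from_rotvec(s['eef_rot']).as_matrix().round(4))
p=shot('wrist','wrist4.png');w=cloud(p)
r=regions_of('shield_stand',p)[0];print(r['conf'],r['centre']);m=r['region'];q=w[m];q=q[np.isfinite(q[:,0])]
k=q[(q[:,2]>.040)&(q[:,2]<.049)];print(len(k),rect(k[:,:2]),np.median(k[:,2]),rect(q[q[:,2]>.006][:,:2]))
np.save('k.npy',q)
r=regions_of('shield',p)[0]['region'];k=w[r];print(np.nanmin(k,0),np.nanmax(k,0))
E
```

```text
t 12.55 p [0.3965 0.2005 0.2869] r [ 3.1314e+00 -2.4830e-01 -2.0000e-04] f [-0.3 -1.3 -1.5] gap 0.0109
q [ 0.201  0.153  1.456 -0.     1.532  0.359]
[[ 9.875e-01 -1.576e-01 -2.000e-04]
 [-1.576e-01 -9.875e-01 -3.000e-04]
 [-1.000e-04  4.000e-04 -1.000e+00]]
0.84 [84.1, 341.9]
1811 (array([450.1, 296. ]), array([110.9,  33.1]), 80.7) 0.04368206949245351 (array([450.4, 296.1]), array([119.2,  68.7]), 80.9)
[ 0.38702325  0.17970125 -0.00128414] [0.40622737 0.25018959 0.31473092]
```

View pics/wrist4.png

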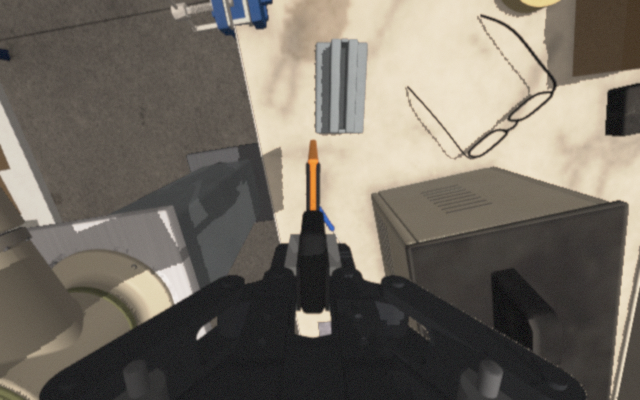

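```bash
python3 - <<'E'
from h import *
q=np.load('k.npy');a=np.radians(-9.2);ex=np.array([np.cos(a),np.sin(a)]);ey=np.array([-np.sin(a),np.cos(a)])
d=q[:,:2]-[.4503,.296];u=d@ex;v=d@ey
s=(abs(u)<.012)
for lo in np.arange(-.05,.05,.02):
    b=s&(v>lo)&(v<lo+.02)&(q[:,2]<.036);print(round(lo,2),b.sum(),u[b].min().round(4),u[b].max().round(4),np.median(u[b]).round(4),q[b,2].min().round(3))
b=(q[:,2]<.030)&(abs(u)<.01);print(v[b].min(),v[b].max())
plan([.4503,.2960,.287],-9.2,8,final=1)
E
```

```text
-0.05 92 -0.0013 0.0046 0.003 0.006
-0.03 97 -0.0017 0.0045 0.0029 0.006
-0.01 97 -0.0011 0.0045 0.0031 0.006
0.01 109 -0.0015 0.0046 0.0028 0.006
0.03 109 -0.0016 0.0045 0.0033 0.006
-0.05955625904781352 0.06436376401889593
max step mm 13.820853808647279 deg 0.0 end err mm [ 0.02 -0.   -0.01]
[[0.039, -0.108, 0.0], [0.039, -0.107, 0.0], [0.039, -0.108, 0.0], [0.039, -0.107, 0.0], [0.04, -0.108, 0.001], [0.039, -0.108, 0.0], [0.039, -0.107, 0.0], [0.039, -0.108, 0.0], [0, 0, 0]]
[[0.0, 0.0, 0.0], [0.0, 0.0, 0.0], [0.0, 0.0, 0.0], [0.0, 0.0, 0.0], [0.0, 0.0, 0.0], [0.0, 0.0, 0.0], [0.0, 0.0, 0.0], [0.0, 0.0, 0.0], [0, 0, 0]]
```

Emit:
carry_out(dp=[[0.039, -0.108, 0], [0.039, -0.108, 0], [0.039, -0.108, 0], [0.039, -0.107, 0], [0.039, -0.108, 0], [0.039, -0.108, 0], [0.039, -0.107, 0], [0.039, -0.108, 0], [0, 0, 0.15], [0, 0, 0.15], [0, 0, 0.15], [0, 0, 0.15], [0, 0, 0.15], [0, 0, 0.15], [0, 0, 0]], dr=[[0, 0, 0], [0, 0, 0], [0, 0, 0], [0, 0, 0], [0, 0, 0], [0, 0, 0], [0, 0, 0], [0, 0, 0.004], [0, 0, 0], [0, 0, 0], [0, 0, 0], [0, 0, 0], [0, 0, 0], [0, 0, 0], [0, 0, 0]])

```text
clock: 14.58
ee_pos: [0.4497, 0.2972, 0.178]
eef_rot: [3.13, -0.252, -0.004]
ft_force: [-0.1, -0.2, -1.5]
finger_gap: 0.011
```

```bash
python3 - <<'E'
from h import *
s=st()
p=shot('wrist','wrist5.png');w=cloud(p)
p=shot('scene');cv2.imwrite('pics/s5.png',cv2.resize(p['color'][180:320,150:330,::-1],None,fx=4,fy=4))
plan([.4503,.2960,.175],-9.2,1)
E
```

```text
t 14.57 p [0.4497 0.2972 0.178 ] r [ 3.1303 -0.2521 -0.0037] f [-0.1 -0.2 -1.5] gap 0.011
q [ 0.364  0.408  1.417 -0.     1.32   0.525]
max step mm 4.78347154271874 deg 0.042426406871192854 end err mm [-0.01 -0.05  0.04]
[[0.001, 0.012, 0.038]]
[[-0.001, -0.001, 0.0]]
```

View pics/wrist5.png

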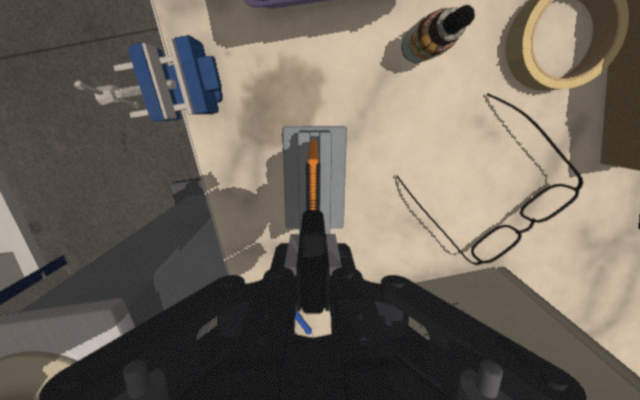

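View pics/s5.png

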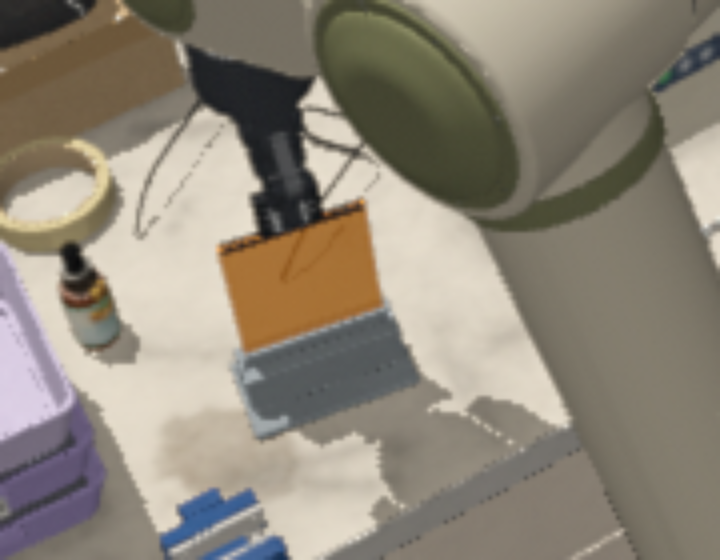

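Emit:
carry_out(dp=[[0.003, 0.01, 0.06], [0, 0, 0.06], [0, 0, 0.06], [0, 0, 0.06], [0, 0, 0.06], [0, 0, 0]], dr=[[0, 0, 0], [0, 0, 0], [0, 0, 0], [0, 0, 0], [0, 0, 0], [0, 0, 0]])

```text
clock: 15.42
ee_pos: [0.4499, 0.2957, 0.1424]
eef_rot: [3.131, -0.252, -0.002]
ft_force: [-0.3, -0.1, -1.1]
finger_gap: 0.011
```

Emit:
carry_out(dp=[[0.002, 0, 0.04], [0, 0, 0.04], [0, 0, 0.03], [0, 0, 0.01], [0, 0, 0], [0, 0, 0]], dr=[[0, 0, 0], [0, 0, 0], [0, 0, 0], [0, 0, 0], [0, 0, 0], [0, 0, 0]])

```text
clock: 16.18
ee_pos: [0.4505, 0.2958, 0.129]
eef_rot: [-3.131, 0.252, -0.001]
ft_force: [-1.3, -1.8, 6.1]
finger_gap: 0.011
```

Emit:
carry_out(dp=[[0, 0, -0.01], [0, 0, 0], [0, 0, 0], [0, 0, 0]], dr=[[0, 0, 0], [0, 0, 0], [0, 0, 0], [0, 0, 0]], jaw=0.2)

```text
clock: 16.68
ee_pos: [0.4504, 0.2958, 0.1297]
eef_rot: [3.131, -0.252, -0.0]
ft_force: [-0.1, -0.7, -0.0]
finger_gap: 0.0341
```

Emit:
carry_out(dp=[[0, 0, -0.1], [0, 0, -0.2], [0, 0, -0.3], [0, 0, -0.3], [0, 0, -0.3], [0, 0, 0]], dr=[[0, 0, 0], [0, 0, 0], [0, 0, 0], [0, 0, 0], [0, 0, 0], [0, 0, 0]])

```text
clock: 17.42
ee_pos: [0.4511, 0.2961, 0.2772]
eef_rot: [-3.129, 0.252, -0.009]
ft_force: [-0.3, -0.7, -0.2]
finger_gap: 0.0342
```

```bash
python3 - <<'E'
from h import *
s=st()
p=shot('wrist');w=cloud(p)
for r in regions_of('shield',p)[:1]:
    k=w[r['region']];t=k[k[:,2]>.145];print(r['conf'],np.nanmax(k[:,2]),rect(t[:,:2]),np.median(t[:,2]))
p=shot('scene');cv2.imwrite('pics/s6.png',p['color'][:,:,::-1]);w=cloud(p)
r=regions_of('lifter',p)[0];q=w[r['region']];g=q[q[:,2]>.03];print('lifter',r['conf'],rect(g[:,:2]))
E
```

```text
t 17.43 p [0.4511 0.2961 0.2772] r [-3.1287  0.2517 -0.0093] f [-0.3 -0.7 -0.2] gap 0.0342
q [ 0.361  0.33   1.242 -0.     1.563  0.522]
0.66 0.1569410110941486 (array([449.4, 296.5]), array([43.2, 12. ]), 80.4) 0.1544922526934841
lifter 0.92 (array([ 317.3, -260.6]), array([38.2, 18.2]), 62.3)
```

View pics/s6.png

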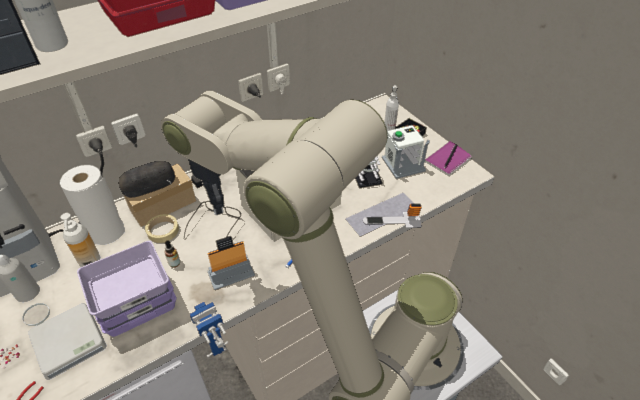

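```bash
python3 - <<'E'
from h import *
p,r=plan([.38,.2,.30],-9.2,4)
plan([.34,-.25,.33],-20,12,start=(p,r),final=2)
E
```

```text
max step mm 30.376833278009737 deg 0.03 end err mm [ 0.03  0.   -0.02]
[[-0.112, 0.22, -0.056], [-0.112, 0.22, -0.056], [-0.112, 0.22, -0.056], [-0.112, 0.22, -0.056]]
[[0.0, 0.001, 0.0], [0.0, 0.001, 0.0], [0.0, 0.001, 0.0], [0.0, 0.001, 0.0]]
max step mm 37.80380933186496 deg 0.8999999999999999 end err mm [-0.01 -0.06 -0.05]
[[0.023, 0.313, -0.021], [0.027, 0.313, -0.02], [0.032, 0.312, -0.021], [0.038, 0.311, -0.02], [0.042, 0.311, -0.021], [0.047, 0.31, -0.02], [0.052, 0.31, -0.021], [0.057, 0.308, -0.02], [0.061, 0.308, -0.021], [0.067, 0.307, -0.02], [0.071, 0.305, -0.021], [0.076, 0.305, -0.02], [0, 0, 0], [0, 0, 0]]
[[0.0, 0.0, 0.03], [0.0, 0.0, 0.03], [0.0, 0.0, 0.03], [0.0, 0.0, 0.03], [0.0, 0.0, 0.03], [0.0, 0.0, 0.03], [0.0, 0.0, 0.03], [0.0, 0.0, 0.03], [0.0, 0.0, 0.03], [0.0, 0.0, 0.03], [0.0, 0.0, 0.03], [0.0, 0.0, 0.03], [0, 0, 0], [0, 0, 0]]
```

Emit:
carry_out(dp=[[-0.112, 0.22, -0.056], [-0.112, 0.22, -0.056], [-0.112, 0.22, -0.056], [-0.112, 0.22, -0.056], [0.023, 0.313, -0.021], [0.027, 0.313, -0.02], [0.032, 0.312, -0.021], [0.038, 0.311, -0.02], [0.042, 0.311, -0.021], [0.047, 0.31, -0.02], [0.052, 0.31, -0.021], [0.057, 0.308, -0.02], [0.061, 0.308, -0.021], [0.067, 0.307, -0.02], [0.071, 0.305, -0.021], [0.076, 0.305, -0.02], [0, 0, 0], [0, 0, 0]], dr=[[0, 0, 0], [0, 0, 0], [0, 0, 0], [0, 0, 0], [0, 0, 0.03], [0, 0, 0.03], [0, 0, 0.03], [0, 0, 0.03], [0, 0, 0.03], [0, 0, 0.03], [0, 0, 0.03], [0, 0, 0.03], [0, 0, 0.03], [0, 0, 0.03], [0, 0, 0.03], [0, 0, 0.03], [0, 0, 0], [0, 0, 0]])

```text
clock: 19.88
ee_pos: [0.3403, -0.2493, 0.3297]
eef_rot: [-3.093, 0.545, 0.001]
ft_force: [-1.2, -0.2, -0.0]
finger_gap: 0.0339
```

```bash
python3 - <<'E'
from h import *
s=st()
p=shot('wrist','wrist7.png');w=cloud(p)
r=regions_of('lifter',p)[0];q=w[r['region']];q=q[np.isfinite(q[:,0])];g=q[q[:,2]>.05];print('lifter',r['conf'],'grip',len(g),rect(g[:,:2]),g[:,2].max())
t=g[g[:,2]>g[:,2].max()-.006];print('cap',len(t),rect(t[:,:2]),np.median(t[:,2]))
l=q[q[:,2]<.015];print('plate',len(l),rect(l[:,:2]),np.percentile(l[:,2],[5,50,95]))
# plane
A=np.c_[l[:,:2],np.ones(len(l))];f=np.linalg.lstsq(A,l[:,2],rcond=None)[0];print('slope',f)
m=w[:,:,2];tb=(abs(m)<.006)&(w[:,:,1]>-.4)&(w[:,:,1]<-.1);print('edge x',np.percentile(w[tb][:,0],[0.1,.5,1]))
r=regions_of('mat',p)
if r: q=w[r[0]['region']];q=q[np.isfinite(q[:,0])&(abs(q[:,2])<.01)];print('mat',r[0]['conf'],rect(q[:,:2]))
E
```

```text
t 19.88 p [ 0.3403 -0.2493  0.3297] r [-3.0927e+00  5.4520e-01  1.5000e-03] f [-1.2 -0.2 -0. ] gap 0.0339
q [-0.915  0.09   1.41   0.     1.643 -0.566]Traceback (most recent call last):
  File "<stdin>", line 4, in <module>
IndexError: list index out of range
```

View pics/wrist7.png

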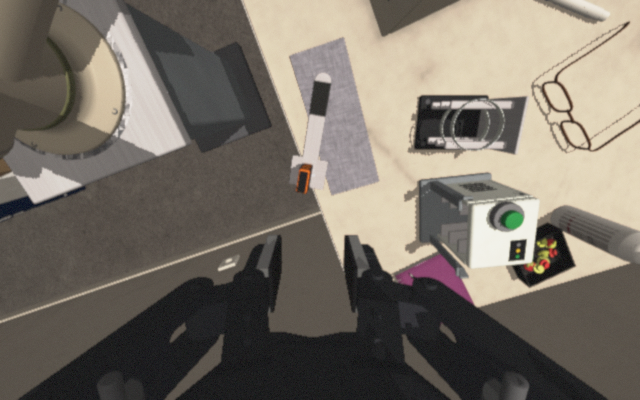

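```bash
python3 - <<'E'
from h import *
p=shot('wrist');w=cloud(p)
print([ (r['conf'],r['centre']) for r in regions_of('lifter',p)])
m=np.zeros((400,640),bool);m[60:215,280:345]=1
g=w[m&(w[:,:,2]>.05)];print('grip',len(g),rect(g[:,:2]),g[:,2].max())
t=g[g[:,2]>.074];print('cap',len(t),rect(t[:,:2]),np.median(t[:,2]))
hsv=cv2.cvtColor(p['color'],cv2.COLOR_RGB2HSV)
# tongue bright + pad
br=m&(abs(w[:,:,2]-.0065)<.006)&(w[:,:,2]>.003)
cv2.imwrite('pics/br.png',cv2.resize((br*255).astype(np.uint8)[50:230,260:380],None,fx=4,fy=4))
cv2.imwrite('pics/w7z.png',cv2.resize(p['color'][50:230,260:380,::-1],None,fx=4,fy=4,interpolation=cv2.INTER_CUBIC))
pad=m&(hsv[:,:,2]<60)&(w[:,:,2]>.002)&(w[:,:,2]<.015)
n,lab,stt,c=cv2.connectedComponentsWithStats(pad.astype(np.uint8));i=1+np.argmax(stt[1:,4]);q=w[lab==i];print('pad',len(q),rect(q[:,:2]),np.median(q[:,2]))
tb=(abs(w[:,:,2])<.004)&(w[:,:,1]>-.4)&(w[:,:,1]<-.1);print('edge x',np.percentile(w[tb][:,0],[0.1,.5,1]))
E
```

```text
[(0.98, [151.4, 316.8])]
grip 326 (array([ 318.5, -265.3]), array([37.1, 18.3]), 59.8) 0.07944894575913031
cap 208 (array([ 317.5, -265.1]), array([33.3, 14.8]), 58.7) 0.07659394598380692
pad 449 (array([ 380.5, -165.1]), array([44.6, 22.6]), 60.9) 0.01020510451785589
edge x [-0.14518579 -0.1340171  -0.11902041]
```

View pics/w7z.png

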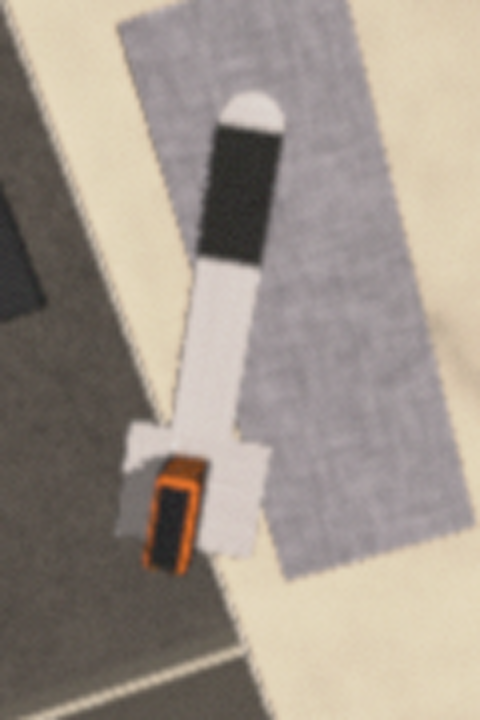

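```bash
python3 - <<'E'
from h import *
p=shot('wrist');w=cloud(p)
r=regions_of('lifter',p)[0]['region'];r=cv2.erode(r.astype(np.uint8),np.ones((3,3)))>0
q=w[r]
o=np.array([.3176,-.2652]);
for a in (58,60):
    A=np.radians(a);ex=np.array([np.cos(A),np.sin(A)]);ey=np.array([-ex[1],ex[0]])
    d=q[:,:2]-o;u=d@ex;v=d@ey
    l=q[:,2]<.02
    f=np.linalg.lstsq(np.c_[u[l],v[l],np.ones(l.sum())],q[l,2],rcond=None)[0];print(a,'dz/du deg',np.degrees(f[0]),'dz/dv',np.degrees(f[1]),'z0',f[2])
    for lo in np.arange(-.03,.15,.02):
        b=l&(u>lo)&(u<lo+.02)
        if b.sum()>5:print(round(lo,2),b.sum(),'z',np.median(q[b,2]).round(4),'v',(v[b].min()+v[b].max()).round(4)/2,v[b].max()-v[b].min())
print('edges u',u[l].min(),u[l].max())
for y in (-.30,-.2,-.15):
    tb=(abs(w[:,:,2])<.004)&(abs(w[:,:,1]-y)<.01)&(w[:,:,0]>.2);print('edge',y,w[tb][:,0].min())
s=ctrl.sense();plan([.3176,-.2652,.20],-31,8)
E
```

```text
58 dz/du deg 3.114302164859886 dz/dv -5.313815792248059 z0 0.003481208562268997
-0.03 149 z 0.0041 v -0.007 0.0555967209234247
-0.01 232 z 0.0047 v -0.0059 0.05559332510900988
0.01 274 z 0.0053 v -0.0058 0.054818411943562836
0.03 165 z 0.0061 v -0.00465 0.02193329157891878
0.05 171 z 0.0069 v -0.0035 0.02226632079784377
0.07 183 z 0.0079 v -0.0027 0.022558508986212984
0.09 187 z 0.0092 v -0.002 0.02180667651337708
0.11 195 z 0.0103 v -0.00105 0.022384226984198854
0.13 196 z 0.0111 v 5e-05 0.02203521195893307
60 dz/du deg 2.9269555194074064 dz/dv -5.419266337375029 z0 0.003481208562268997
-0.03 151 z 0.0041 v -0.00645 0.05557641498658226
-0.01 236 z 0.0047 v -0.006 0.05515302791664542
0.01 268 z 0.0052 v -0.00635 0.054747836378745016
0.03 165 z 0.0061 v -0.00605 0.0217144521452608
0.05 173 z 0.0069 v -0.0056 0.021973183849873495
0.07 182 z 0.0079 v -0.00545 0.022180667629546652
0.09 187 z 0.0092 v -0.00535 0.021901126326166538
0.11 195 z 0.0103 v -0.00515 0.022061901500273397
0.13 197 z 0.011 v -0.00475 0.021714459008906235
edges u -0.02390047350387353 0.1533303009844972
edge -0.3 0.31636934751705637
edge -0.2 0.31935120673855494
edge -0.15 0.31914114254443965
max step mm 16.697257259801685 deg 1.38 end err mm [-0.    0.04 -0.  ]
[[-0.017, 0.024, 0.136], [-0.016, 0.024, 0.135], [-0.016, 0.024, 0.136], [-0.015, 0.025, 0.136], [-0.014, 0.025, 0.136], [-0.014, 0.025, 0.135], [-0.013, 0.026, 0.136], [-0.013, 0.026, 0.136]]
[[0.0, 0.0, 0.046], [0.0, 0.0, 0.046], [0.0, 0.0, 0.046], [0.0, 0.0, 0.046], [0.0, 0.0, 0.046], [0.0, 0.0, 0.046], [0.0, 0.0, 0.046], [0.0, 0.0, 0.046]]
```

```bash
cat >> h.py <<'E'
def planR(target,R1,n=10,start=None):
    if start is None:
        s=ctrl.sense();p0=np.array(s['ee_pos']);R0=R.from_rotvec(s['eef_rot'])
    else: p0,R0=start
    rv=(R0.inv()*R1).as_rotvec();k=np.arange(1,n+1)/n
    P=p0+(np.array(target)-p0)*k[:,None];pp=p0;Rc=R0;dp=[];dr=[]
    for i in range(n):
        d=np.round(Rc.inv().apply(P[i]-pp)/.12,3)+0;dp.append(d.tolist());pp=pp+Rc.apply(d*.12)
        r=np.round((Rc.inv()*R1).as_rotvec()/(n-i)/np.radians(30),3)+0;dr.append(r.tolist());Rc=Rc*R.from_rotvec(r*np.radians(30))
    print('max mm',round(max(np.linalg.norm(dp,axis=1))*120,1),'deg',round(max(np.linalg.norm(dr,axis=1))*30,2),'end err',((pp-target)*1000).round(2))
    print(json.dumps(dp));print(json.dumps(dr));return pp,Rc
E
python3 - <<'E'
from h import *
A=np.radians(60.2)
ux=np.array([np.cos(A),np.sin(A),np.tan(np.radians(2.95))]);ux/=np.linalg.norm(ux)
uy=np.array([-np.sin(A),np.cos(A),np.tan(np.radians(-5.4))]);uy-=ux*(uy@ux);uy/=np.linalg.norm(uy);uz=np.cross(ux,uy)
R1=R.from_matrix(np.stack([-uy,-ux,-uz],1));cap=np.array([.3177,-.2651,.0766])
O=cap-.077*uz;print('O',O,uz);T=cap-.041*uz;print(T)
p,r=planR(T+.09*uz,R1,8);planR(T,R1,6,start=(p,r))
E
```

```text
O [ 3.25940538e-01 -2.65272984e-01  4.24163477e-05] [-0.10701997  0.00224654  0.99425433]
[ 0.32208782 -0.26519211  0.03583557]
max mm 26.0 deg 1.47 end err [ 0.01  0.   -0.03]
[[-0.022, 0.025, 0.214], [-0.024, 0.027, 0.213], [-0.026, 0.029, 0.212], [-0.028, 0.03, 0.213], [-0.029, 0.032, 0.211], [-0.032, 0.034, 0.211], [-0.034, 0.035, 0.211], [-0.035, 0.038, 0.21]]
[[0.01, 0.023, 0.042], [0.01, 0.023, 0.042], [0.01, 0.024, 0.041], [0.011, 0.023, 0.042], [0.01, 0.024, 0.041], [0.011, 0.023, 0.042], [0.01, 0.024, 0.041], [0.011, 0.023, 0.042]]
max mm 15.0 deg 0.0 end err [ 0.01  0.01 -0.03]
[[0.0, 0.0, 0.125], [0.0, 0.0, 0.125], [0.0, 0.0, 0.125], [0.0, 0.0, 0.125], [0.0, 0.0, 0.125], [0.0, 0.0, 0.125]]
[[0.0, 0.0, 0.0], [0.0, 0.0, 0.0], [0.0, 0.0, 0.0], [0.0, 0.0, 0.0], [0.0, 0.0, 0.0], [0.0, 0.0, 0.0]]
```

Emit:
carry_out(dp=[[-0.022, 0.025, 0.214], [-0.024, 0.027, 0.213], [-0.026, 0.029, 0.212], [-0.028, 0.03, 0.213], [-0.029, 0.032, 0.211], [-0.032, 0.034, 0.211], [-0.034, 0.035, 0.211], [-0.035, 0.038, 0.21], [0, 0, 0]], dr=[[0.01, 0.023, 0.042], [0.01, 0.023, 0.042], [0.01, 0.024, 0.041], [0.011, 0.023, 0.042], [0.01, 0.024, 0.041], [0.011, 0.023, 0.042], [0.01, 0.024, 0.041], [0.011, 0.023, 0.042], [0, 0, 0]], jaw=0)

```text
clock: 21.3
ee_pos: [0.3118, -0.2648, 0.1243]
eef_rot: [-3.003, 0.805, -0.158]
ft_force: [0.0, 0.5, 0.5]
finger_gap: 0.0428
```

```bash
python3 - <<'E'
from h import *
s=st();Rm=R.from_rotvec(s['eef_rot']);print('bore',Rm.as_matrix()[:,2])
p=shot('wrist','wrist8.png');w=cloud(p)
g=w[sel(w,[.27,-.32,.072],[.37,-.2,.09])];print('cap',len(g),rect(g[:,:2]),np.median(g,0))
print('cap in tool',Rm.inv().apply(np.r_[np.array(rect(g[:,:2])[0])/1000,np.median(g[:,2])]-s['ee_pos']))
print('TCP target tool delta',Rm.inv().apply(np.array([.3221,-.2652,.0358])-s['ee_pos'])/.12)
E
```

```text
t 21.3 p [ 0.3118 -0.2648  0.1243] r [-3.0035  0.8054 -0.1579] f [0.  0.5 0.5] gap 0.0428
q [-1.056  0.237  1.886  0.112  0.97  -0.593]
bore [ 1.05092578e-01  7.81056020e-04 -9.94462136e-01]
cap 952 (array([ 317.4, -264.6]), array([34.7, 15.4]), 60.6) [ 0.31799486 -0.26323007  0.07619463]
cap in tool [ 0.00036585 -0.00035745  0.04846625]
TCP target tool delta [ 8.77674850e-03 -2.08370862e-04  7.42755403e-01]
```

View pics/wrist8.png

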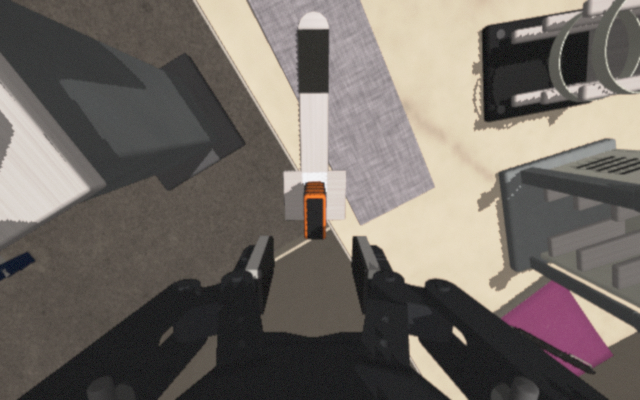

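Emit:
carry_out(dp=[[0.003, -0.003, 0.122], [0, 0, 0.122], [0, 0, 0.122], [0, 0, 0.122], [0, 0, 0.122], [0, 0, 0.122], [0, 0, 0], [0, 0, 0]], dr=[[0, 0, 0], [0, 0, 0], [0, 0, 0], [0, 0, 0], [0, 0, 0], [0, 0, 0], [0, 0, 0], [0, 0, 0]])

```text
clock: 22.35
ee_pos: [0.3227, -0.266, 0.0388]
eef_rot: [-3.007, 0.805, -0.164]
ft_force: [-1.4, -0.9, 0.5]
finger_gap: 0.0429
```

Emit:
carry_out(dp=[[0, 0, 0], [0, 0, 0], [0, 0, 0], [0, 0, 0], [0, 0, 0]], dr=[[0, 0, 0], [0, 0, 0], [0, 0, 0], [0, 0, 0], [0, 0, 0]], jaw=1, grip_force=100)

```text
clock: 22.98
ee_pos: [0.3223, -0.2658, 0.0386]
eef_rot: [-3.006, 0.806, -0.163]
ft_force: [-1.7, 1.2, 6.1]
finger_gap: 0.0151
```

Emit:
carry_out(dp=[[0, 0, -0.1], [0, 0, -0.2], [0, 0, -0.2], [0, 0, -0.2], [0, 0, -0.2], [0, 0, 0]], dr=[[0, 0, 0], [0, 0, 0], [0, 0, 0], [0, 0, 0], [0, 0, 0], [0, 0, 0]])

```text
clock: 23.72
ee_pos: [0.3108, -0.2658, 0.1468]
eef_rot: [-3.008, 0.806, -0.166]
ft_force: [-0.6, -0.2, -1.8]
finger_gap: 0.0152
```

```bash
python3 - <<'E'
from h import *
s=st()
p=shot('wrist','wrist9.png');w=cloud(p)
E
```

```text
t 23.73 p [ 0.3108 -0.2658  0.1468] r [-3.0081  0.8062 -0.1659] f [-0.6 -0.2 -1.8] gap 0.0152
q [-1.06   0.198  1.854  0.107  1.033 -0.589]
```

View pics/wrist9.png

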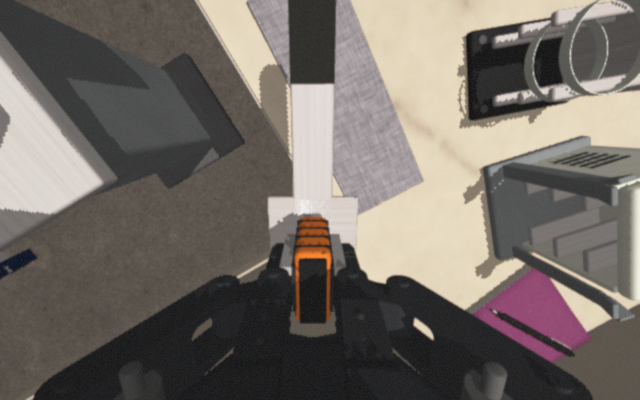

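```bash
cat >> h.py <<'E'
def lifter_in_tool(p,verbose=1):
    """points of the steel plate in tool frame"""
    z=p['range_z'];K=p['intrinsics'];v,u=np.mgrid[:400,:640]
    c=np.stack([(u-K[0,2])*z/K[0,0],(v-K[1,2])*z/K[1,1],z],-1);M=p['mount']
    t=c@M[:3,:3].T+M[:3,3]
    return t
E
python3 - <<'E'
from h import *
s=ctrl.sense();p=shot('wrist');t=lifter_in_tool(p)
r=regions_of('lifter',p)[0];print(r['conf']);m=cv2.erode(r['region'].astype(np.uint8),np.ones((3,3)))>0
m&=(t[:,:,2]>.02)&(t[:,:,2]<.05)&(p['range_z']>0)
q=t[m];print(len(q))
for it in range(3):
    f=np.linalg.lstsq(np.c_[q[:,:2],np.ones(len(q))],q[:,2],rcond=None)[0];e=q[:,2]-np.c_[q[:,:2],np.ones(len(q))]@f;q=q[abs(e)<.0025]
print('plane: slope x,y deg',np.degrees(f[:2]),'z at 0',f[2],'rms',e.std())
for a in np.arange(-.12,.03,.012):
    b=(q[:,1]>a)&(q[:,1]<a+.012)
    if b.sum()>20:print(a.round(3),b.sum(),'x',np.percentile(q[b,0],[1,99]).round(4),'mid',(np.percentile(q[b,0],[1,99]).mean()).round(4),'z',np.median(q[b,2]).round(4))
h=q[abs(q[:,0])>.016];print('heel y range',h[:,1].min(),h[:,1].max(),'x',h[:,0].min(),h[:,0].max())
hs=p['color'].max(-1)
pad=m&(hs<70);k=t[pad&(t[:,:,1]<-.06)];print('pad y max',np.percentile(k[:,1],[90,99,100]))
E
```

```text
0.62
11088
plane: slope x,y deg [0.02881439 0.05200909] z at 0 0.03465057065977968 rms 0.0006647387252292509
-0.12 1082 x [-0.0138  0.0106] mid -0.0016 z 0.0345
-0.108 1006 x [-0.0139  0.0104] mid -0.0018 z 0.0344
-0.096 931 x [-0.0138  0.0105] mid -0.0016 z 0.0346
-0.084 858 x [-0.0136  0.0103] mid -0.0016 z 0.0348
-0.072 856 x [-0.0138  0.0105] mid -0.0016 z 0.0348
-0.06 749 x [-0.0134  0.0106] mid -0.0014 z 0.0347
-0.048 738 x [-0.0137  0.0103] mid -0.0017 z 0.0347
-0.036 677 x [-0.0132  0.0105] mid -0.0013 z 0.0346
-0.024 1255 x [-0.0296  0.0266] mid -0.0015 z 0.0346
-0.012 1164 x [-0.03    0.0271] mid -0.0015 z 0.0346
-0.0 606 x [-0.0303  0.0274] mid -0.0014 z 0.0346
heel y range -0.019985824191873433 0.015330409992625707 x -0.03068587130547806 0.02777547539899024
pad y max [-0.09462386 -0.09073815 -0.09016299]
```

```bash
python3 - <<'E'
from h import *
a=np.radians(-30);x=np.array([np.cos(a),np.sin(a),0]);z=np.array([0,0,-1.])
planR([.39,-.27,.33],R.from_matrix(np.stack([x,np.cross(z,x),z],1)),8)
E
```

```text
max mm 25.3 deg 0.78 end err [-0.02 -0.05  0.03]
[[0.092, -0.047, -0.183], [0.09, -0.045, -0.185], [0.087, -0.045, -0.186], [0.086, -0.043, -0.187], [0.083, -0.041, -0.188], [0.081, -0.041, -0.19], [0.079, -0.039, -0.191], [0.077, -0.038, -0.192]]
[[-0.013, -0.022, 0.0], [-0.012, -0.022, 0.0], [-0.013, -0.022, 0.0], [-0.012, -0.022, 0.0], [-0.013, -0.022, 0.0], [-0.012, -0.022, 0.0], [-0.013, -0.022, 0.0], [-0.012, -0.023, 0.0]]
```

Emit:
carry_out(dp=[[0.092, -0.047, -0.183], [0.09, -0.045, -0.185], [0.087, -0.045, -0.186], [0.086, -0.043, -0.187], [0.083, -0.041, -0.188], [0.081, -0.041, -0.19], [0.079, -0.039, -0.191], [0.077, -0.038, -0.192], [0, 0, 0], [0, 0, 0]], dr=[[-0.013, -0.022, 0], [-0.012, -0.022, 0], [-0.013, -0.022, 0], [-0.012, -0.022, 0], [-0.013, -0.022, 0], [-0.012, -0.022, 0], [-0.013, -0.022, 0], [-0.012, -0.023, 0], [0, 0, 0], [0, 0, 0]])

```text
clock: 25.12
ee_pos: [0.3897, -0.27, 0.3291]
eef_rot: [-3.034, 0.813, 0.002]
ft_force: [-0.0, -0.6, -1.1]
finger_gap: 0.0148
```

```bash
python3 - <<'E'
from h import *
s=st();print(R.from_rotvec(s['eef_rot']).as_matrix().round(4))
p=shot('wrist','wrist10.png');w=cloud(p);np.savez('v10.npz',w=w,c=p['color'],W=p['W'],K=p['intrinsics'])
for r in regions_of('lens_a',p): 
    q=w[r['region']];q=q[np.isfinite(q[:,0])];print('lens',r['conf'],r['centre'],r['region'].sum(),np.percentile(q[:,2],[5,50,95]))
cv2.imwrite('pics/w10z.png',cv2.resize(p['color'][0:200,400:640,::-1],None,fx=3.3,fy=3,interpolation=cv2.INTER_CUBIC))
ps=shot('scene','scene10.png');cv2.imwrite('pics/s10z.png',cv2.resize(ps['color'][110:210,320:460,::-1],None,fx=5,fy=5,interpolation=cv2.INTER_CUBIC))
E
```

```text
t 25.12 p [ 0.3897 -0.27    0.3291] r [-3.0337e+00  8.1310e-01  2.3000e-03] f [-0.  -0.6 -1.1] gap 0.0148
q [-0.856  0.189  1.291 -0.     1.663 -0.333]
[[ 8.660e-01 -5.001e-01 -1.200e-03]
 [-5.001e-01 -8.660e-01  1.200e-03]
 [-1.600e-03 -4.000e-04 -1.000e+00]]
lens 0.73 [97.7, 445.1] 141 [0.0554192  0.06028712 0.06388636]
lens 0.71 [97.5, 454.1] 212 [0.08433007 0.08960475 0.09372554]
```

View pics/wrist10.png

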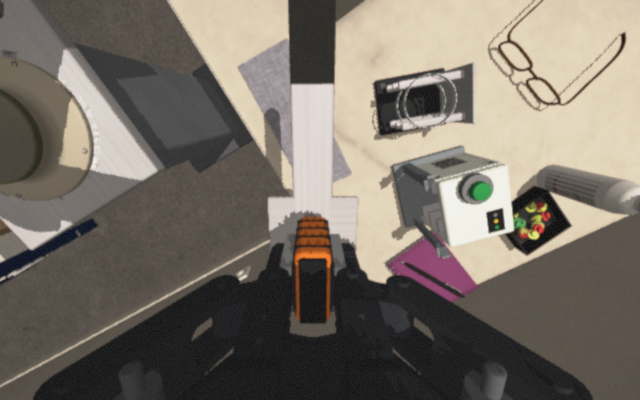

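View pics/s10z.png

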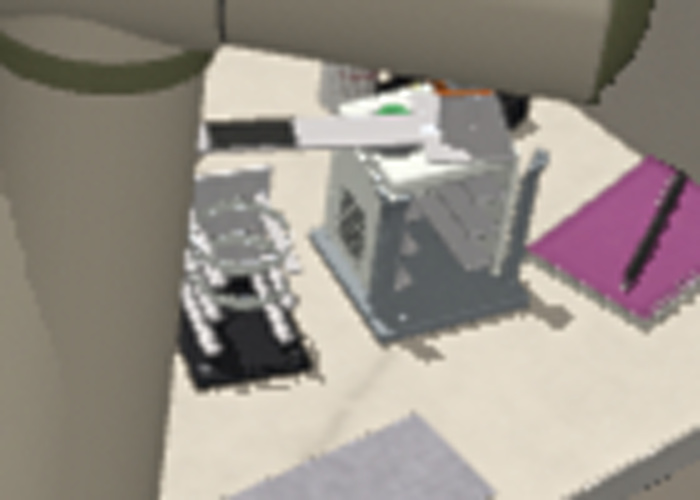

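View pics/w10z.png

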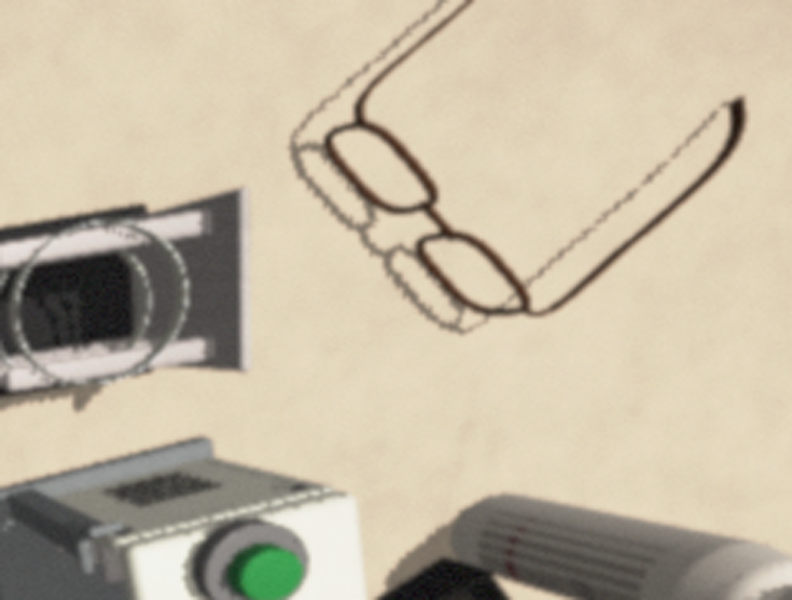

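```bash
cat >> h.py <<'E'
from scipy.optimize import least_squares
def circ(P,r=.033):
    x=P.mean(0)
    for it in range(4):
        f=least_squares(lambda c:np.hypot(*(P-c).T)-r,x,loss='soft_l1',f_scale=.001);x=f.x
    return x
E
python3 - <<'E'
from h import *
p=shot('wrist');w=cloud(p);K=p['intrinsics'];W=p['W']
v,u=np.mgrid[:400,:640];ray=np.stack([(u-K[0,2])/K[0,0],(v-K[1,2])/K[1,1],np.ones_like(u)],-1)@W[:3,:3].T
for r in regions_of('lens_a',p):
    m=r['region'];q=w[m];q=q[np.isfinite(q[:,0])];zm=np.median(q[:,2]);zt=.055+.009 if zm<.075 else .085+.009
    # outer contour of filled hull of region, project to rim top plane
    c=cv2.convexHull(np.argwhere(m)[:,::-1].astype(np.int32))[:,0]
    d=ray[c[:,1],c[:,0]];t=(zt-W[2,3])/d[:,2];P=W[:3,3]+d*t[:,None]
    h=circ(P[:,:2]);
    k=q[abs(q[:,2]-zt+.0045)<.006];c2=circ(k[:,:2],.0325)
    print(r['conf'],'z',zm,'hull circ',h,np.hypot(*(P[:,:2]-h).T).mean(),'pts circ',c2,np.hypot(*(k[:,:2]-c2).T).mean(),len(k))
# stand
for z in [.0105,.055,.085]:
    b=sel(w,[.50,-.33,z-.003],[.615,-.22,z+.003])
    k=w[b];print(z,len(k),rect(k[:,:2]))
b=sel(w,[.50,-.35,.094],[.65,-.2,.110]);k=w[b];print('back',len(k),rect(k[:,:2]))
b=sel(w,[.47,-.5,.117],[.63,-.33,.126]);k=w[b];print('roof',len(k),rect(k[:,:2]))
b=sel(w,[.30,-.5,.05],[.63,-.33,.126]);
# button
r=regions_of('start',p)[0];k=w[r['region']];k=k[k[:,2]>.138];print('btn',k.mean(0),rect(k[:,:2]),np.median(k[:,2]))
E
```

```text
0.72 z 0.05947349121889245 hull circ [ 0.55679096 -0.27016082] 0.033505846919029976 pts circ [ 0.55782655 -0.27091866] 0.03234030259284089 178
0.67 z 0.08967360749306053 hull circ [ 0.55878365 -0.26839886] 0.032875164005110084 pts circ [ 0.55920049 -0.26947555] 0.03237377439379685 162
0.3 z 0.11802334016558713 hull circ [ 0.53519389 -0.40898162] 0.08641202685298625 pts circ [ 0.53796962 -0.40006547] 0.047555881530789684 412
0.0105 2289 (array([ 562.4, -270.7]), array([ 83.7, 103.8]), 69.6)
0.055 253 (array([ 564.5, -273.3]), array([69.4, 83.9]), 70.7)
0.085 1129 (array([ 564.5, -274.1]), array([68.5, 84.4]), 70.9)
back 431 (array([ 569.1, -273.6]), array([71.4, 81.7]), 71.1)
roof 3922 (array([ 541.9, -415.9]), array([122.2, 105.4]), 76.4)
btn [ 0.55420277 -0.38648881  0.1422908 ] (array([ 554.9, -387.5]), array([21.9, 21.5]), 35.0) 0.14254133818165576
```

```bash
cat >> h.py <<'E'
def Rz(T):
    a=np.radians(T);x=np.array([np.cos(a),np.sin(a),0]);z=np.array([0,0,-1.]);return R.from_matrix(np.stack([x,np.cross(z,x),z],1))
E
python3 - <<'E'
from h import *
s=st()
p,r=planR([.3578,-.1961,.33],Rz(-110),12)
E
```

```text
t 25.43 p [ 0.3899 -0.2702  0.3304] r [ 3.0339e+00 -8.1360e-01  5.0000e-04] f [ 0.3  0.4 -1.7] gap 0.0147
q [-0.856  0.188  1.289 -0.     1.664 -0.332]
max mm 6.8 deg 6.69 end err [-0.06 -0.02 -0.  ]
[[-0.045, -0.033, 0.0], [-0.049, -0.028, 0.0], [-0.051, -0.023, 0.001], [-0.054, -0.016, 0.0], [-0.055, -0.009, 0.0], [-0.056, -0.004, 0.0], [-0.056, 0.004, 0.001], [-0.055, 0.01, 0.0], [-0.054, 0.016, 0.0], [-0.052, 0.022, 0.0], [-0.048, 0.028, 0.001], [-0.045, 0.034, 0.0]]
[[0.0, 0.0, 0.222], [0.0, 0.0, 0.222], [0.0, 0.0, 0.222], [0.0, 0.0, 0.222], [0.0, 0.0, 0.222], [0.0, 0.0, 0.222], [0.0, 0.0, 0.222], [0.0, 0.0, 0.222], [0.0, 0.0, 0.222], [0.0, 0.0, 0.223], [0.0, 0.0, 0.222], [-0.001, -0.001, 0.223]]
```

Then descend by 0.216 m (1.80 units, in 8 rows of 0.22 and a small rest).

Emit:
carry_out(dp=[[-0.045, -0.033, 0.0], [-0.049, -0.028, 0.0], [-0.051, -0.023, 0.0], [-0.054, -0.016, 0.0], [-0.055, -0.009, 0.0], [-0.056, -0.004, 0.0], [-0.056, 0.004, 0.0], [-0.055, 0.01, 0.0], [-0.054, 0.016, 0.0], [-0.052, 0.022, 0.0], [-0.048, 0.028, 0.0], [-0.045, 0.034, 0.0], [0, 0, 0.1], [0, 0, 0.25], [0, 0, 0.3], [0, 0, 0.3], [0, 0, 0.3], [0, 0, 0.2], [0, 0, 0.1], [0, 0, 0]], dr=[[0.0, 0.0, 0.222], [0.0, 0.0, 0.222], [0.0, 0.0, 0.222], [0.0, 0.0, 0.222], [0.0, 0.0, 0.222], [0.0, 0.0, 0.222], [0.0, 0.0, 0.222], [0.0, 0.0, 0.222], [0.0, 0.0, 0.222], [0.0, 0.0, 0.223], [0.0, 0.0, 0.222], [0.0, 0.0, 0.223], [0, 0, 0], [0, 0, 0], [0, 0, 0], [0, 0, 0], [0, 0, 0], [0, 0, 0], [0, 0, 0], [0, 0, 0]])

```text
clock: 27.92
ee_pos: [0.3579, -0.1963, 0.1442]
eef_rot: [1.803, -2.572, -0.0]
ft_force: [0.3, 0.1, -1.2]
finger_gap: 0.0155
```

```bash
python3 - <<'E'
from h import *
s=st();print(R.from_rotvec(s['eef_rot']).as_matrix().round(4))
p=shot('wrist','wrist11.png')
ps=shot('scene');cv2.imwrite('pics/s11.png',cv2.resize(ps['color'][110:210,320:480,::-1],None,fx=5,fy=5,interpolation=cv2.INTER_CUBIC))
plan([.3578,-.1961,.1136],-110,3)
E
```

```text
t 27.93 p [ 0.3579 -0.1963  0.1442] r [ 1.8033e+00 -2.5721e+00 -1.0000e-04] f [ 0.3  0.1 -1.2] gap 0.0155
q [-0.793  0.235  1.806 -0.     1.101  1.125]
[[-3.409e-01 -9.401e-01 -3.000e-04]
 [-9.401e-01  3.409e-01 -1.000e-04]
 [ 2.000e-04  2.000e-04 -1.000e+00]]
max step mm 10.56681598212063 deg 0.05196152422706632 end err mm [-0.05 -0.02 -0.05]
[[-0.001, 0.002, 0.088], [-0.001, 0.003, 0.088], [-0.001, 0.002, 0.088]]
[[-0.001, -0.001, 0.001], [-0.001, -0.001, 0.001], [-0.001, -0.001, 0.001]]
```

View pics/wrist11.png

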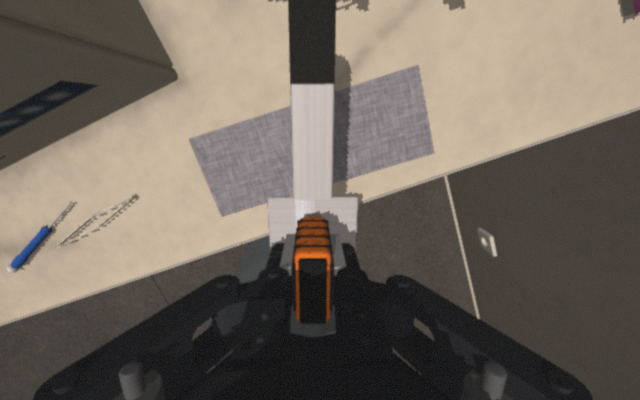

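View pics/s11.png

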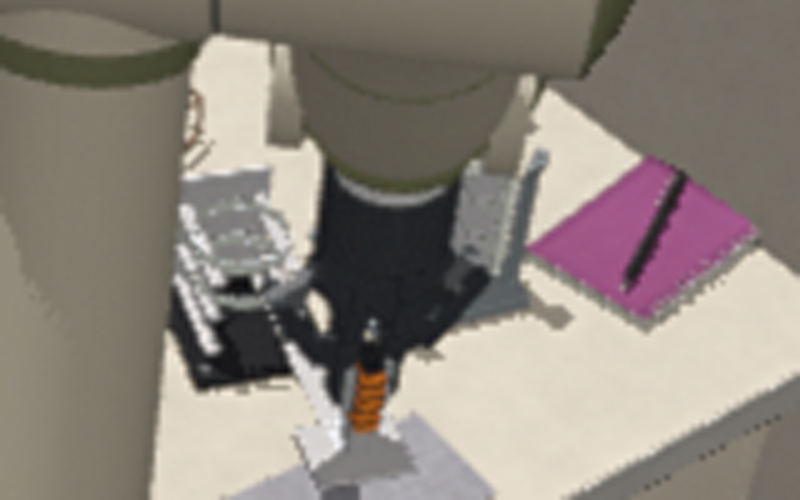

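Emit:
carry_out(dp=[[0, 0.002, 0.1], [0, 0.002, 0.1], [0, 0.002, 0.056], [0, 0, 0], [0, -0.1, 0], [0, -0.1, 0], [0, -0.1, 0], [0, -0.1, 0], [0, 0, 0]], dr=[[0, 0, 0], [0, 0, 0], [0, 0, 0], [0, 0, 0], [0, 0, 0], [0, 0, 0], [0, 0, 0], [0, 0, 0], [0, 0, 0]])

```text
clock: 29.15
ee_pos: [0.4033, -0.2128, 0.1138]
eef_rot: [1.803, -2.573, 0.002]
ft_force: [-0.3, 1.3, -1.2]
finger_gap: 0.0148
```

```bash
python3 - <<'E'
from h import *
s=st()
p=shot('wrist','wrist12.png');w=cloud(p)
ps=shot('scene');cv2.imwrite('pics/s12.png',cv2.resize(ps['color'][110:210,320:480,::-1],None,fx=5,fy=5,interpolation=cv2.INTER_CUBIC))
E
```

```text
t 29.15 p [ 0.4033 -0.2128  0.1138] r [ 1.8028e+00 -2.5727e+00  2.2000e-03] f [-0.3  1.3 -1.2] gap 0.0148
q [-0.746  0.353  1.733 -0.     1.054  1.173]
```

View pics/wrist12.png

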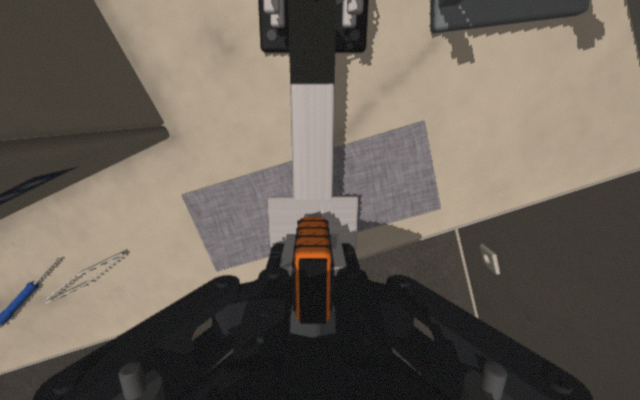

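View pics/s12.png

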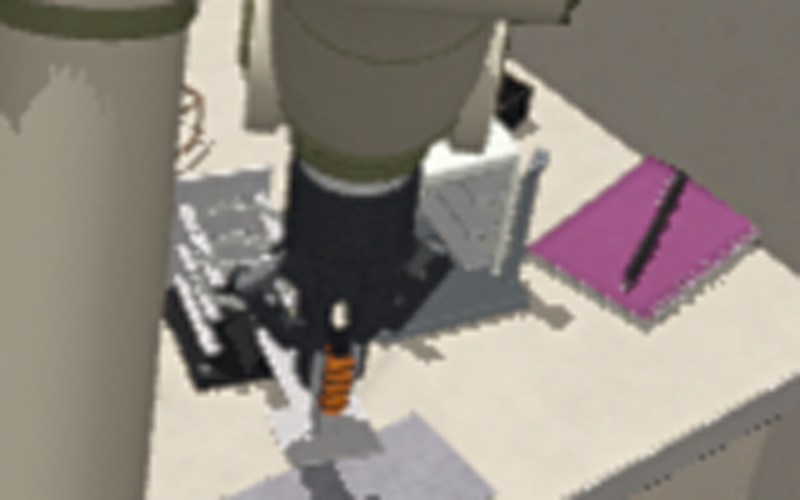

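Emit:
carry_out(dp=[[0, -0.07, 0], [0, -0.07, 0], [0, -0.07, 0], [0, -0.07, 0], [0, -0.06, 0], [0, 0, 0], [0, 0, 0]], dr=[[0, 0, 0], [0, 0, 0], [0, 0, 0], [0, 0, 0], [0, 0, 0], [0, 0, 0], [0, 0, 0]])

```text
clock: 30.12
ee_pos: [0.4407, -0.2264, 0.1139]
eef_rot: [1.802, -2.573, 0.001]
ft_force: [0.5, -0.7, -1.5]
finger_gap: 0.0151
```

```bash
cat >> h.py <<'E'
def lens_vs_pad(p,ztop_world=None):
    """lens rim centres in measured tool frame from detector; pad centre is (-.0015,-.114)"""
    s=ctrl.sense();t=lifter_in_tool(p);K=p['intrinsics'];M=p['mount']
    for r in regions_of('lens_a',p)[:3]:
        m=r['region'];q=t[m];q=q[p['range_z'][m]>0]
        if len(q)<20: continue
        c=cv2.convexHull(np.argwhere(m)[:,::-1].astype(np.int32))[:,0]
        c=c[(c[:,1]>2)]
        print('lens conf',round(r['conf'],2),'cen',np.round(r['centre']),'rows',np.argwhere(m)[:,0].min(),np.argwhere(m)[:,0].max(),'cols',np.argwhere(m)[:,1].min(),np.argwhere(m)[:,1].max(),'z tool',np.percentile(q[:,2],[5,50,95]).round(4))
        for zt in np.percentile(q[:,2],[10]):
            ray=np.c_[(c[:,0]-K[0,2])/K[0,0],(c[:,1]-K[1,2])/K[1,1],np.ones(len(c))]@M[:3,:3].T
            P=M[:3,3]+ray*((zt-M[2,3])/ray[:,2])[:,None];h=circ(P[:,:2]);print('  hull circ',h.round(4),'rms',(np.hypot(*(P[:,:2]-h).T)-.033).std().round(4),'y range',P[:,1].min().round(4),P[:,1].max().round(4))
        print('  pts circ',circ(q[:,:2],.0325).round(4))
E
python3 - <<'E'
from h import *
s=st()
p=shot('wrist','wrist13.png');lens_vs_pad(p)
E
```

```text
t 30.12 p [ 0.4407 -0.2264  0.1139] r [ 1.8022e+00 -2.5729e+00  1.2000e-03] f [ 0.5 -0.7 -1.5] gap 0.0151
q [-7.140e-01  4.120e-01  1.629e+00 -1.000e-03  1.100e+00  1.206e+00]
lens conf 0.61 cen [ 61. 337.] rows 0 69 cols 249 378 z tool [0.0198 0.0214 0.0271]
  hull circ [-0.0007 -0.1262] rms 0.0004 y range -0.1226 -0.0934
  pts circ [-0.0007 -0.1265]
```

View pics/wrist13.png

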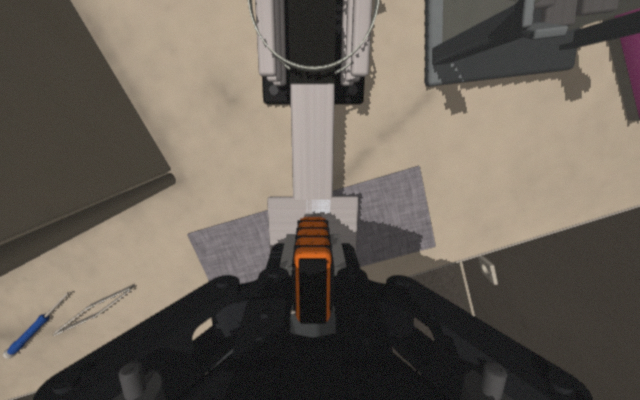

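Emit:
carry_out(dp=[[0.006, -0.035, 0], [0, -0.035, 0], [0, -0.032, 0], [0, 0, 0], [0, 0, -0.015], [0, 0, -0.015], [0, 0, -0.01], [0, 0, -0.01], [0, 0, -0.01], [0, 0, -0.01], [0, 0, -0.015], [0, 0, -0.015], [0, 0, 0], [0, 0, 0]], dr=[[0, 0, 0], [0, 0, 0], [0, 0, 0], [0, 0, 0], [0, 0, 0], [0, 0, 0], [0, 0, 0], [0, 0, 0], [0, 0, 0], [0, 0, 0], [0, 0, 0], [0, 0, 0], [0, 0, 0], [0, 0, 0]])

```text
clock: 31.98
ee_pos: [0.4521, -0.2313, 0.126]
eef_rot: [1.802, -2.573, 0.002]
ft_force: [0.3, 0.8, -2.0]
finger_gap: 0.015
```

```bash
python3 - <<'E'
from h import *
s=st()
p=shot('wrist','wrist14.png');lens_vs_pad(p)
E
```

```text
t 31.98 p [ 0.4521 -0.2313  0.126 ] r [ 1.8021e+00 -2.5731e+00  1.6000e-03] f [ 0.3  0.8 -2. ] gap 0.015
q [-0.706  0.415  1.58  -0.     1.146  1.214]
lens conf 0.7 cen [  2. 288.] rows 0 13 cols 275 348 z tool [0.0622 0.0666 0.0718]
  hull circ [-0.0027 -0.1576] rms 0.0008 y range -0.1352 -0.1314
  pts circ [ 0.0005 -0.1125]
lens conf 0.63 cen [ 42. 509.] rows 0 102 cols 416 639 z tool [0.0051 0.0685 0.1155]
  hull circ [ 0.0834 -0.0927] rms 0.016 y range -0.0983 -0.0765
  pts circ [ 0.1302 -0.1194]
```

View pics/wrist14.png

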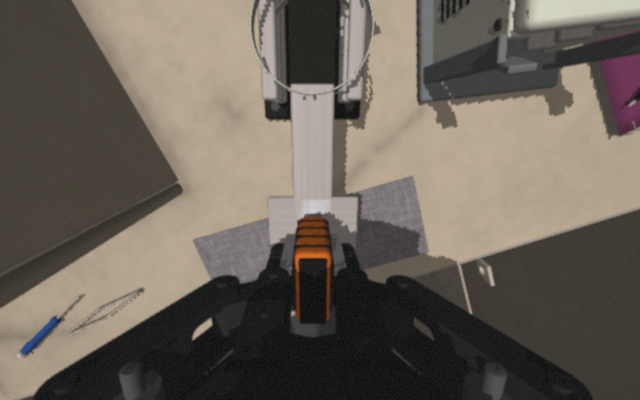

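```bash
cat >> h.py <<'E'
def overlay(p,f,cx=-.0015,cy=-.114,zs=(.0256,.0346)):
    M=np.linalg.inv(p['mount']);K=np.array(p['intrinsics']);a=np.linspace(0,2*np.pi,400)
    img=cv2.resize(p['color'][0:130,220:410,::-1],None,fx=4,fy=4,interpolation=cv2.INTER_CUBIC)
    for z,col in zip(zs,[(0,0,255),(255,0,0)]):
        P=np.c_[cx+.033*np.cos(a),cy+.033*np.sin(a),np.full(400,z)]@M[:3,:3].T+M[:3,3];q=P@K.T;q=q[:,:2]/q[:,2:]
        for x,y in q:
            X=int((x-220+.5)*4);Y=int((y+.5)*4)
            if 0<=X<760 and 0<=Y<520: img[Y,X]=col
    cv2.imwrite('pics/'+f,img)
E
python3 - <<'E'
from h import *
p=shot('wrist');overlay(p,'o14.png')
E
```

```text
(no output)
```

View pics/o14.png

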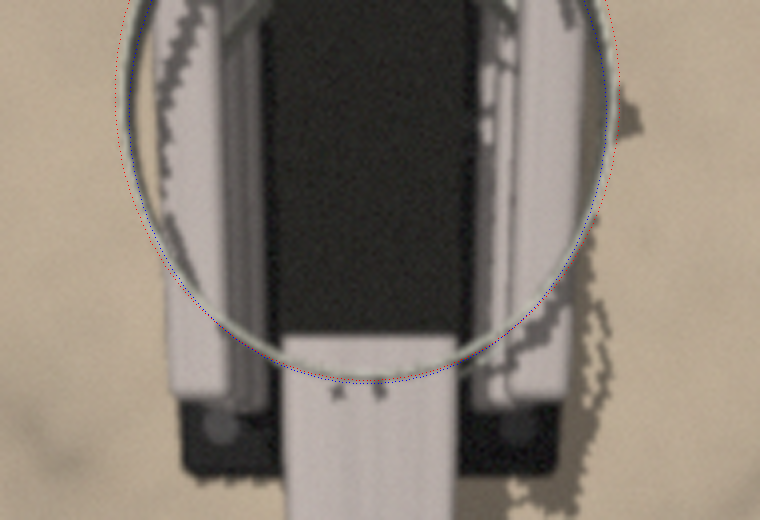

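```bash
python3 - <<'E'
from h import *
s=st();p=shot('wrist');w=cloud(p)
for nm,(r0,r1,c0,c1) in dict(prongL=(70,95,267,273),prongR=(70,95,350,358),tongue=(100,180,297,330),base=(105,114,270,285)).items():
    q=w[r0:r1,c0:c1].reshape(-1,3);print(nm,np.percentile(q[:,2],[10,50,90]).round(4),np.median(q,0).round(4))
q,r=planR([.3577,-.1979,.126],Rz(-110),12)
E
```

```text
t 32.12 p [ 0.4521 -0.2313  0.126 ] r [ 1.8021e+00 -2.5731e+00  1.6000e-03] f [-0.1 -0.6 -2.3] gap 0.015
q [-0.706  0.415  1.58  -0.     1.146  1.214]
prongL [nan nan nan] [nan nan nan]
prongR [nan nan nan] [nan nan nan]
tongue [nan nan nan] [nan nan nan]
base [0.0093 0.0104 0.0116] [ 0.5323 -0.2268  0.0104]
max mm 8.4 deg 0.03 end err [ 0.05 -0.01  0.03]
[[0.001, 0.07, 0.0], [0.0, 0.069, 0.0], [0.001, 0.07, 0.0], [0.0, 0.069, 0.0], [0.001, 0.07, 0.0], [0.001, 0.069, 0.0], [0.0, 0.07, 0.0], [0.001, 0.069, -0.001], [0.0, 0.07, 0.0], [0.001, 0.069, 0.0], [0.0, 0.07, 0.0], [0.001, 0.069, 0.0]]
[[0.0, 0.0, 0.0], [0.0, 0.0, 0.0], [0.0, 0.0, 0.0], [0.0, 0.0, 0.0], [0.0, 0.0, 0.0], [0.0, 0.0, 0.0], [0.0, 0.0, 0.0], [0.0, 0.0, 0.0], [0.0, 0.0, 0.0], [-0.001, 0.0, 0.0], [0.0, -0.001, 0.0], [-0.001, 0.0, 0.0]]
```

```bash
python3 - <<'E'
from h import *
p=shot('wrist');w=cloud(p)
for nm,(r0,r1,c0,c1) in dict(prongL=(70,95,264,273),prongR=(70,95,350,360),tongue=(100,180,297,330)).items():
    q=w[r0:r1,c0:c1].reshape(-1,3);q=q[np.isfinite(q[:,2])];print(nm,len(q),np.percentile(q[:,2],[10,50,90]).round(4),np.median(q,0).round(4))
E
```

```text
prongL 224 [0.0841 0.085  0.0865] [ 0.5451 -0.2357  0.085 ]
prongR 250 [0.084  0.085  0.0865] [ 0.5273 -0.2844  0.085 ]
tongue 2631 [0.0904 0.0912 0.092 ] [ 0.5044 -0.2497  0.0912]
```

Emit:
carry_out(dp=[[0, 0.02, 0], [0, 0.04, 0], [0, 0.06, 0], [0, 0.075, 0], [0, 0.09, 0], [0, 0.1, 0], [0, 0.1, 0], [0, 0.1, 0], [0, 0.1, 0], [0, 0.09, 0], [0, 0.075, 0], [0, 0.06, 0], [0, 0.04, 0], [0, 0.02, 0], [0, 0, 0]], dr=[[0, 0, 0], [0, 0, 0], [0, 0, 0], [0, 0, 0], [0, 0, 0], [0, 0, 0], [0, 0, 0], [0, 0, 0], [0, 0, 0], [0, 0, 0], [0, 0, 0], [0, 0, 0], [0, 0, 0], [0, 0, 0], [0, 0, 0]])

```text
clock: 34.1
ee_pos: [0.3428, -0.1916, 0.1259]
eef_rot: [1.802, -2.573, 0.002]
ft_force: [0.2, -0.6, -1.1]
finger_gap: 0.0148
```

```bash
python3 - <<'E'
from h import *
s=st()
p=shot('wrist');overlay(p,'o15.png')
planR([.3083,-.3592,.0946],Rz(-103.5),16)
E
```

```text
t 34.1 p [ 0.3428 -0.1916  0.1259] r [ 1.8021e+00 -2.5732e+00  2.0000e-03] f [ 0.2 -0.6 -1.1] gap 0.0148
q [-0.813  0.238  1.873 -0.     1.03   1.106]
max mm 10.9 deg 0.42 end err [0.   0.05 0.06]
[[0.088, -0.013, 0.016], [0.088, -0.012, 0.017], [0.089, -0.012, 0.016], [0.088, -0.011, 0.017], [0.089, -0.01, 0.016], [0.088, -0.01, 0.016], [0.089, -0.009, 0.017], [0.088, -0.009, 0.016], [0.089, -0.007, 0.017], [0.089, -0.008, 0.016], [0.089, -0.006, 0.017], [0.089, -0.006, 0.016], [0.088, -0.006, 0.016], [0.089, -0.004, 0.017], [0.089, -0.005, 0.016], [0.089, -0.003, 0.016]]
[[0.0, 0.0, -0.014], [0.0, 0.0, -0.013], [0.0, 0.0, -0.014], [0.0, 0.0, -0.013], [0.0, 0.0, -0.014], [0.0, 0.0, -0.013], [0.0, 0.0, -0.014], [0.0, 0.0, -0.013], [0.0, 0.0, -0.014], [0.0, 0.0, -0.013], [0.0, 0.0, -0.014], [0.0, 0.0, -0.013], [0.0, 0.0, -0.014], [-0.001, -0.001, -0.013], [0.0, 0.0, -0.014], [-0.001, -0.001, -0.013]]
```

View pics/o15.png

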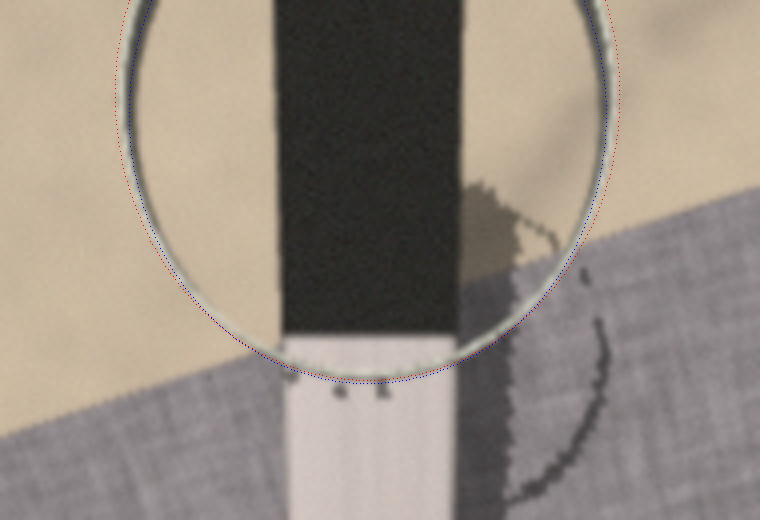

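Emit:
carry_out(dp=[[0.02, -0.008, 0.014], [0.04, -0.008, 0.014], [0.06, -0.008, 0.014], [0.08, -0.008, 0.014], [0.1, -0.008, 0.014], [0.1, -0.008, 0.014], [0.1, -0.008, 0.014], [0.1, -0.008, 0.014], [0.1, -0.008, 0.014], [0.1, -0.008, 0.014], [0.1, -0.008, 0.014], [0.1, -0.008, 0.014], [0.1, -0.007, 0.014], [0.1, -0.007, 0.014], [0.09, -0.007, 0.014], [0.07, -0.007, 0.014], [0.04, -0.007, 0.014], [0.02, -0.007, 0.014], [0, 0, 0]], dr=[[0, 0, -0.012], [0, 0, -0.012], [0, 0, -0.012], [0, 0, -0.012], [0, 0, -0.012], [0, 0, -0.012], [0, 0, -0.012], [0, 0, -0.012], [0, 0, -0.012], [0, 0, -0.012], [0, 0, -0.012], [0, 0, -0.012], [0, 0, -0.012], [0, 0, -0.012], [0, 0, -0.012], [0, 0, -0.012], [0, 0, -0.012], [0, 0, -0.012], [0, 0, 0]])

```text
clock: 36.52
ee_pos: [0.3091, -0.3593, 0.0957]
eef_rot: [1.945, -2.467, 0.001]
ft_force: [-0.8, 0.1, -1.8]
finger_gap: 0.0148
```

```bash
python3 - <<'E'
from h import *
s=st()
p=shot('wrist','wrist16.png');overlay(p,'o16.png')
ps=shot('scene');cv2.imwrite('pics/s16.png',cv2.resize(ps['color'][110:230,320:480,::-1],None,fx=5,fy=5,interpolation=cv2.INTER_CUBIC))
planR([.3083,-.3592,.0946],Rz(-103.5),2)
E
```

```text
t 36.52 p [ 0.3091 -0.3593  0.0957] r [ 1.9449e+00 -2.4671e+00  1.2000e-03] f [-0.8  0.1 -1.8] gap 0.0148
q [-1.111  0.407  1.71   0.     1.024  0.695]
max mm 0.8 deg 0.04 end err [-0.05 -0.03  0.06]
[[0.001, 0.003, 0.005], [0.001, 0.004, 0.005]]
[[-0.001, -0.001, 0.0], [0.0, 0.0, 0.0]]
```

View pics/wrist16.png

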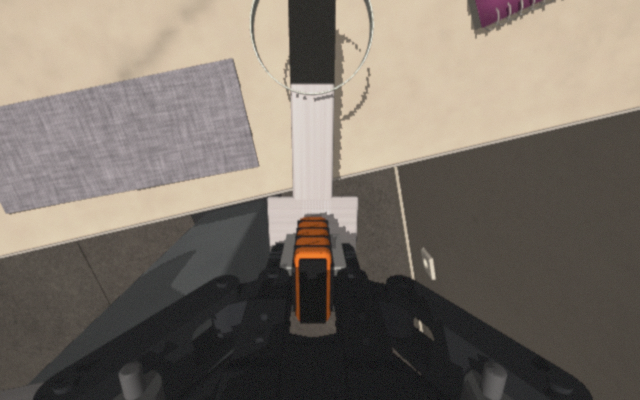

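View pics/s16.png

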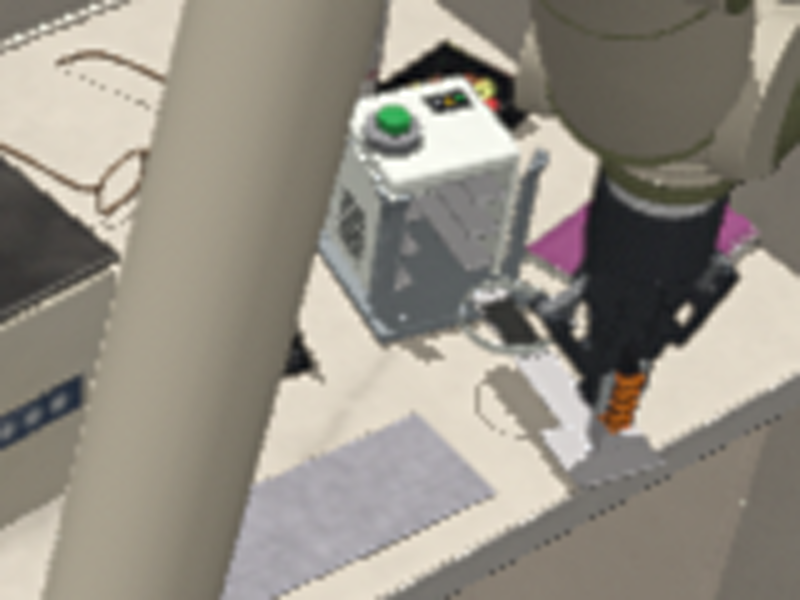

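```bash
python3 - <<'E'
from h import *
p=shot('scene');img=cv2.resize(p['color'][110:230,320:480,::-1],None,fx=5,fy=5,interpolation=cv2.INTER_CUBIC)
C=np.array([.546,-.4162]);a=np.radians(-13.5);d=np.array([np.cos(a),np.sin(a)]);e=np.array([-d[1],d[0]])
def pt(x,y,z): return np.r_[C+x*d+y*e,z]
pts=[pt(-51,s*42,z) for s in() for z in()]
L=[]
for s in(-1,1):
    for z in(.012,.107): L.append(pt(-.051,s*.042,z))
    for z in (.025,.055,.085): L+= [pt(-.036,s*.020,z),pt(.044,s*.020,z),pt(-.036,s*.042,z)]
L+=[pt(-.0425,0,.012)]
for i in range(4): L.append(pt([-.04,.05][i%2],[-.045,.045][i//2],.121))
for x,y in proj(p,np.array(L)):
    cv2.circle(img,(int((x-320+.5)*5),int((y-110+.5)*5)),3,(0,0,255),-1)
s=ctrl.sense();T=R.from_rotvec(s['eef_rot']);t=np.linspace(0,6.28,80)
ring=T.apply(np.c_[.033*np.cos(t),-.1145+.033*np.sin(t),0*t+.0256])+s['ee_pos']
for x,y in proj(p,ring): cv2.circle(img,(int((x-320+.5)*5),int((y-110+.5)*5)),1,(255,0,0),-1)
cv2.imwrite('pics/s17.png',img)
E
```

```text
(no output)
```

View pics/s17.png

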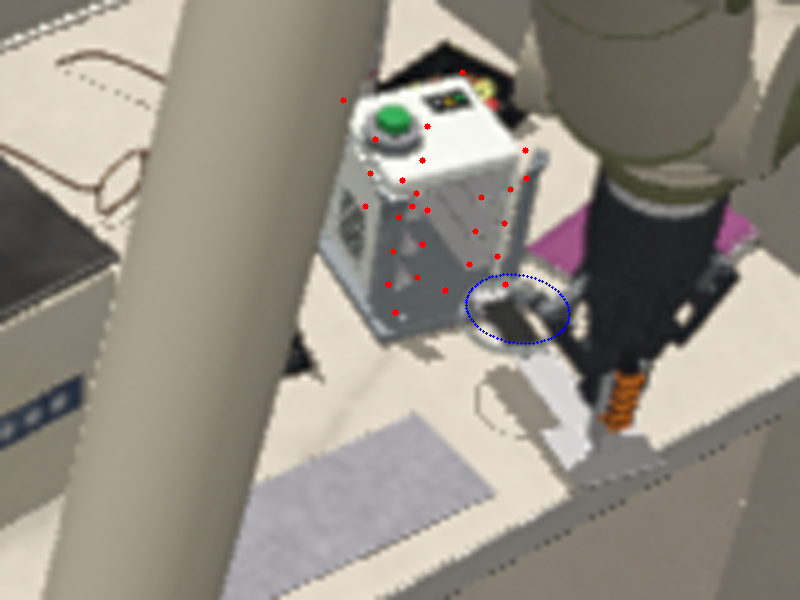

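Emit:
carry_out(dp=[[0.001, 0.002, 0.005], [0, -0.02, 0.004], [0, -0.05, 0], [0, -0.07, 0], [0, -0.08, 0], [0, -0.07, 0], [0, -0.04, 0], [0, -0.02, 0], [0, 0, 0]], dr=[[0, 0, 0], [0, 0, 0], [0, 0, 0], [0, 0, 0], [0, 0, 0], [0, 0, 0], [0, 0, 0], [0, 0, 0], [0, 0, 0]])

```text
clock: 37.8
ee_pos: [0.3497, -0.3693, 0.0947]
eef_rot: [1.945, -2.467, 0.002]
ft_force: [-0.8, 0.5, -1.6]
finger_gap: 0.0151
```

```bash
python3 - <<'E'
from h import *
s=st()
p=shot('wrist','wrist18.png');w=cloud(p);t=lifter_in_tool(p);np.savez('v18.npz',w=w,t=t,c=p['color'])
E
```

```text
t 37.8 p [ 0.3497 -0.3693  0.0947] r [ 1.9448e+00 -2.4670e+00  1.6000e-03] f [-0.8  0.5 -1.6] gap 0.0151
q [-1.046  0.457  1.618 -0.     1.065  0.761]
```

View pics/wrist18.png

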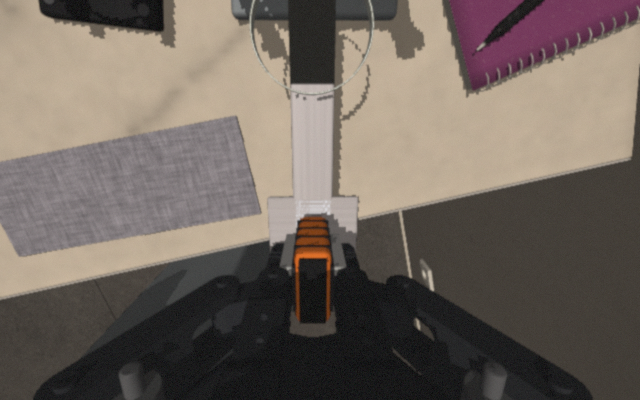

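```bash
python3 - <<'E'
from h import *
d=np.load('v18.npz');t=d['t'];c=d['c'];z=t[:,:,2]
b=np.abs(d['w'][:,:,2]-.012)<.004
for r in range(0,18,2):
    k=[x for x in range(215,420) if b[r,x]]
    if k: print(r,k[0],k[-1],'tool x',t[r,k[0],0].round(4),t[r,k[-1],0].round(4),'mid',((t[r,k[0],0]+t[r,k[-1],0])/2).round(4),'y',t[r,k[0],1].round(4),t[r,k[-1],1].round(4))
# front edge per column
for x in (236,240,245,370,380,390):
    rr=[r for r in range(0,30) if b[r,x]]
    if rr:print(x,max(rr),t[max(rr),x].round(4))
print(c[14:24,240].tolist())
E
```

```text
0 231 397 tool x -0.057 0.0572 mid 0.0001 y -0.1453 -0.1453
2 231 397 tool x -0.0574 0.0579 mid 0.0003 y -0.1445 -0.1449
4 231 397 tool x -0.0574 0.0577 mid 0.0001 y -0.1432 -0.1433
6 231 396 tool x -0.0578 0.0566 mid -0.0006 y -0.1424 -0.1415
8 232 396 tool x -0.0571 0.0567 mid -0.0002 y -0.141 -0.1403
10 232 396 tool x -0.0569 0.0574 mid 0.0002 y -0.1395 -0.1398
12 232 396 tool x -0.0566 0.0574 mid 0.0004 y -0.1378 -0.1385
14 232 395 tool x -0.0576 0.0563 mid -0.0006 y -0.1376 -0.1367
16 233 394 tool x -0.057 0.0561 mid -0.0005 y -0.1364 -0.1359
236 17 [-0.0552 -0.136   0.0867]
240 17 [-0.052  -0.1357  0.0854]
245 17 [-0.0487 -0.1359  0.0862]
370 0 [ 0.0387 -0.1455  0.0842]
380 18 [ 0.0466 -0.135   0.0857]
390 18 [ 0.0538 -0.1351  0.0862]
[[93, 94, 93], [81, 81, 82], [67, 65, 66], [53, 55, 54], [47, 49, 45], [59, 59, 52], [81, 74, 65], [96, 88, 79], [97, 89, 78], [101, 91, 81]]
```

Emit:
carry_out(dp=[[0.003, -0.02, 0], [0.004, -0.04, 0], [0, -0.06, 0], [0, -0.08, 0], [0, -0.08, 0], [0, -0.08, 0], [0, -0.08, 0], [0, -0.08, 0], [0, -0.08, 0], [0, -0.06, 0], [0, -0.04, 0], [0, -0.02, 0], [0, 0, 0], [0, 0, 0]], dr=[[0, 0, 0], [0, 0, 0], [0, 0, 0], [0, 0, 0], [0, 0, 0], [0, 0, 0], [0, 0, 0], [0, 0, 0], [0, 0, 0], [0, 0, 0], [0, 0, 0], [0, 0, 0], [0, 0, 0], [0, 0, 0]])

```text
clock: 39.6
ee_pos: [0.4333, -0.3903, 0.0949]
eef_rot: [1.944, -2.467, 0.002]
ft_force: [0.3, -0.3, -1.7]
finger_gap: 0.0148
```

```bash
python3 - <<'E'
from h import *
s=st()
p=shot('wrist','wrist19.png')
d=np.array([np.cos(np.radians(-13.5)),np.sin(np.radians(-13.5))]);v=np.array([.546,-.4162])-(s['ee_pos'][:2]);print('fwd to go',v@d-.1145,'lat',v@np.array([-d[1],d[0]]))
E
```

```text
t 39.6 p [ 0.4333 -0.3903  0.0949] r [ 1.9445e+00 -2.4672e+00  1.7000e-03] f [ 0.3 -0.3 -1.7] gap 0.0148
q [-0.936  0.565  1.405 -0.     1.171  0.871]
fwd to go 0.0011596171725879595 lat 0.0010839511880191086
```

View pics/wrist19.png

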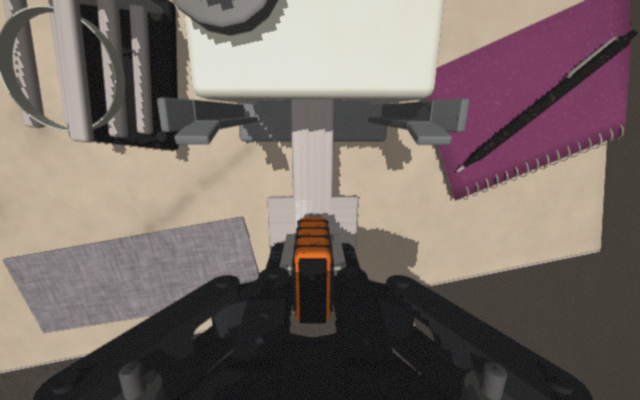

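```bash
python3 - <<'E'
from h import *
p=shot('wrist');t=lifter_in_tool(p);s=ctrl.sense();w=cloud(p)
b=abs(w[:,:,2]-.121)<.003
for r in (40,60,80,90):
    k=[x for x in range(170,460) if b[r,x]];print(r,k[0],k[-1],t[r,k[0]].round(4),t[r,k[-1]].round(4),'mid',((t[r,k[0],0]+t[r,k[-1],0])/2).round(4))
for x in (220,260,380,420):
    k=[r for r in range(0,120) if b[r,x]];print('front',x,k[-1],t[k[-1],x].round(4))
g=(w[:,:,2]>.09)&(w[:,:,2]<.128)
for nm,(c0,c1) in dict(L=(160,250),R=(385,470)).items():
    m=np.zeros_like(g);m[98:150,c0:c1]=1;q=t[m&g];print(nm,len(q),q.min(0).round(4),q.max(0).round(4))
q=t[105:190,300:325].reshape(-1,3);print(np.nanmedian(q,0))
E
```

```text
40 188 439 [-0.0479 -0.0981 -0.0233] [ 0.0462 -0.0978 -0.024 ] mid -0.0009
60 190 436 [-0.0476 -0.0911 -0.0242] [ 0.0456 -0.0909 -0.0247] mid -0.001
80 192 434 [-0.0475 -0.084  -0.0247] [ 0.0458 -0.0838 -0.0245] mid -0.0009
90 194 432 [-0.0471 -0.0803 -0.0251] [ 0.0454 -0.0802 -0.0246] mid -0.0008
front 220 97 [-0.0377 -0.0778 -0.0234]
front 260 97 [-0.0218 -0.0778 -0.0238]
front 380 98 [ 0.0257 -0.0774 -0.0232]
front 420 97 [ 0.0414 -0.0777 -0.0236]
L 2347 [-0.0621 -0.0781 -0.0282] [-0.0267 -0.0595  0.0048]
R 2388 [ 0.0279 -0.0775 -0.0286] [ 0.0604 -0.0594  0.005 ]
[-0.00143521 -0.05099286  0.03485458]
```

Emit:
carry_out(dp=[[0.004, -0.01, 0], [0, 0, 0.015], [0, 0, 0.015], [0, 0, 0.01], [0, 0, 0.01], [0, 0, 0.01], [0, 0, 0.01], [0, 0, 0.012], [0, 0, 0.012], [0, 0, 0], [0, 0, 0]], dr=[[0, 0, 0], [0, 0, 0], [0, 0, 0], [0, 0, 0], [0, 0, 0], [0, 0, 0], [0, 0, 0], [0, 0, 0], [0, 0, 0], [0, 0, 0], [0, 0, 0]])

```text
clock: 41.08
ee_pos: [0.4345, -0.3911, 0.0836]
eef_rot: [1.945, -2.467, 0.002]
ft_force: [-0.4, -0.0, -1.0]
finger_gap: 0.0146
```

Emit:
carry_out(dp=[[0, 0.02, 0], [0, 0.05, 0], [0, 0.08, 0], [0, 0.1, 0], [0, 0.12, 0], [0, 0.12, 0], [0, 0.12, 0], [0, 0.12, 0], [0, 0.12, 0], [0, 0.1, 0], [0, 0.06, 0], [0, 0.02, 0], [0, 0, 0]], dr=[[0, 0, 0], [0, 0, 0], [0, 0, 0], [0, 0, 0], [0, 0, 0], [0, 0, 0], [0, 0, 0], [0, 0, 0], [0, 0, 0], [0, 0, 0], [0, 0, 0], [0, 0, 0], [0, 0, 0]])

```text
clock: 42.7
ee_pos: [0.3144, -0.3623, 0.0835]
eef_rot: [1.945, -2.467, 0.002]
ft_force: [0.1, -0.3, -1.8]
finger_gap: 0.015
```

```bash
python3 - <<'E'
from h import *
s=st()
p=shot('wrist','wrist20.png')
ps=shot('scene');cv2.imwrite('pics/s20.png',cv2.resize(ps['color'][110:230,320:480,::-1],None,fx=5,fy=5,interpolation=cv2.INTER_CUBIC))
E
```

```text
t 42.7 p [ 0.3144 -0.3623  0.0835] r [ 1.9446e+00 -2.4672e+00  2.3000e-03] f [ 0.1 -0.3 -1.8] gap 0.015
q [-1.104  0.433  1.71   0.     0.997  0.703]
```

View pics/wrist20.png

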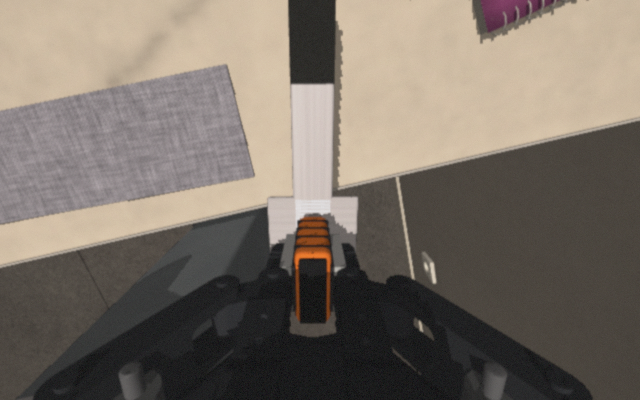

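View pics/s20.png

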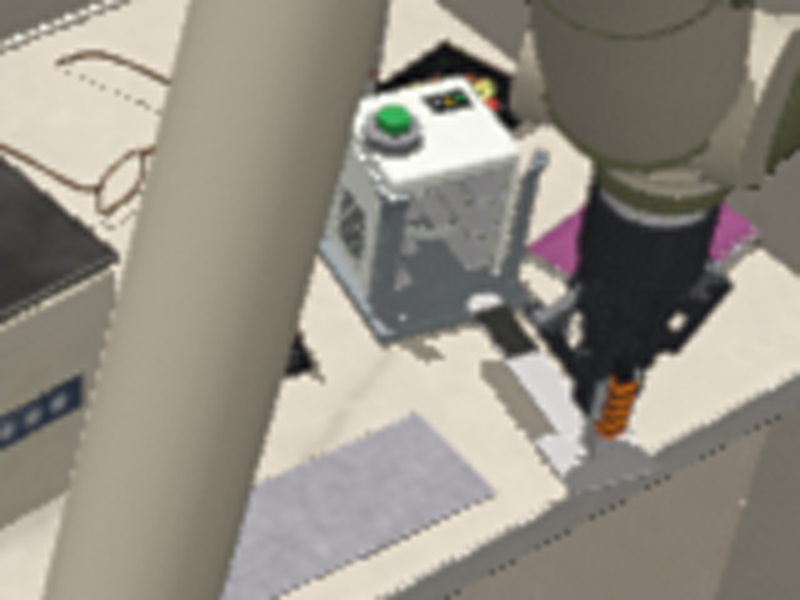

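```bash
python3 - <<'E'
from h import *
planR([.3515,-.1969,.0836],Rz(-110),9)
E
```

```text
max mm 18.9 deg 0.75 end err [ 0.03 -0.06 -0.04]
[[-0.157, 0.003, 0.0], [-0.157, 0.004, -0.001], [-0.157, 0.006, 0.0], [-0.156, 0.009, 0.0], [-0.157, 0.01, 0.0], [-0.156, 0.013, -0.001], [-0.156, 0.014, 0.0], [-0.157, 0.016, 0.0], [-0.155, 0.018, 0.0]]
[[0.0, 0.0, 0.024], [0.0, 0.0, 0.024], [0.0, 0.0, 0.024], [0.0, 0.0, 0.024], [0.0, 0.0, 0.024], [-0.001, 0.0, 0.024], [0.0, -0.001, 0.024], [-0.001, 0.0, 0.024], [0.0, -0.001, 0.025]]
```

Then advance 87 mm along the tongue to stop about 18 mm short for a look.

Emit:
carry_out(dp=[[-0.157, 0.003, 0.0], [-0.157, 0.004, 0.0], [-0.157, 0.006, 0.0], [-0.156, 0.009, 0.0], [-0.157, 0.01, 0.0], [-0.156, 0.013, 0.0], [-0.156, 0.014, 0.0], [-0.157, 0.016, 0.0], [-0.155, 0.018, 0.0], [0, 0, 0]], dr=[[0.0, 0.0, 0.024], [0.0, 0.0, 0.024], [0.0, 0.0, 0.024], [0.0, 0.0, 0.024], [0.0, 0.0, 0.024], [0.0, 0.0, 0.024], [0.0, 0.0, 0.024], [0.0, 0.0, 0.024], [0.0, 0.0, 0.025], [0, 0, 0]])

```text
clock: 44.05
ee_pos: [0.3516, -0.1961, 0.0834]
eef_rot: [1.804, -2.572, 0.002]
ft_force: [-0.4, -0.4, -1.1]
finger_gap: 0.0147
```

Emit:
carry_out(dp=[[0, -0.1, 0], [0, -0.1, 0], [0, -0.1, 0], [0, -0.1, 0], [0, -0.1, 0], [0, -0.08, 0], [0, -0.08, 0], [0, -0.07, 0], [0, 0, 0]], dr=[[0, 0, 0], [0, 0, 0], [0, 0, 0], [0, 0, 0], [0, 0, 0], [0, 0, 0], [0, 0, 0], [0, 0, 0], [0, 0, 0]])

```text
clock: 45.18
ee_pos: [0.434, -0.227, 0.0833]
eef_rot: [1.802, -2.573, 0.002]
ft_force: [-0.6, 0.3, -0.5]
finger_gap: 0.015
```

```bash
python3 - <<'E'
from h import *
s=st()
p=shot('wrist','wrist21.png');lens_vs_pad(p)
E
```

```text
t 45.17 p [ 0.434  -0.227   0.0833] r [ 1.8018e+00 -2.5734e+00  2.2000e-03] f [-0.6  0.3 -0.5] gap 0.015
q [-7.240e-01  4.480e-01  1.682e+00 -1.000e-03  1.010e+00  1.196e+00]
lens conf 0.87 cen [ 53. 315.] rows 44 60 cols 277 349 z tool [0.0195 0.0216 0.0269]
  hull circ [-0.002 -0.131] rms 0.0004 y range -0.1052 -0.0977
  pts circ [-0.0017 -0.1315]
```

View pics/wrist21.png

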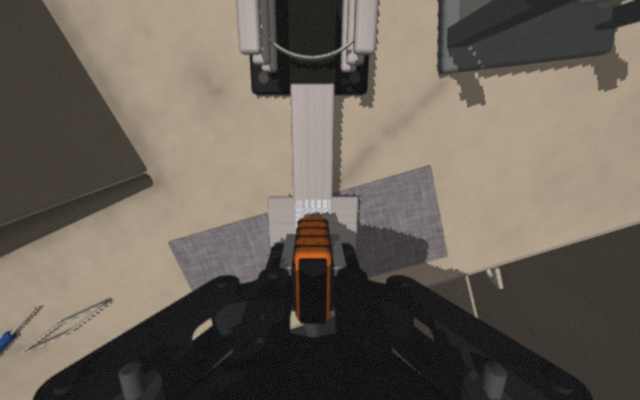

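Emit:
carry_out(dp=[[-0.002, -0.035, 0], [0, -0.04, 0], [0, -0.04, 0], [0, -0.027, 0], [0, 0, 0], [0, 0, -0.015], [0, 0, -0.015], [0, 0, -0.01], [0, 0, -0.01], [0, 0, -0.01], [0, 0, -0.01], [0, 0, -0.012], [0, 0, -0.012], [0, 0, 0], [0, 0, 0]], dr=[[0, 0, 0], [0, 0, 0], [0, 0, 0], [0, 0, 0], [0, 0, 0], [0, 0, 0], [0, 0, 0], [0, 0, 0], [0, 0, 0], [0, 0, 0], [0, 0, 0], [0, 0, 0], [0, 0, 0], [0, 0, 0], [0, 0, 0]])

```text
clock: 47.15
ee_pos: [0.4497, -0.2324, 0.0947]
eef_rot: [1.801, -2.574, 0.002]
ft_force: [0.9, 0.2, -1.6]
finger_gap: 0.0149
```

```bash
python3 - <<'E'
from h import *
s=st()
p=shot('wrist','wrist22.png');overlay(p,'o22.png')
E
```

```text
t 47.15 p [ 0.4497 -0.2324  0.0947] r [ 1.8015e+00 -2.5736e+00  1.8000e-03] f [ 0.9  0.2 -1.6] gap 0.0149
q [-0.711  0.454  1.624 -0.     1.062  1.209]
```

View pics/o22.png

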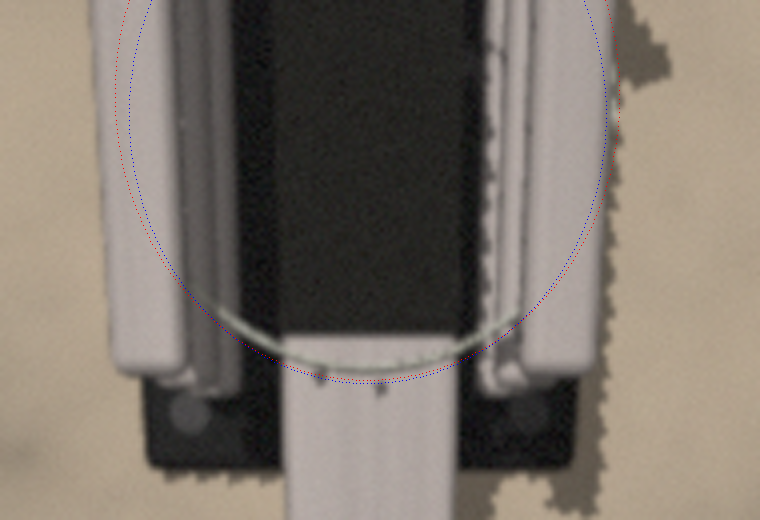

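Emit:
carry_out(dp=[[0, 0.02, 0], [0, 0.04, 0], [0, 0.06, 0], [0, 0.075, 0], [0, 0.09, 0], [0, 0.1, 0], [0, 0.1, 0], [0, 0.1, 0], [0, 0.1, 0], [0, 0.09, 0], [0, 0.075, 0], [0, 0.06, 0], [0, 0.04, 0], [0, 0.02, 0], [0, 0, 0]], dr=[[0, 0, 0], [0, 0, 0], [0, 0, 0], [0, 0, 0], [0, 0, 0], [0, 0, 0], [0, 0, 0], [0, 0, 0], [0, 0, 0], [0, 0, 0], [0, 0, 0], [0, 0, 0], [0, 0, 0], [0, 0, 0], [0, 0, 0]])

```text
clock: 49.08
ee_pos: [0.3404, -0.1926, 0.0946]
eef_rot: [1.801, -2.574, 0.002]
ft_force: [-0.1, -0.2, -0.7]
finger_gap: 0.0148
```

```bash
python3 - <<'E'
from h import *
s=st()
p=shot('wrist','wrist23.png');overlay(p,'o23.png',cy=-.1152)
planR([.3083,-.3600,.0646],Rz(-103.5),16)
E
```

```text
t 49.08 p [ 0.3404 -0.1926  0.0946] r [ 1.8015e+00 -2.5737e+00  1.9000e-03] f [-0.1 -0.2 -0.7] gap 0.0148
q [-0.82   0.29   1.923 -0.     0.927  1.1  ]
max mm 10.9 deg 0.42 end err [ 0.03 -0.03  0.06]
[[0.088, -0.014, 0.016], [0.087, -0.014, 0.015], [0.088, -0.012, 0.016], [0.088, -0.012, 0.016], [0.088, -0.012, 0.016], [0.088, -0.011, 0.015], [0.088, -0.01, 0.016], [0.088, -0.01, 0.016], [0.089, -0.009, 0.016], [0.088, -0.008, 0.015], [0.088, -0.008, 0.016], [0.089, -0.007, 0.016], [0.088, -0.007, 0.015], [0.089, -0.006, 0.016], [0.088, -0.005, 0.016], [0.089, -0.005, 0.015]]
[[0.0, 0.0, -0.014], [0.0, 0.0, -0.014], [0.0, 0.0, -0.014], [0.0, 0.0, -0.013], [0.0, 0.0, -0.014], [0.0, 0.0, -0.013], [0.0, 0.0, -0.014], [0.0, 0.0, -0.013], [0.0, 0.0, -0.014], [0.0, 0.0, -0.013], [0.0, 0.0, -0.014], [0.0, 0.0, -0.013], [0.0, 0.0, -0.014], [-0.001, -0.001, -0.013], [0.0, 0.0, -0.014], [-0.001, -0.001, -0.013]]
```

View pics/o23.png

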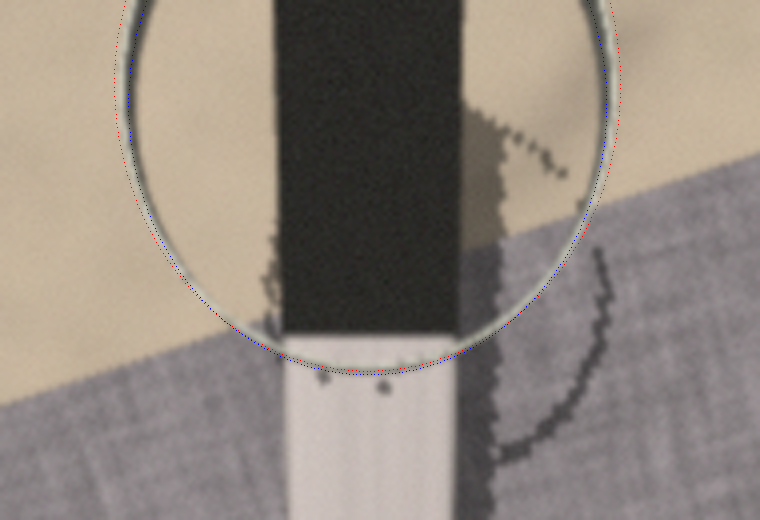

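View pics/wrist23.png

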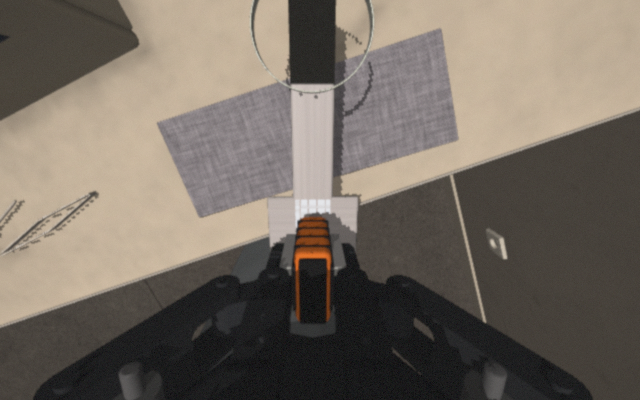

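Emit:
carry_out(dp=[[0.02, -0.009, 0.014], [0.04, -0.009, 0.014], [0.06, -0.009, 0.014], [0.08, -0.009, 0.014], [0.1, -0.009, 0.014], [0.1, -0.009, 0.014], [0.1, -0.009, 0.014], [0.1, -0.009, 0.014], [0.1, -0.009, 0.014], [0.1, -0.009, 0.014], [0.1, -0.008, 0.014], [0.1, -0.008, 0.014], [0.1, -0.008, 0.014], [0.1, -0.008, 0.014], [0.09, -0.008, 0.014], [0.07, -0.008, 0.014], [0.04, -0.008, 0.014], [0.02, -0.008, 0.013], [0, 0, 0]], dr=[[0, 0, -0.012], [0, 0, -0.012], [0, 0, -0.012], [0, 0, -0.012], [0, 0, -0.012], [0, 0, -0.012], [0, 0, -0.012], [0, 0, -0.012], [0, 0, -0.012], [0, 0, -0.012], [0, 0, -0.012], [0, 0, -0.012], [0, 0, -0.012], [0, 0, -0.012], [0, 0, -0.012], [0, 0, -0.012], [0, 0, -0.012], [0, 0, -0.012], [0, 0, 0]])

```text
clock: 51.5
ee_pos: [0.3085, -0.3609, 0.0645]
eef_rot: [1.944, -2.467, 0.001]
ft_force: [-0.3, 0.0, -1.2]
finger_gap: 0.0149
```

```bash
python3 - <<'E'
from h import *
s=st();print(R.from_rotvec(s['eef_rot']).as_matrix().round(4))
d=np.array([np.cos(np.radians(-13.5)),np.sin(np.radians(-13.5))]);v=np.array([.4334,-.3908])-(s['ee_pos'][:2]);print('fwd to go',v@d,'lat',v@np.array([-d[1],d[0]]))
p=shot('wrist','wrist24.png')
planR([.3083,-.3604,.0646],Rz(-103.5),1)
E
```

```text
t 51.5 p [ 0.3085 -0.3609  0.0645] r [ 1.9444e+00 -2.4675e+00  1.3000e-03] f [-0.3  0.  -1.2] gap 0.0149
q [-1.114  0.457  1.744  0.     0.939  0.693]
[[-2.338e-01 -9.723e-01  4.000e-04]
 [-9.723e-01  2.338e-01 -7.000e-04]
 [ 6.000e-04 -6.000e-04 -1.000e+00]]
fwd to go 0.12847899180104944 lat 5.125585498985912e-05
max mm 0.4 deg 0.05 end err [ 0.01  0.03 -0.  ]
[[-0.003, 0.002, 0.0]]
[[-0.001, -0.001, -0.001]]
```

View pics/wrist24.png

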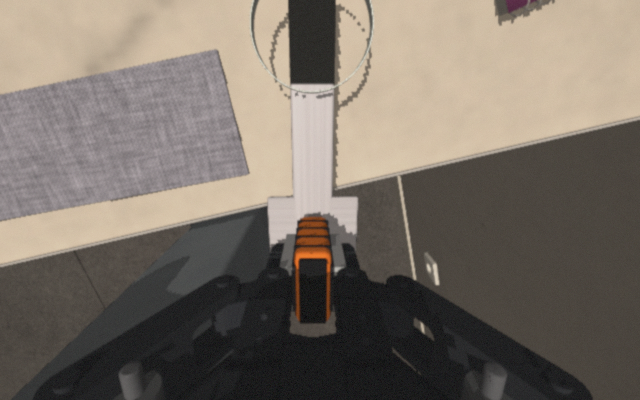

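Emit:
carry_out(dp=[[0, -0.02, 0], [0, -0.05, 0], [0, -0.07, 0], [0, -0.08, 0], [0, -0.08, 0], [0, -0.08, 0], [0, -0.08, 0], [0, -0.08, 0], [0, -0.08, 0], [0, -0.08, 0], [0, -0.08, 0], [0, -0.08, 0], [0, -0.08, 0], [0, -0.06, 0], [0, -0.04, 0], [0, -0.02, 0], [0, -0.01, 0], [0, 0, 0], [0, 0, 0]], dr=[[0, 0, 0], [0, 0, 0], [0, 0, 0], [0, 0, 0], [0, 0, 0], [0, 0, 0], [0, 0, 0], [0, 0, 0], [0, 0, 0], [0, 0, 0], [0, 0, 0], [0, 0, 0], [0, 0, 0], [0, 0, 0], [0, 0, 0], [0, 0, 0], [0, 0, 0], [0, 0, 0], [0, 0, 0]])

```text
clock: 53.92
ee_pos: [0.4331, -0.391, 0.0648]
eef_rot: [1.944, -2.468, 0.002]
ft_force: [-0.6, -1.2, -1.8]
finger_gap: 0.0149
```

```bash
python3 - <<'E'
from h import *
s=st()
d=np.array([np.cos(np.radians(-13.5)),np.sin(np.radians(-13.5))]);v=np.array([.4334,-.3908])-(s['ee_pos'][:2]);print('fwd to go',v@d,'lat',v@np.array([-d[1],d[0]]))
p=shot('wrist','wrist25.png');t=lifter_in_tool(p);w=cloud(p)
b=abs(w[:,:,2]-.121)<.003
for r in (60,80,90):
    k=[x for x in range(170,470) if b[r,x]];print(r,k[0],k[-1],'mid',((t[r,k[0],0]+t[r,k[-1],0])/2).round(4))
g=(w[:,:,2]>.09)&(w[:,:,2]<.128)
for nm,(c0,c1) in dict(L=(140,250),R=(385,490)).items():
    m=np.zeros_like(g);m[98:170,c0:c1]=1;q=t[m&g];print(nm,len(q),q.min(0).round(4),q.max(0).round(4))
q=t[115:190,300:325].reshape(-1,3);print(np.nanmedian(q,0))
E
```

```text
t 53.92 p [ 0.4331 -0.391   0.0648] r [ 1.9438e+00 -2.4677e+00  1.6000e-03] f [-0.6 -1.2 -1.8] gap 0.0149
q [-0.937  0.603  1.436 -0.     1.102  0.87 ]
fwd to go 0.00023928829785945362 lat 0.0002900508691271325
60 170 469 mid 0.001
80 170 469 mid 0.0008
90 170 465 mid 0.0003
L 2639 [-0.0572 -0.0774 -0.0586] [-0.0431 -0.0596 -0.0253]
R 3093 [ 0.0394 -0.0773 -0.058 ] [ 0.0546 -0.0592 -0.0252]
[-0.00144057 -0.04791254  0.03482283]
```

View pics/wrist25.png

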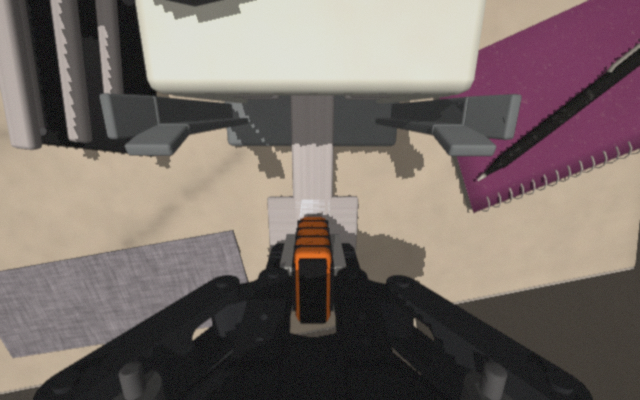

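Emit:
carry_out(dp=[[0, 0, 0.015], [0, 0, 0.01], [0, 0, 0.01], [0, 0, 0.01], [0, 0, 0.01], [0, 0, 0.01], [0, 0, 0.01], [0, 0, 0.01], [0, 0, 0], [0, 0, 0]], dr=[[0, 0, 0], [0, 0, 0], [0, 0, 0], [0, 0, 0], [0, 0, 0], [0, 0, 0], [0, 0, 0], [0, 0, 0], [0, 0, 0], [0, 0, 0]])

```text
clock: 55.22
ee_pos: [0.4333, -0.3911, 0.0546]
eef_rot: [1.944, -2.468, 0.002]
ft_force: [0.7, 0.4, -0.7]
finger_gap: 0.0146
```

```bash
python3 - <<'E'
from h import *
st()
E
```

```text
t 55.23 p [ 0.4333 -0.3911  0.0546] r [ 1.9440e+00 -2.4677e+00  1.9000e-03] f [ 0.7  0.4 -0.7] gap 0.0146
q [-0.937  0.617  1.445 -0.     1.079  0.87 ]
```

Emit:
carry_out(dp=[[0, 0.02, 0], [0, 0.05, 0], [0, 0.08, 0], [0, 0.1, 0], [0, 0.12, 0], [0, 0.12, 0], [0, 0.12, 0], [0, 0.12, 0], [0, 0.12, 0], [0, 0.12, 0], [0, 0.1, 0], [0, 0.04, 0], [0, 0, -0.2], [0, 0, -0.3], [0, 0, -0.3], [0, 0, -0.3], [0, 0, -0.3], [0, 0, 0]], dr=[[0, 0, 0], [0, 0, 0], [0, 0, 0], [0, 0, 0], [0, 0, 0], [0, 0, 0], [0, 0, 0], [0, 0, 0], [0, 0, 0], [0, 0, 0], [0, 0, 0], [0, 0, 0], [0, 0, 0], [0, 0, 0], [0, 0, 0], [0, 0, 0], [0, 0, 0], [0, 0, 0]])

```text
clock: 57.48
ee_pos: [0.3042, -0.3606, 0.2246]
eef_rot: [1.944, -2.466, 0.01]
ft_force: [-0.7, -0.3, -1.8]
finger_gap: 0.0152
```

```bash
python3 - <<'E'
from h import *
s=st()
p=shot('wrist','wrist26.png');t=lifter_in_tool(p)
ps=shot('scene');cv2.imwrite('pics/s26.png',cv2.resize(ps['color'][110:230,320:480,::-1],None,fx=5,fy=5,interpolation=cv2.INTER_CUBIC))
for r in regions_of('mat',p)[:1]:
    w=cloud(p);k=w[r['region']];k=k[np.isfinite(k[:,0])&(abs(k[:,2])<.01)];print(r['conf'],rect(k[:,:2]),np.median(k[:,2]))
print([(round(r['conf'],2),np.round(r['centre'])) for r in regions_of('lens_a',ps)])
E
```

```text
t 57.48 p [ 0.3042 -0.3606  0.2246] r [ 1.9437 -2.4665  0.0103] f [-0.7 -0.3 -1.8] gap 0.0152
q [-1.122  0.246  1.519  0.     1.369  0.685]
0.93 (array([ 394.8, -206.8]), array([233.2,  86. ]), 87.2) 0.0028114471775318173
[(0.5, array([165., 407.]))]
```

View pics/s26.png

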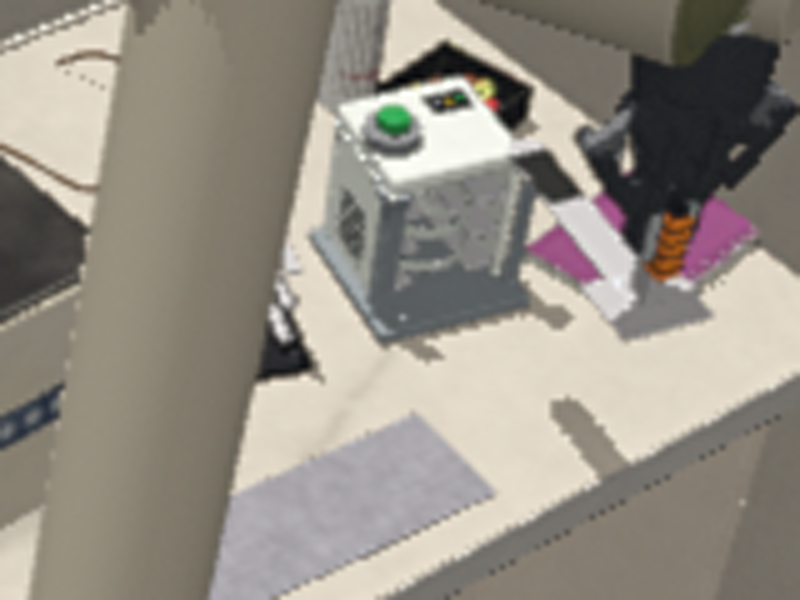

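View pics/wrist26.png

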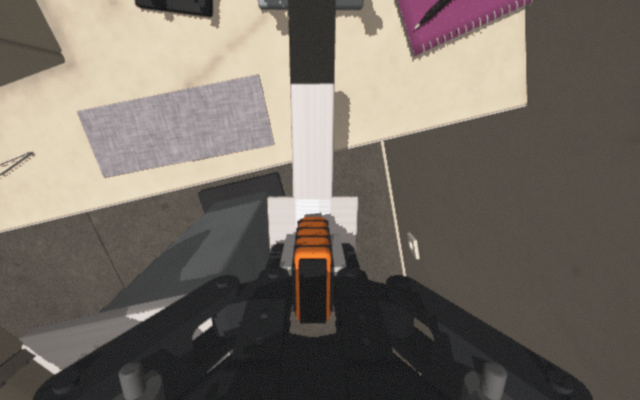

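```bash
python3 - <<'E'
from h import *
for n in ['scene','top','wrist']:
    p=shot(n);w=cloud(p)
    for r in regions_of('mat',p)[:1]:
        k=w[r['region']];k=k[np.isfinite(k[:,0])&(abs(k[:,2])<.012)&(k[:,0]<.46)&(k[:,0]>.33)];print(n,r['conf'],rect(k[:,:2]))
        # color refine
    hsv=cv2.cvtColor(p['color'],cv2.COLOR_RGB2HSV);m=(hsv[:,:,1]<45)&(hsv[:,:,2]>90)&(hsv[:,:,2]<190)&sel(w,[.33,-.36,-.01],[.46,-.06,.012])
    m=cv2.morphologyEx(m.astype(np.uint8),cv2.MORPH_OPEN,np.ones((3,3)));print(m.sum(),rect(w[m>0][:,:2]) if m.sum()>50 else '')
a,b=planR([.33,-.26,.22],Rz(-50),8);planR([.3918,-.268,.14],Rz(-2.8),8,start=(a,b))
E
```

```text
scene 0.72 (array([ 397.2, -214.1]), array([219. ,  93.1]), 87.7)
1172 (array([ 395.5, -208.9]), array([221.7,  91.2]), 86.8)
top 0.77 (array([ 397.4, -207.5]), array([227.9,  84.9]), 87.1)
1030 (array([ 394., -210.]), array([222.9,  79.9]), 87.2)
wrist 0.57 (array([ 395.1, -208.2]), array([230.3,  86.1]), 86.9)
13014 (array([ 395.2, -208.4]), array([230.2,  86.7]), 86.9)
max mm 13.0 deg 6.72 end err [-0.05  0.02  0.  ]
[[-0.107, -0.002, 0.002], [-0.107, -0.015, 0.002], [-0.103, -0.028, 0.002], [-0.101, -0.039, 0.003], [-0.094, -0.05, 0.002], [-0.089, -0.061, 0.002], [-0.08, -0.071, 0.002], [-0.072, -0.08, 0.002]]
[[0.0, 0.0, -0.223], [0.0, 0.0, -0.223], [0.0, 0.0, -0.223], [0.0, 0.0, -0.223], [0.0, 0.0, -0.223], [0.0, 0.0, -0.223], [0.0, 0.0, -0.223], [0.0, -0.001, -0.224]]
max mm 12.7 deg 5.91 end err [ 0.01  0.   -0.04]
[[0.048, -0.044, 0.083], [0.052, -0.039, 0.084], [0.056, -0.033, 0.083], [0.059, -0.027, 0.083], [0.061, -0.022, 0.084], [0.063, -0.014, 0.083], [0.065, -0.008, 0.083], [0.065, -0.002, 0.084]]
[[0.0, 0.0, -0.197], [0.0, 0.0, -0.197], [0.0, 0.0, -0.196], [0.0, 0.0, -0.197], [0.0, 0.0, -0.196], [0.0, 0.0, -0.197], [0.0, 0.0, -0.196], [0.0, 0.0, -0.197]]
```

Emit:
carry_out(dp=[[-0.107, -0.002, 0.002], [-0.107, -0.015, 0.002], [-0.103, -0.028, 0.002], [-0.101, -0.039, 0.003], [-0.094, -0.05, 0.002], [-0.089, -0.061, 0.002], [-0.08, -0.071, 0.002], [-0.072, -0.08, 0.002], [0.048, -0.044, 0.083], [0.052, -0.039, 0.084], [0.056, -0.033, 0.083], [0.059, -0.027, 0.083], [0.061, -0.022, 0.084], [0.063, -0.014, 0.083], [0.065, -0.008, 0.083], [0.065, 0.01, 0.084], [0, 0, 0]], dr=[[0.0, 0.0, -0.223], [0.0, 0.0, -0.223], [0.0, 0.0, -0.223], [0.0, 0.0, -0.223], [0.0, 0.0, -0.223], [0.0, 0.0, -0.223], [0.0, 0.0, -0.223], [0.0, 0.0, -0.224], [0.0, 0.0, -0.197], [0.0, 0.0, -0.197], [0.0, 0.0, -0.196], [0.0, 0.0, -0.197], [0.0, 0.0, -0.196], [0.0, 0.0, -0.197], [0.0, 0.0, -0.196], [0.0, 0.0, -0.197], [0, 0, 0]])

```text
clock: 60.1
ee_pos: [0.3917, -0.2694, 0.1397]
eef_rot: [3.141, -0.078, -0.001]
ft_force: [0.5, -0.6, -1.3]
finger_gap: 0.0149
```

```bash
python3 - <<'E'
from h import *
s=st();p=shot('wrist','wrist27.png')
planR([.3923,-.2695,.044],Rz(-3),5)
E
```

```text
t 60.1 p [ 0.3917 -0.2694  0.1397] r [ 3.1406e+00 -7.7600e-02 -6.0000e-04] f [ 0.5 -0.6 -1.3] gap 0.0149
q [-0.852  0.348  1.646 -0.     1.148 -0.803]
max mm 19.3 deg 0.04 end err [ 0.03 -0.04  0.06]
[[0.001, 0.0, 0.16], [0.001, 0.0, 0.161], [0.001, 0.0, 0.16], [0.002, 0.0, 0.16], [0.001, 0.0, 0.16]]
[[0.0, 0.0, 0.001], [0.0, 0.0, 0.001], [0.0, 0.0, 0.0], [0.001, 0.0, 0.001], [0.0, 0.0, 0.0]]
```

View pics/wrist27.png

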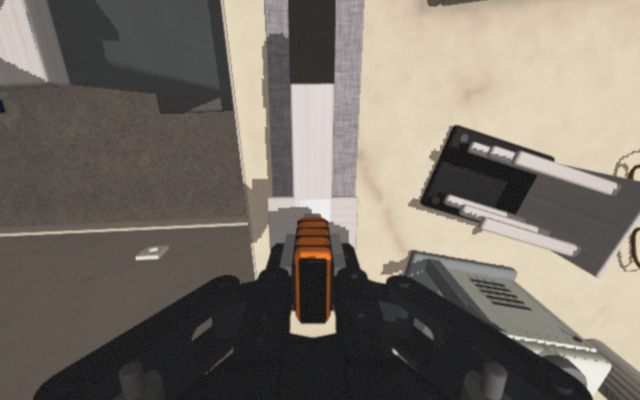

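Emit:
carry_out(dp=[[0.003, 0, 0.16], [0.003, 0, 0.16], [0, 0, 0.16], [0, 0, 0.16], [0, 0, 0.12], [0, 0, 0.04], [0, 0, 0.01], [0, 0, 0.008], [0, 0, 0], [0, 0, 0]], dr=[[0, 0, 0.002], [0, 0, 0], [0, 0, 0], [0, 0, 0], [0, 0, 0], [0, 0, 0], [0, 0, 0], [0, 0, 0], [0, 0, 0], [0, 0, 0]])

```text
clock: 61.4
ee_pos: [0.3925, -0.2698, 0.0424]
eef_rot: [3.139, -0.078, 0.001]
ft_force: [-0.5, -0.4, -1.0]
finger_gap: 0.0146
```

Emit:
carry_out(dp=[[0, 0, 0.006], [0, 0, 0.004], [0, 0, 0]], dr=[[0, 0, 0], [0, 0, 0], [0, 0, 0]])

```text
clock: 61.78
ee_pos: [0.3926, -0.2699, 0.0415]
eef_rot: [3.139, -0.078, 0.002]
ft_force: [-1.4, -0.0, 7.1]
finger_gap: 0.015
```

Contact with the mat. Releasing and rising.

Emit:
carry_out(dp=[[0, 0, 0], [0, 0, 0], [0, 0, 0], [0, 0, 0]], dr=[[0, 0, 0], [0, 0, 0], [0, 0, 0], [0, 0, 0]], jaw=0.1)

```text
clock: 62.28
ee_pos: [0.3924, -0.2697, 0.0409]
eef_rot: [3.14, -0.078, 0.001]
ft_force: [0.1, -0.1, 0.3]
finger_gap: 0.0382
```

Emit:
carry_out(dp=[[0, 0, -0.1], [0, 0, -0.25], [0, 0, -0.35], [0, 0, -0.35], [0, 0, -0.35], [0, 0, -0.35], [0, 0, -0.2], [0, 0, 0]], dr=[[0, 0, 0], [0, 0, 0], [0, 0, 0], [0, 0, 0], [0, 0, 0], [0, 0, 0], [0, 0, 0], [0, 0, 0]])

```text
clock: 63.28
ee_pos: [0.3925, -0.2696, 0.2769]
eef_rot: [3.137, -0.078, 0.005]
ft_force: [-0.2, 0.0, 0.0]
finger_gap: 0.0386
```

```bash
cat >> h.py <<'E'
def lifterpose(p):
    w=cloud(p);r=regions_of('lifter',p)
    if not r: print('no lifter');return
    q=w[r[0]['region']];q=q[np.isfinite(q[:,0])];c=q[(q[:,2]>.07)]
    l=q[(q[:,2]<.02)];print('lifter',r[0]['conf'],'cap',rect(c[:,:2]) if len(c)>5 else '',np.median(c[:,2]),'plate',rect(l[:,:2]))
    f=np.linalg.lstsq(np.c_[l[:,:2]-l[:,:2].mean(0),np.ones(len(l))],l[:,2],rcond=None)[0];print('slopes deg',np.degrees(f[:2]).round(2),'z',f[2])
E
python3 - <<'E'
from h import *
s=st();p=shot('wrist','wrist28.png');lifterpose(p)
w=cloud(p)
for r in regions_of('mat',p)[:1]:
    k=w[r['region']];k=k[np.isfinite(k[:,0])&(abs(k[:,2])<.012)];print(r['conf'],rect(k[:,:2]))
E
```

```text
t 63.27 p [ 0.3925 -0.2696  0.2769] r [ 3.1365 -0.0781  0.0054] f [-0.2  0.   0. ] gap 0.0386
q [-0.851  0.216  1.405 -0.     1.516 -0.801]
lifter 0.96 cap (array([ 391.8, -268.4]), array([33.1, 15. ]), 86.8) 0.07925796174309974 plate (array([ 397.1, -208.5]), array([180. ,  60.7]), 86.0)
slopes deg [0.01 0.16] z 0.006888727954815281
0.91 (array([ 395. , -209.8]), array([231.6,  88.1]), 87.1)
```

View pics/wrist28.png

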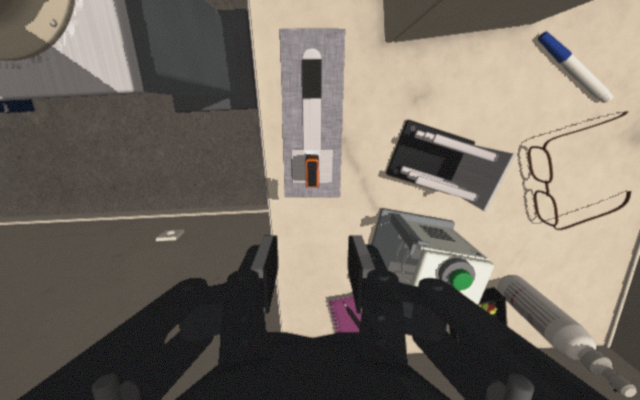

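```bash
cat >> h.py <<'E'
def Rtilt(T,tilt):
    return R.from_rotvec(np.radians(tilt)*np.array([-np.cos(np.radians(T)),-np.sin(np.radians(T)),0])*-1)*Rz(T)
E
python3 - <<'E'
from h import *
for sg in(1,-1):
    print(Rtilt(76.5,sg*40).as_matrix().round(3))
E
```

```text
[[ 0.233  0.745 -0.625]
 [ 0.972 -0.179  0.15 ]
 [ 0.    -0.643 -0.766]]
[[ 0.233  0.745  0.625]
 [ 0.972 -0.179 -0.15 ]
 [-0.     0.643 -0.766]]
```

```bash
python3 - <<'E'
from h import *
planR([.33,-.36,.22],Rtilt(76.5,-38),12)
E
```

```text
max mm 10.3 deg 7.23 end err [-0.    0.04  0.02]
[[-0.04, 0.065, 0.038], [-0.048, 0.059, 0.038], [-0.056, 0.051, 0.039], [-0.062, 0.043, 0.04], [-0.068, 0.033, 0.038], [-0.073, 0.024, 0.037], [-0.076, 0.014, 0.035], [-0.079, 0.004, 0.033], [-0.08, -0.006, 0.029], [-0.079, -0.016, 0.026], [-0.078, -0.026, 0.022], [-0.075, -0.036, 0.017]]
[[-0.088, 0.073, -0.212], [-0.088, 0.073, -0.212], [-0.088, 0.073, -0.212], [-0.088, 0.073, -0.212], [-0.088, 0.073, -0.212], [-0.088, 0.073, -0.212], [-0.088, 0.073, -0.212], [-0.088, 0.073, -0.211], [-0.088, 0.073, -0.212], [-0.088, 0.073, -0.211], [-0.088, 0.073, -0.212], [-0.088, 0.072, -0.211]]
```

Emit:
carry_out(dp=[[-0.04, 0.065, 0.038], [-0.048, 0.059, 0.038], [-0.056, 0.051, 0.039], [-0.062, 0.043, 0.04], [-0.068, 0.033, 0.038], [-0.073, 0.024, 0.037], [-0.076, 0.014, 0.035], [-0.079, 0.004, 0.033], [-0.08, -0.006, 0.029], [-0.079, -0.016, 0.026], [-0.078, -0.026, 0.022], [-0.075, -0.036, 0.017], [0, 0, 0]], dr=[[-0.088, 0.073, -0.212], [-0.088, 0.073, -0.212], [-0.088, 0.073, -0.212], [-0.088, 0.073, -0.212], [-0.088, 0.073, -0.212], [-0.088, 0.073, -0.212], [-0.088, 0.073, -0.212], [-0.088, 0.073, -0.211], [-0.088, 0.073, -0.212], [-0.088, 0.073, -0.211], [-0.088, 0.073, -0.212], [-0.088, 0.072, -0.211], [0, 0, 0]])

```text
clock: 65.05
ee_pos: [0.3577, -0.3559, 0.2441]
eef_rot: [2.071, 1.577, 0.515]
ft_force: [0.0, -0.0, -0.7]
finger_gap: 0.0385
```

```bash
python3 - <<'E'
from h import *
s=st();p=shot('wrist','wrist29.png')
cv2.imwrite('pics/w29z.png',cv2.resize(p['color'][100:330,180:460,::-1],None,fx=2.8,fy=2.6,interpolation=cv2.INTER_CUBIC))
w=cloud(p)
for r in regions_of('lens_a',p)[:4]:
    q=w[r['region']];q=q[np.isfinite(q[:,0])];print(r['conf'],r['centre'],len(q),np.median(q,0).round(4),circ(q[:,:2],.0325))
np.savez('v29.npz',w=w,c=p['color'])
E
```

```text
t 65.05 p [ 0.3577 -0.3559  0.2441] r [2.0709 1.5765 0.515 ] f [ 0.  -0.  -0.7] gap 0.0385
q [-1.294  0.12   1.777  0.64   0.997 -2.884]
0.72 [246.7, 326.4] 205 [ 0.5484 -0.3871  0.1416] [ 0.57946131 -0.39348492]
0.71 [46.4, 419.5] 6797 [ 0.3878 -0.2519  0.0074] [ 0.37933394 -0.23016708]
0.59 [171.1, 306.3] 295 [ 0.5268 -0.4168  0.0292] [ 0.54578851 -0.41644937]
0.5 [187.1, 308.1] 254 [ 0.5231 -0.4121  0.0592] [ 0.54583814 -0.41626597]
```

View pics/wrist29.png

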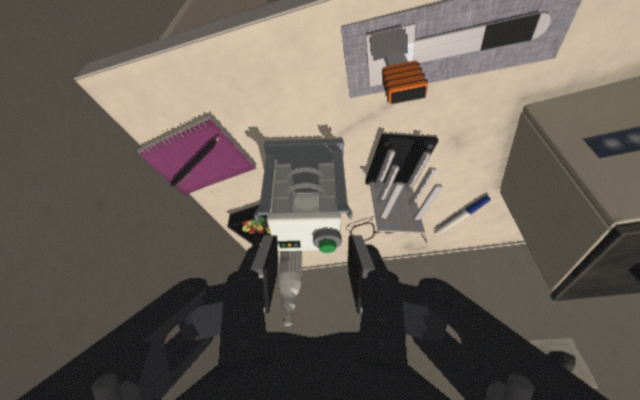

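View pics/w29z.png

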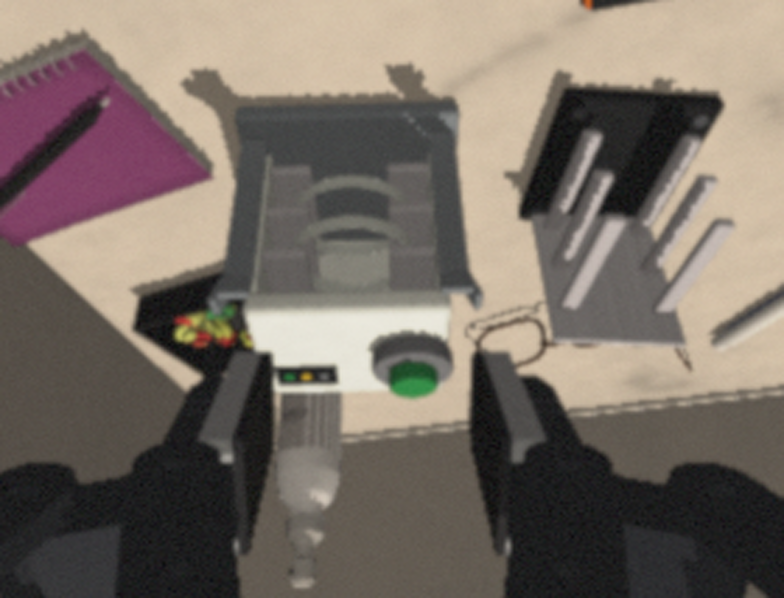

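Both lenses read at the cabinet origin within 1 mm. Next I'll bring the tool back upright, away from the joint-6 limit, and on to the shield.

```bash
python3 - <<'E'
from h import *
a=planR([.37,-.15,.29],Rz(-9.2),12);planR([.4504,.2958,.25],Rz(-9.2),14,start=a)
E
```

```text
max mm 17.6 deg 7.49 end err [ 0.01  0.01 -0.02]
[[0.14, -0.005, -0.042], [0.136, -0.024, -0.047], [0.131, -0.041, -0.051], [0.123, -0.058, -0.054], [0.113, -0.075, -0.055], [0.101, -0.089, -0.057], [0.088, -0.103, -0.055], [0.073, -0.115, -0.055], [0.057, -0.124, -0.051], [0.04, -0.132, -0.049], [0.022, -0.138, -0.044], [0.004, -0.141, -0.038]]
[[0.079, -0.073, 0.224], [0.079, -0.073, 0.224], [0.08, -0.073, 0.224], [0.079, -0.073, 0.225], [0.079, -0.073, 0.224], [0.08, -0.073, 0.225], [0.079, -0.074, 0.224], [0.08, -0.073, 0.225], [0.079, -0.074, 0.224], [0.08, -0.073, 0.225], [0.079, -0.074, 0.224], [0.08, -0.073, 0.225]]
max mm 32.5 deg 0.0 end err [ 0.01 -0.02 -0.04]
[[0.005, -0.27, 0.024], [0.005, -0.269, 0.024], [0.004, -0.27, 0.024], [0.005, -0.269, 0.023], [0.005, -0.27, 0.024], [0.005, -0.27, 0.024], [0.004, -0.269, 0.024], [0.005, -0.27, 0.024], [0.005, -0.269, 0.024], [0.005, -0.27, 0.023], [0.005, -0.269, 0.024], [0.004, -0.27, 0.024], [0.005, -0.27, 0.024], [0.005, -0.269, 0.024]]
[[0.0, 0.0, 0.0], [0.0, 0.0, 0.0], [0.0, 0.0, 0.0], [0.0, 0.0, 0.0], [0.0, 0.0, 0.0], [0.0, 0.0, 0.0], [0.0, 0.0, 0.0], [0.0, 0.0, 0.0], [0.0, 0.0, 0.0], [0.0, 0.0, 0.0], [0.0, 0.0, 0.0], [0.0, 0.0, 0.0], [0.0, 0.0, 0.0], [0.0, 0.0, 0.0]]
```

Emit:
carry_out(dp=[[0.14, -0.005, -0.042], [0.136, -0.024, -0.047], [0.131, -0.041, -0.051], [0.123, -0.058, -0.054], [0.113, -0.075, -0.055], [0.101, -0.089, -0.057], [0.088, -0.103, -0.055], [0.073, -0.115, -0.055], [0.057, -0.124, -0.051], [0.04, -0.132, -0.049], [0.022, -0.138, -0.044], [0.004, -0.141, -0.038], [0, 0, 0]], dr=[[0.079, -0.073, 0.224], [0.079, -0.073, 0.224], [0.08, -0.073, 0.224], [0.079, -0.073, 0.225], [0.079, -0.073, 0.224], [0.08, -0.073, 0.225], [0.079, -0.074, 0.224], [0.08, -0.073, 0.225], [0.079, -0.074, 0.224], [0.08, -0.073, 0.225], [0.079, -0.074, 0.224], [0.08, -0.073, 0.225], [0, 0, 0]])

```text
clock: 66.78
ee_pos: [0.37, -0.1502, 0.29]
eef_rot: [3.13, -0.248, 0.001]
ft_force: [-0.1, -0.6, -0.2]
finger_gap: 0.0386
```

```bash
python3 - <<'E'
from h import *
s=st();a=planR([.38,.19,.29],Rz(-9.2),9)
E
```

```text
t 66.78 p [ 0.37   -0.1502  0.29  ] r [ 3.1304e+00 -2.4850e-01  6.0000e-04] f [-0.1 -0.6 -0.2] gap 0.0386
q [-6.840e-01  6.600e-02  1.549e+00 -1.000e-03  1.525e+00 -5.250e-01]
max mm 37.9 deg 0.04 end err [-0.05 -0.01 -0.02]
[[-0.041, -0.312, 0.0], [-0.04, -0.313, -0.001], [-0.041, -0.312, 0.0], [-0.041, -0.313, -0.001], [-0.04, -0.312, 0.0], [-0.041, -0.313, -0.001], [-0.041, -0.312, 0.0], [-0.041, -0.313, 0.0], [-0.042, -0.312, 0.0]]
[[0.0, 0.0, 0.0], [0.0, 0.0, 0.001], [0.0, 0.0, 0.0], [0.0, 0.0, 0.001], [0.0, 0.0, 0.0], [0.001, 0.0, 0.001], [0.0, 0.0, 0.0], [0.001, 0.0, 0.001], [0.0, -0.001, 0.0]]
```

Emit:
carry_out(dp=[[-0.041, -0.312, 0], [-0.041, -0.312, 0], [-0.041, -0.312, 0], [-0.041, -0.312, 0], [-0.041, -0.312, 0], [-0.041, -0.312, 0], [-0.041, -0.312, 0], [-0.041, -0.312, 0], [-0.041, -0.312, 0], [0, 0, 0]], dr=[[0, 0, 0], [0, 0, 0], [0, 0, 0], [0, 0, 0], [0, 0, 0], [0, 0, 0], [0, 0, 0], [0, 0, 0], [0, 0, 0], [0, 0, 0]])

```text
clock: 68.03
ee_pos: [0.3799, 0.1901, 0.2892]
eef_rot: [3.13, -0.243, 0.001]
ft_force: [0.0, 0.3, -0.3]
finger_gap: 0.0384
```

```bash
python3 - <<'E'
from h import *
s=st();p=shot('wrist','wrist30.png');w=cloud(p)
r=regions_of('shield',p)[0];k=w[r['region']];t=k[k[:,2]>.14];print(r['conf'],rect(t[:,:2]),np.nanmax(t[:,2]))
a=planR([.4504,.2958,.27],Rz(-9.2),7);planR([.4504,.2958,.1295],Rz(-9.2),8,start=a)
E
```

```text
t 68.03 p [0.3799 0.1901 0.2892] r [ 3.1302e+00 -2.4300e-01  1.3000e-03] f [ 0.   0.3 -0.3] gap 0.0384
q [ 0.185  0.116  1.495 -0.002  1.531  0.34 ]
0.68 (array([449.5, 295.3]), array([43.2, 12.5]), 80.5) 0.15720544127592284
max mm 18.6 deg 0.04 end err [-0.02  0.06 -0.04]
[[0.062, -0.139, 0.023], [0.063, -0.14, 0.023], [0.062, -0.139, 0.023], [0.063, -0.139, 0.023], [0.062, -0.14, 0.023], [0.062, -0.139, 0.023], [0.062, -0.14, 0.024]]
[[0.001, 0.0, 0.001], [0.001, 0.0, 0.001], [0.0, 0.0, 0.0], [0.001, 0.0, 0.001], [0.0, -0.001, 0.0], [0.001, 0.0, 0.001], [0.0, -0.001, 0.0]]
max mm 17.6 deg 0.0 end err [-0.03  0.03 -0.06]
[[0.0, 0.0, 0.146], [0.0, 0.0, 0.147], [0.0, 0.0, 0.146], [0.0, 0.0, 0.146], [0.0, 0.0, 0.147], [0.0, 0.0, 0.146], [0.0, 0.0, 0.146], [0.0, 0.0, 0.147]]
[[0.0, 0.0, 0.0], [0.0, 0.0, 0.0], [0.0, 0.0, 0.0], [0.0, 0.0, 0.0], [0.0, 0.0, 0.0], [0.0, 0.0, 0.0], [0.0, 0.0, 0.0], [0.0, 0.0, 0.0]]
```

View pics/wrist30.png

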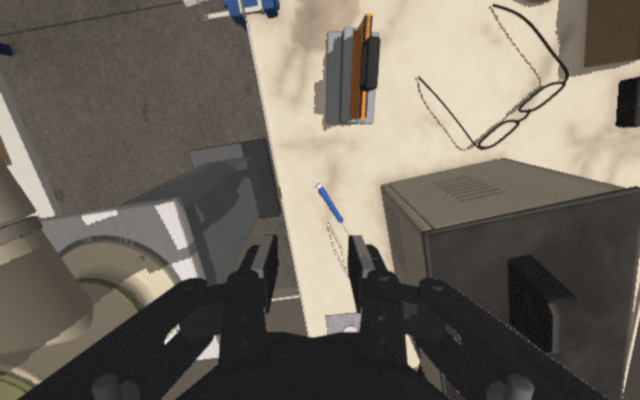

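Emit:
carry_out(dp=[[0.062, -0.139, 0.023], [0.063, -0.14, 0.023], [0.062, -0.139, 0.023], [0.063, -0.139, 0.023], [0.062, -0.14, 0.023], [0.062, -0.139, 0.023], [0.062, -0.14, 0.024], [0, 0, 0], [0, 0, 0.146], [0, 0, 0.147], [0, 0, 0.146], [0, 0, 0.146], [0, 0, 0.147], [0, 0, 0.146], [0, 0, 0.146], [0, 0, 0.147], [0, 0, 0]], dr=[[0, 0, 0.004], [0, 0, 0.004], [0, 0, 0.002], [0, 0, 0], [0, 0, 0], [0, 0, 0], [0, 0, 0], [0, 0, 0], [0, 0, 0], [0, 0, 0], [0, 0, 0], [0, 0, 0], [0, 0, 0], [0, 0, 0], [0, 0, 0], [0, 0, 0], [0, 0, 0]])

```text
clock: 70.25
ee_pos: [0.4507, 0.2954, 0.1293]
eef_rot: [3.128, -0.26, -0.001]
ft_force: [-0.1, -0.6, 0.3]
finger_gap: 0.0386
```

Emit:
carry_out(dp=[[0, 0, 0], [0, 0, 0], [0, 0, 0], [0, 0, 0]], dr=[[0, 0, 0], [0, 0, 0], [0, 0, 0], [0, 0, 0]], jaw=1, grip_force=60)

```text
clock: 70.75
ee_pos: [0.4517, 0.296, 0.131]
eef_rot: [3.13, -0.26, 0.005]
ft_force: [-0.5, 0.9, 6.7]
finger_gap: 0.0108
```

Emit:
carry_out(dp=[[0, 0, -0.05], [0, 0, -0.1], [0, 0, -0.2], [0, 0, -0.25], [0, 0, -0.25], [0, 0, -0.25], [0, 0, -0.2], [0, 0, -0.1], [0, 0, 0]], dr=[[0, 0, 0], [0, 0, 0], [0, 0, 0], [0, 0, 0], [0, 0, 0], [0, 0, 0], [0, 0, 0], [0, 0, 0], [0, 0, 0]])

```text
clock: 71.88
ee_pos: [0.4511, 0.2961, 0.2984]
eef_rot: [3.129, -0.26, 0.003]
ft_force: [0.2, 0.4, -1.4]
finger_gap: 0.0107
```

```bash
python3 - <<'E'
from h import *
s=st();p=shot('wrist','wrist31.png')
ps=shot('scene','s31.png');lifterpose(ps)
a=planR([.38,.22,.30],Rz(-9.2),5);a=planR([.375,-.33,.30],Rz(-13.5),14,start=a)
E
```

```text
t 71.88 p [0.4511 0.2961 0.2984] r [ 3.1294 -0.2598  0.0032] f [ 0.2  0.4 -1.4] gap 0.0107
q [ 0.362  0.323  1.193 -0.002  1.625  0.528]
lifter 0.89 cap (array([ 391.1, -263.7]), array([32.7, 18.1]), 78.9) 0.07660912467033931 plate (array([ 404.5, -210.9]), array([185.1,  68.9]), 78.6)
slopes deg [-1.59 -0.17] z 0.005916428172038626
max mm 20.9 deg 0.07 end err [-0.04 -0.05 -0.03]
[[-0.095, 0.144, -0.005], [-0.096, 0.145, -0.004], [-0.096, 0.144, -0.005], [-0.096, 0.144, -0.005], [-0.096, 0.144, -0.005]]
[[0.001, 0.0, -0.002], [0.001, 0.0, -0.002], [0.001, 0.0, -0.002], [0.001, 0.001, -0.002], [0.001, 0.0, -0.002]]
max mm 39.4 deg 0.33 end err [0.05 0.01 0.04]
[[0.049, 0.324, 0.0], [0.051, 0.323, 0.0], [0.053, 0.323, 0.0], [0.055, 0.323, 0.0], [0.056, 0.322, 0.0], [0.058, 0.323, 0.0], [0.059, 0.322, 0.0], [0.061, 0.321, 0.0], [0.063, 0.321, 0.0], [0.065, 0.321, 0.0], [0.066, 0.321, 0.0], [0.069, 0.32, 0.0], [0.07, 0.32, 0.0], [0.072, 0.319, 0.0]]
[[0.0, 0.0, 0.01], [0.0, 0.0, 0.01], [0.0, 0.0, 0.01], [0.0, 0.0, 0.01], [0.0, 0.0, 0.01], [0.0, 0.0, 0.01], [0.0, 0.0, 0.01], [0.0, 0.0, 0.011], [0.0, 0.0, 0.01], [0.0, 0.0, 0.011], [0.0, 0.0, 0.01], [0.0, 0.0, 0.011], [0.0, 0.0, 0.01], [0.0, 0.0, 0.011]]
```

View pics/s31.png

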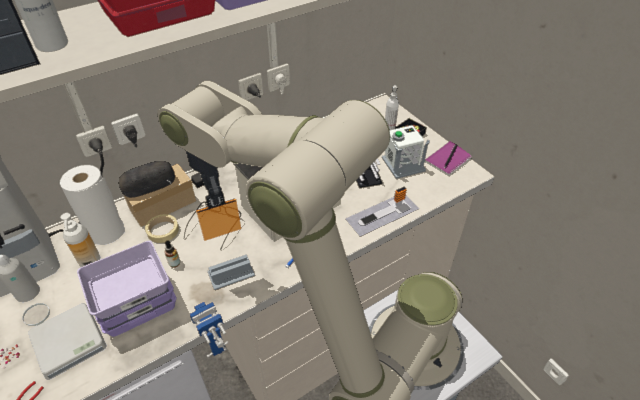

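Emit:
carry_out(dp=[[-0.095, 0.144, 0], [-0.096, 0.145, 0], [-0.096, 0.144, 0], [-0.096, 0.144, 0], [-0.096, 0.144, 0], [0.049, 0.324, 0], [0.051, 0.323, 0], [0.053, 0.323, 0], [0.055, 0.323, 0], [0.056, 0.322, 0], [0.058, 0.323, 0], [0.059, 0.322, 0], [0.061, 0.321, 0], [0.063, 0.321, 0], [0.065, 0.321, 0], [0.066, 0.321, 0], [0.069, 0.32, 0], [0.07, 0.32, 0], [0.072, 0.319, 0], [0, 0, 0]], dr=[[0, 0, 0], [0, 0, 0], [0, 0, 0], [0, 0, 0], [0, 0, -0.008], [0, 0, 0.01], [0, 0, 0.01], [0, 0, 0.01], [0, 0, 0.01], [0, 0, 0.01], [0, 0, 0.01], [0, 0, 0.01], [0, 0, 0.01], [0, 0, 0.01], [0, 0, 0.011], [0, 0, 0.01], [0, 0, 0.011], [0, 0, 0.01], [0, 0, 0.011], [0, 0, 0]])

```text
clock: 74.53
ee_pos: [0.3743, -0.3315, 0.2975]
eef_rot: [-3.119, 0.374, 0.001]
ft_force: [-0.0, 0.7, -2.3]
finger_gap: 0.0109
```

```bash
python3 - <<'E'
from h import *
s=st();p=shot('wrist','wrist32.png')
w=cloud(p);b=sel(w,[.45,-.5,.116],[.65,-.33,.126]);print('roof',rect(w[b][:,:2]))
a=planR([.5048,-.4063,.29],Rz(-13.5),8)
E
```

```text
t 74.53 p [ 0.3743 -0.3315  0.2975] r [-3.1191e+00  3.7440e-01  1.1000e-03] f [-0.   0.7 -2.3] gap 0.0109
q [-0.962  0.251  1.299 -0.     1.593 -0.723]
roof (array([ 542.2, -415.6]), array([121.9, 105.8]), 76.4)
max mm 19.0 deg 0.03 end err [-0.02  0.05  0.01]
[[0.151, 0.045, 0.008], [0.15, 0.045, 0.008], [0.151, 0.046, 0.008], [0.151, 0.045, 0.009], [0.15, 0.045, 0.008], [0.151, 0.046, 0.008], [0.151, 0.045, 0.008], [0.15, 0.045, 0.008]]
[[0.0, 0.0, -0.001], [0.0, 0.0, 0.0], [0.0, 0.0, -0.001], [0.0, 0.0, 0.0], [0.0, 0.0, -0.001], [0.0, 0.0, 0.0], [0.0, 0.0, -0.001], [0.0, 0.001, 0.0]]
```

View pics/wrist32.png

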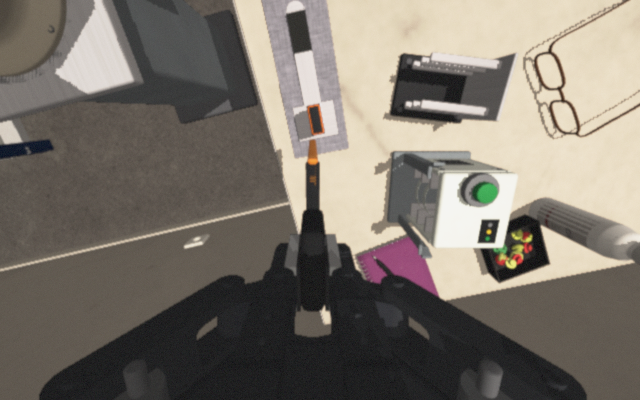

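Emit:
carry_out(dp=[[0.151, 0.045, 0.008], [0.15, 0.045, 0.008], [0.151, 0.046, 0.008], [0.151, 0.045, 0.009], [0.15, 0.045, 0.008], [0.151, 0.046, 0.008], [0.151, 0.045, 0.008], [0.15, 0.045, 0.008], [0, 0, 0.1], [0, 0, 0.15], [0, 0, 0.1], [0, 0, 0]], dr=[[0, 0, -0.003], [0, 0, 0], [0, 0, 0], [0, 0, 0], [0, 0, 0], [0, 0, 0], [0, 0, 0], [0, 0, 0], [0, 0, 0], [0, 0, 0], [0, 0, 0], [0, 0, 0]])

```text
clock: 76.08
ee_pos: [0.5048, -0.405, 0.2486]
eef_rot: [3.12, -0.368, -0.001]
ft_force: [-1.2, -0.3, -1.3]
finger_gap: 0.0109
```

```bash
python3 - <<'E'
from h import *
s=st();p=shot('wrist','wrist33.png')
ps=shot('scene');cv2.imwrite('pics/s33.png',cv2.resize(ps['color'][90:210,340:480,::-1],None,fx=5,fy=5,interpolation=cv2.INTER_CUBIC))
planR([.5048,-.4063,.235],Rz(-13.5),1)
E
```

```text
t 76.08 p [ 0.5048 -0.405   0.2486] r [ 3.1198e+00 -3.6760e-01 -8.0000e-04] f [-1.2 -0.3 -1.3] gap 0.0109
q [-0.858  0.549  0.963 -0.     1.63  -0.624]
max mm 15.1 deg 0.18 end err [ 0.07  0.04 -0.01]
[[-0.002, 0.006, 0.126]]
[[0.004, -0.004, 0.002]]
```

View pics/wrist33.png

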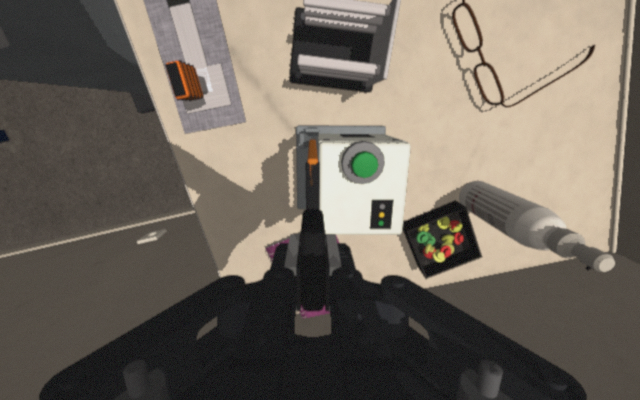

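View pics/s33.png

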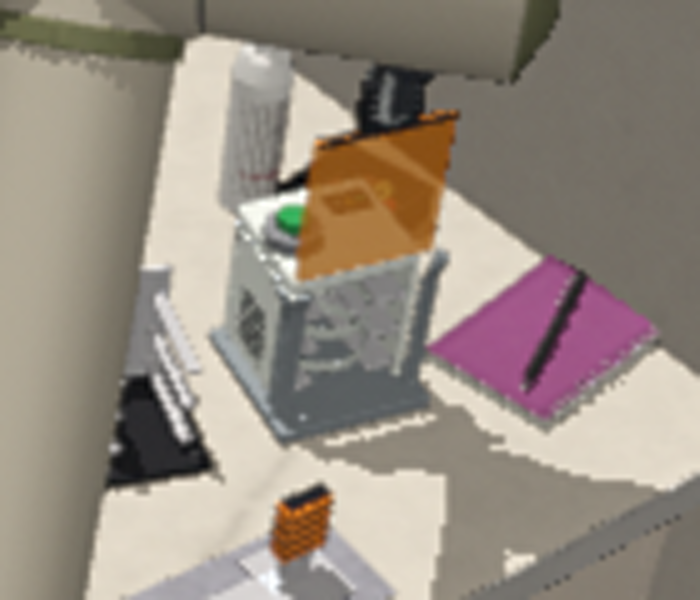

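Emit:
carry_out(dp=[[-0.002, 0.008, 0.05], [0, 0, 0.06], [0, 0, 0.06], [0, 0, 0.06], [0, 0, 0.06], [0, 0, 0]], dr=[[0.001, -0.001, 0.003], [0, 0, 0], [0, 0, 0], [0, 0, 0], [0, 0, 0], [0, 0, 0]])

```text
clock: 76.92
ee_pos: [0.5047, -0.4065, 0.214]
eef_rot: [3.119, -0.37, -0.0]
ft_force: [-0.4, -0.4, -0.9]
finger_gap: 0.0109
```

Emit:
carry_out(dp=[[0, 0, 0.08], [0, 0, 0.08], [0, 0, 0.08], [0, 0, 0.08], [0, 0, 0.08], [0, 0, 0.08], [0, 0, 0.06], [0, 0, 0]], dr=[[0, 0, 0], [0, 0, 0], [0, 0, 0], [0, 0, 0], [0, 0, 0], [0, 0, 0], [0, 0, 0], [0, 0, 0]])

```text
clock: 77.92
ee_pos: [0.5048, -0.4066, 0.1493]
eef_rot: [3.119, -0.37, -0.0]
ft_force: [0.3, -0.1, -1.2]
finger_gap: 0.0107
```

Emit:
carry_out(dp=[[0, 0, 0.04], [0, 0, 0.04], [0, 0, 0.03], [0, 0, 0.01], [0, 0, 0.008], [0, 0, 0]], dr=[[0, 0, 0], [0, 0, 0], [0, 0, 0], [0, 0, 0], [0, 0, 0], [0, 0, 0]])

```text
clock: 78.68
ee_pos: [0.505, -0.4068, 0.1351]
eef_rot: [3.118, -0.37, 0.002]
ft_force: [-0.1, 0.1, 2.6]
finger_gap: 0.011
```

Emit:
carry_out(dp=[[0, 0, 0.008], [0, 0, 0.006], [0, 0, 0]], dr=[[0, 0, 0], [0, 0, 0], [0, 0, 0]])

```text
clock: 79.05
ee_pos: [0.5053, -0.4069, 0.1351]
eef_rot: [3.117, -0.37, 0.005]
ft_force: [-1.8, 3.7, 12.6]
finger_gap: 0.0108
```

Emit:
carry_out(dp=[[0, 0, -0.006], [0, 0, 0], [0, 0, 0], [0, 0, 0]], dr=[[0, 0, 0], [0, 0, 0], [0, 0, 0], [0, 0, 0]], jaw=0.2)

```text
clock: 79.55
ee_pos: [0.5049, -0.4068, 0.1334]
eef_rot: [3.119, -0.37, 0.001]
ft_force: [-1.2, -0.3, -0.5]
finger_gap: 0.0341
```

Emit:
carry_out(dp=[[0, 0, -0.1], [0, 0, -0.2], [0, 0, -0.3], [0, 0, -0.3], [0, 0, -0.1], [0, 0, 0]], dr=[[0, 0, 0], [0, 0, 0], [0, 0, 0], [0, 0, 0], [0, 0, 0], [0, 0, 0]])

```text
clock: 80.3
ee_pos: [0.5048, -0.4066, 0.2537]
eef_rot: [3.118, -0.37, 0.002]
ft_force: [0.6, 0.4, -1.4]
finger_gap: 0.0339
```

```bash
python3 - <<'E'
from h import *
s=st();p=shot('wrist','wrist34.png');w=cloud(p)
r=regions_of('shield',p)[0];k=w[r['region']];t=k[k[:,2]>.15];print('shield',r['conf'],rect(t[:,:2]),np.median(t[:,2]))
for r in regions_of('start',p)[:1]:
    k=w[r['region']];k=k[k[:,2]>.125];print('start',r['conf'],rect(k[:,:2]),np.percentile(k[:,2],[5,50,95]))
hsv=cv2.cvtColor(p['color'],cv2.COLOR_RGB2HSV);m=(hsv[:,:,0]>45)&(hsv[:,:,0]<85)&(hsv[:,:,1]>120)&sel(w,[.5,-.45,.12],[.62,-.33,.16]);q=w[m];print('green',rect(q[:,:2]),np.median(q,0))
ps=shot('scene');cv2.imwrite('pics/s34.png',cv2.resize(ps['color'][90:210,340:480,::-1],None,fx=5,fy=5,interpolation=cv2.INTER_CUBIC))
E
```

```text
t 80.3 p [ 0.5048 -0.4066  0.2537] r [ 3.1181e+00 -3.7010e-01  1.9000e-03] f [ 0.6  0.4 -1.4] gap 0.0339
q [-0.86   0.548  0.951 -0.     1.641 -0.624]Traceback (most recent call last):
  File "<stdin>", line 3, in <module>
IndexError: list index out of range
```

View pics/wrist34.png

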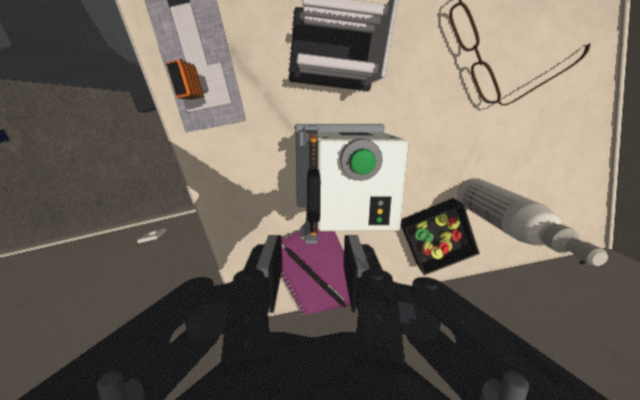

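```bash
python3 - <<'E'
from h import *
p=shot('wrist');w=cloud(p)
t=w[sel(w,[.47,-.46,.152],[.53,-.35,.165])];print('tab',len(t),rect(t[:,:2]),np.median(t[:,2]))
hsv=cv2.cvtColor(p['color'],cv2.COLOR_RGB2HSV);m=(hsv[:,:,0]>45)&(hsv[:,:,0]<85)&(hsv[:,:,1]>100)&sel(w,[.5,-.45,.12],[.62,-.33,.16]);q=w[m];print('green',len(q),rect(q[:,:2]),np.median(q,0),np.percentile(q[:,2],[5,95]))
q2=q[q[:,2]>np.median(q[:,2])-.003];print(rect(q2[:,:2]))
ps=shot('scene');cv2.imwrite('pics/s34.png',cv2.resize(ps['color'][90:210,340:480,::-1],None,fx=5,fy=5,interpolation=cv2.INTER_CUBIC))
a=planR([.5555,-.3875,.19],Rz(-13.5),5)
E
```

```text
tab 664 (array([ 504.1, -406.5]), array([43.3, 11.7]), 76.5) 0.15838714177347468
green 505 (array([ 555.2, -387.4]), array([21.8, 21.7]), 34.3) [ 0.55498815 -0.38677355  0.1425965 ] [0.14037775 0.14388911]
(array([ 555.2, -387.4]), array([21.8, 21.7]), 34.3)
max mm 16.6 deg 0.04 end err [-0.01  0.04  0.01]
[[0.075, -0.05, 0.103], [0.076, -0.051, 0.104], [0.075, -0.05, 0.103], [0.075, -0.05, 0.104], [0.075, -0.051, 0.103]]
[[0.0, 0.001, 0.0], [0.0, 0.0, 0.0], [0.0, 0.001, 0.0], [-0.001, 0.0, -0.001], [0.0, 0.001, 0.0]]
```

View pics/s34.png

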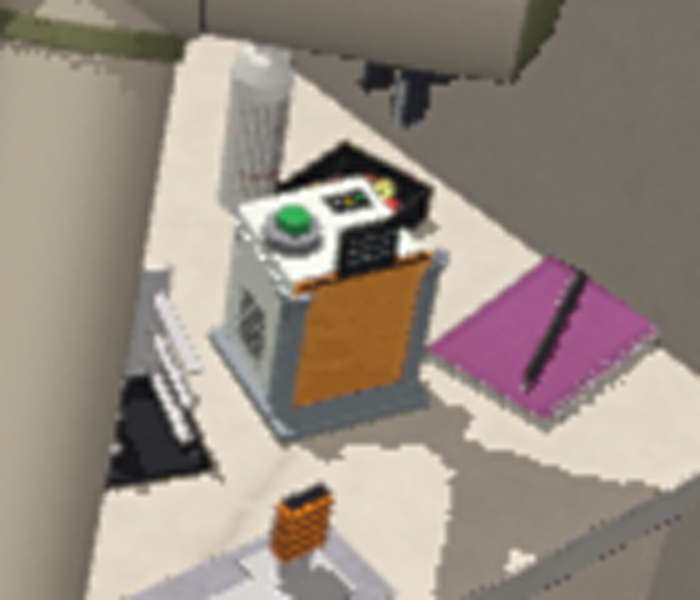

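```bash
python3 - <<'E'
from h import *
p=shot('wrist');w=cloud(p);q=w[sel(w,[.52,-.42,.122],[.59,-.35,.16])];r=np.hypot(q[:,0]-.5555,q[:,1]+.3872)
for a in np.arange(0,.026,.002):
    b=(r>a)&(r<a+.002)
    if b.sum()>3: print(round(a*1000),b.sum(),np.percentile(q[b,2],[10,50,90]).round(4))
E
```

```text
0 15 [0.1423 0.1432 0.1439]
2 44 [0.1419 0.143  0.1436]
4 79 [0.142  0.1429 0.1438]
6 112 [0.1419 0.1429 0.1438]
8 138 [0.1419 0.1427 0.1437]
10 202 [0.133  0.141  0.1429]
12 133 [0.1318 0.1327 0.1341]
14 204 [0.132  0.1329 0.1337]
16 248 [0.1319 0.1329 0.1337]
18 255 [0.1272 0.132  0.1333]
20 13 [0.1222 0.1315 0.1324]
22 11 [0.1221 0.1224 0.1227]
24 10 [0.1221 0.1221 0.1225]
```

Emit:
carry_out(dp=[[0.075, -0.05, 0.08], [0.076, -0.051, 0.08], [0.075, -0.05, 0.08], [0.075, -0.05, 0.08], [0.075, -0.051, 0.08], [0, 0, 0], [0, 0, 0]], dr=[[0, 0, 0], [0, 0, 0], [0, 0, 0], [0, 0, 0], [0, 0, 0], [0, 0, 0], [0, 0, 0]], jaw=1, grip_force=20)

```text
clock: 81.42
ee_pos: [0.5558, -0.388, 0.2059]
eef_rot: [3.118, -0.37, 0.002]
ft_force: [0.2, 0.7, 0.8]
finger_gap: -0.0002
```

```bash
python3 - <<'E'
from h import *
s=st();p=shot('wrist','wrist35.png');planR([.5557,-.3872,.148],Rz(-13.5),4)
E
```

```text
t 81.42 p [ 0.5558 -0.388   0.2059] r [ 3.1181e+00 -3.7020e-01  1.7000e-03] f [0.2 0.7 0.8] gap -0.0002
q [-7.830e-01  6.280e-01  9.370e-01 -1.000e-03  1.574e+00 -5.470e-01]
max mm 14.6 deg 0.05 end err [ 0.02  0.03 -0.02]
[[-0.001, -0.002, 0.121], [0.0, -0.002, 0.121], [-0.001, -0.002, 0.122], [0.0, -0.002, 0.121]]
[[0.001, -0.001, 0.0], [0.001, -0.001, -0.001], [0.001, -0.001, 0.0], [0.0, 0.0, -0.001]]
```

View pics/wrist35.png

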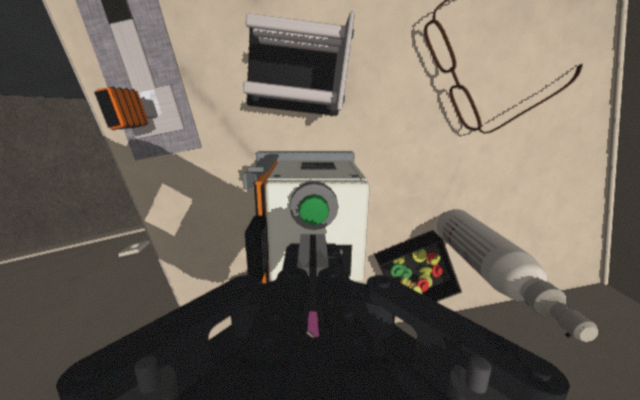

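Emit:
carry_out(dp=[[0, -0.006, 0.12], [0, 0, 0.12], [0, 0, 0.12], [0, 0, 0.1], [0, 0, 0.03], [0, 0, 0.02], [0, 0, 0.015], [0, 0, 0.012], [0, 0, 0.012], [0, 0, 0]], dr=[[0, 0, 0], [0, 0, 0], [0, 0, 0], [0, 0, 0], [0, 0, 0], [0, 0, 0], [0, 0, 0], [0, 0, 0], [0, 0, 0], [0, 0, 0]])

```text
clock: 82.72
ee_pos: [0.5562, -0.3873, 0.1401]
eef_rot: [3.118, -0.37, 0.002]
ft_force: [-1.1, -0.2, 3.3]
finger_gap: -0.0001
```

Emit:
carry_out(dp=[[0, 0, 0.012], [0, 0, 0.012], [0, 0, 0.01], [0, 0, 0]], dr=[[0, 0, 0], [0, 0, 0], [0, 0, 0], [0, 0, 0]])

```text
clock: 83.22
ee_pos: [0.5562, -0.3873, 0.137]
eef_rot: [3.117, -0.37, 0.003]
ft_force: [-1.5, 1.8, 11.1]
finger_gap: -0.0003
```

Emit:
carry_out(dp=[[0, 0, 0.006], [0, 0, 0], [0, 0, 0]], dr=[[0, 0, 0], [0, 0, 0], [0, 0, 0]])

```text
clock: 83.6
ee_pos: [0.5562, -0.3874, 0.1369]
eef_rot: [3.117, -0.37, 0.004]
ft_force: [-3.2, 2.2, 13.7]
finger_gap: -0.0001
```

Emit:
carry_out(dp=[[0, 0, -0.05], [0, 0, -0.15], [0, 0, -0.3], [0, 0, -0.3], [-0.1, 0, -0.3], [-0.2, 0, -0.1], [-0.3, 0, 0], [-0.3, 0, 0], [-0.2, 0, 0], [0, 0, 0]], dr=[[0, 0, 0], [0, 0, 0], [0, 0, 0], [0, 0, 0], [0, 0, 0], [0, 0, 0], [0, 0, 0], [0, 0, 0], [0, 0, 0], [0, 0, 0]])

```text
clock: 84.85
ee_pos: [0.4266, -0.3558, 0.2789]
eef_rot: [3.119, -0.372, 0.0]
ft_force: [1.6, 0.1, 0.6]
finger_gap: -0.0003
```

```bash
python3 - <<'E'
from h import *
s=st();p=shot('wrist','wrist36.png');w=cloud(p)
t=w[sel(w,[.47,-.46,.152],[.53,-.35,.165])];print('tab',len(t),rect(t[:,:2]),np.median(t[:,2]))
lifterpose(p)
r=regions_of('mat',p)
if r: k=w[r[0]['region']];k=k[np.isfinite(k[:,0])&(abs(k[:,2])<.012)];print('mat',rect(k[:,:2]))
ps=shot('scene','s36.png');lifterpose(ps)
E
```

```text
t 84.85 p [ 0.4266 -0.3558  0.2789] r [ 3.1187e+00 -3.7200e-01  3.0000e-04] f [1.6 0.1 0.6] gap -0.0003
q [-0.908  0.362  1.189 -0.     1.59  -0.671]
tab 545 (array([ 503.9, -406.5]), array([43.4, 12.4]), 76.3) 0.15831377341278713
lifter 0.61 cap (array([ 391.8, -270. ]), array([36.9, 16.8]), 86.6) 0.07919512404995155 plate (array([ 394.6, -216.2]), array([167.3,  62. ]), 86.6)
slopes deg [0.05 0.12] z 0.006879440159441544
mat (array([ 394.3, -224.3]), array([197. ,  85.8]), 87.3)
lifter 0.87 cap (array([ 388.6, -264. ]), array([32.6, 18.3]), 79.3) 0.07752089204606238 plate (array([ 387.4, -210.1]), array([ 78.7, 191.8]), 11.2)
slopes deg [-3.31  0.53] z 0.006003145698384803
```

View pics/s36.png

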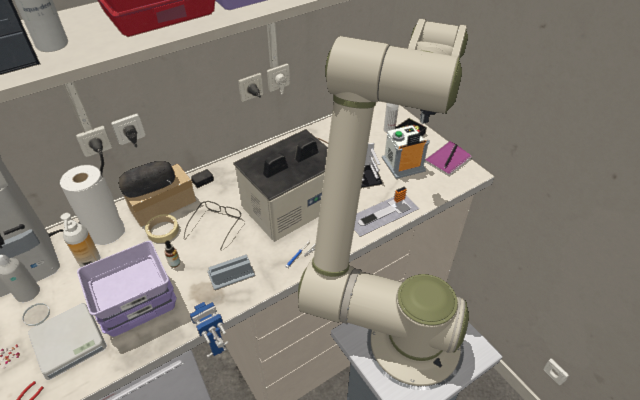

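View pics/wrist36.png

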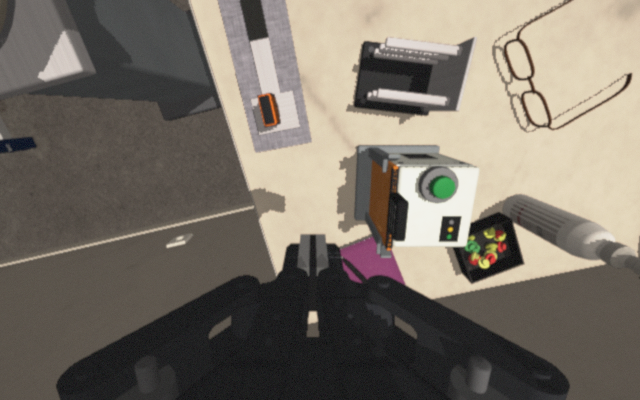

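Emit:
carry_out(dp=[[0, 0, 0], [0, 0, 0]], dr=[[0, 0, 0], [0, 0, 0]])

```text
clock: 85.35
ee_pos: [0.4279, -0.3561, 0.2786]
eef_rot: [3.119, -0.37, 0.001]
ft_force: [0.7, 0.6, -0.2]
finger_gap: -0.0001
```

```bash
python3 - <<'E'
from h import *
print(ctrl.sign_off())
E
```

```text
the job is handed in; nothing more can be done
None
```

The job is done and handed in at about 85 s of the 210 s allowed. The shield was parked in its foot. Both lenses present (b and c) were carried level into the cabinet. The lifter was then laid on the mat, the shield slid home and the start button pressed last.

**Last checks**
- **Lenses:** before the shield went back, both measured within about 1 mm of the cabinet centre: c on the middle shelf, b on the lowest. No lens A was seen, and the stand was empty on all tiers. I did not look at the lenses again after closing the shield.
- **Shield:** the tab's top is at 0.158 m and its position matches the start, so it is fully home.
- **Start button:** it went down 6 mm to its stop; the last reading was about 14 N against a 5 N spring.
- **Lifter:** it lies flat, parallel to the mat to about 0.5° and centred to within about 2 mm.
- **Rest of the bench:** the other things on the bench look untouched in the last pictures.

**What went wrong or disagreed**
- **Lifter knocked:** it was pushed partly over the bench edge while I was parking the shield. I measured it again and took it from there.
- **Joint 6:** it read −2.884 rad once, right at its −2.88 limit, during the tilted look into the cabinet. I moved it away at once; whether that counts as passing its range I cannot tell.
- **Scene camera:** it gave the lifter's yaw about 8° off from the wrist camera and showed a slope. I trusted the wrist camera, which is closer and agreed with where I had placed the lifter.

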